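# Turn latch modules over and pack them face-down

## Task

Load every latch module present, white face up, fully home in its own pocket of the yellow flipper plate, then swing the flipper right over by its red handle so that they all drop face-down into the blue nests, and swing it all the way back, leaving the modules in the nests. Then put one of the turned modules on the height gauge, still face-down, push the red gauge knob down until the foot sits on the module, hold it there for about a second and let it spring up again. Finally lay all the modules flat and face-down in the blue-lined tray, leaving the flipper swung back and the screwdriver, carton and tape roll where they are.

Things in the scene. Friction and masses are not known exactly. Their poses are not given: they have to be found in the camera images.
- module0: A latch module: a dark steel block 36 x 100 x 24 mm (x, y, z), about 0.16 kg; one of the three may be absent. Origin at the block's centre, y the long axis; its +z side is the white face with two green dots, the other side is dark. It starts flat on the cardboard sheet, white face up. Grasp it across its 36 mm width at mid length.
- module1: A latch module: a dark steel block 36 x 100 x 24 mm (x, y, z), about 0.16 kg; one of the three may be absent. Origin at the block's centre, y the long axis; its +z side is the white face with two green dots, the other side is dark. It starts flat on the cardboard sheet, white face up. Grasp it across its 36 mm width at mid length.
- module2: A latch module: a dark steel block 36 x 100 x 24 mm (x, y, z), about 0.16 kg; one of the three may be absent. Origin at the block's centre, y the long axis; its +z side is the white face with two green dots, the other side is dark. It starts flat on the cardboard sheet, white face up. Grasp it across its 36 mm width at mid length.
- fixture: The turn-over fixture, fixed: aluminium base 216 x 284 x 10 mm with blue nests on its -y half and the hinged yellow flipper over its +y half. Origin at the base centre on the table, x along the hinge. A module's long axis lies along the fixture's y, either way round, in pockets and nests alike.
- hinge (a point): The middle of the hinge axis, 40 mm above the table. The axis is the fixture's x axis.
- flipper (a joint): Angle of the yellow flipper about the hinge (rad): 0 lying on the +y side, pockets upward (loading position); pi/2 upright; 3.14 (stop) over on the -y side, pockets down on the nests. Damped, 0.5 kg, falls to the nearer end when let go. Modules stand on their pocket's inner end wall when it is upright, topple face-down soon after, and are pushed home in the nests as it closes.
- handle (a point): Middle of the flipper's red round handle bar: 12 mm thick, 100 mm long, parallel to the hinge, 200 mm from it, 40 mm above the table at either end of the swing. The inner side has 50 mm free to the frame; the table is bare below. Pinched from above, the bar can turn in the fingers as the flipper swings over.
- pocket0 (a point): Seat centre of flipper pocket 0 (where the module's underside rests), 22 mm above the table at flipper 0; turns with the flipper. Pockets: 70 mm pitch along the hinge, 80 mm from it, 2.5 mm free all round the module. Inner end wall 24 mm high, outer 7 mm; side walls 14 mm high at the last 10 mm of each long side; the middle 80 mm is open for fingers, down to the base 12 mm below the seat.
- pocket1 (a point): Seat centre of flipper pocket 1 (where the module's underside rests), 22 mm above the table at flipper 0; turns with the flipper. Pockets: 70 mm pitch along the hinge, 80 mm from it, 2.5 mm free all round the module. Inner end wall 24 mm high, outer 7 mm; side walls 14 mm high at the last 10 mm of each long side; the middle 80 mm is open for fingers, down to the base 12 mm below the seat.
- pocket2 (a point): Seat centre of flipper pocket 2 (where the module's underside rests), 22 mm above the table at flipper 0; turns with the flipper. Pockets: 70 mm pitch along the hinge, 80 mm from it, 2.5 mm free all round the module. Inner end wall 24 mm high, outer 7 mm; side walls 14 mm high at the last 10 mm of each long side; the middle 80 mm is open for fingers, down to the base 12 mm below the seat.
- nest0 (a point): Floor centre of blue nest 0, 32.5 mm above the table, 80 mm from the hinge on the -y side, where the module of pocket 0 lands. Posts 14 mm high, leaning outwards, guide it with 2.5 mm free at its long sides, and two posts stand 4 mm beyond its outer end; the hinge end is open. The middle 60 mm of each long side is open for fingers, down to the base 22 mm below the floor.
- nest1 (a point): Floor centre of blue nest 1, 32.5 mm above the table, 80 mm from the hinge on the -y side, where the module of pocket 1 lands. Posts 14 mm high, leaning outwards, guide it with 2.5 mm free at its long sides, and two posts stand 4 mm beyond its outer end; the hinge end is open. The middle 60 mm of each long side is open for fingers, down to the base 22 mm below the floor.
- nest2 (a point): Floor centre of blue nest 2, 32.5 mm above the table, 80 mm from the hinge on the -y side, where the module of pocket 2 lands. Posts 14 mm high, leaning outwards, guide it with 2.5 mm free at its long sides, and two posts stand 4 mm beyond its outer end; the hinge end is open. The middle 60 mm of each long side is open for fingers, down to the base 22 mm below the floor.
- anvil (a point): On the top face (6 mm above the table) of the fixed height gauge's base, 110 mm wide (x), reaching 65 mm to +y and 135 mm to -y; centre of the white outline where the middle of a module goes, its long axis along the gauge's y. The gauge column (34 x 20 mm, top 106 mm above the table) stands 115 mm from here towards the gauge's -y.
- gauge_foot (a point): Underside of the gauge foot, 40 mm from the anvil point towards the gauge's -y, 40 mm above the anvil when up. The foot, a bar 18 mm wide and 8 mm thick, spans 28 to 90 mm from the anvil point, so it hangs 16 mm above the end of a module there: slide the module in and out low from the +y side. Its stem (12 mm thick) is 80 mm from the anvil point.
- gauge_knob (a point): Centre of the top of the round red gauge knob, 36 mm in diameter and 12 mm thick, on top of the stem, 141 mm above the table when up; it is 80 mm from the anvil point towards the gauge's -y and goes down with the foot.
- gauge (a joint): How far the gauge foot is pushed down (m): 0 up (where its spring returns it), 0.038 at the bottom stop with nothing under it. The foot meets a module lying on the anvil at 0.016. Pushing takes 3 N at first, 4 N at 0.016.
- tray: The out-tray, grey with a blue floor liner, fixed: 155 x 225 x 24 mm outside (x, y, z) with 6 mm walls and floor. Origin at the centre of its underside on the table. Three modules fit side by side, long axes along the tray's x, about 64 mm apart along y.
- sheet: The cardboard sheet, fixed, 270 x 170 x 3 mm, on which the modules start. Origin at the centre of its underside.
- driver: Bystander: a screwdriver about 200 mm long lying on the table beyond the fixture. Leave it alone.
- carton: Bystander: a closed cardboard carton 100 x 130 x 70 mm. Origin at the centre of its underside. Leave it alone.
- tape: Bystander: a yellow roll of tape, 100 mm in diameter and 45 mm high, lying flat. Origin at the centre of its underside. Leave it alone.
Not all that is in view belongs to the job. Of the things that look like the part that bears anvil, take the one that is nearest to the robot's base at the start. Leave any turquoise look-alike of the module2 alone.

How it is judged:
On the way, in this order (a step that is already met when the one before it is completed fails the run):
1. every module present lies fully home, white face up, in a pocket of the flipper, the flipper in its loading position (value of joint flipper below 0.1 rad and ((horizontal distance between module0 and pocket0 below 0.007 m and z of module0 in the frame of pocket0 between 0.0085 and 0.0155 m) or (horizontal distance between module0 and pocket1 below 0.007 m and z of module0 in the frame of pocket1 between 0.0085 and 0.0155 m) or (horizontal distance between module0 and pocket2 below 0.007 m and z of module0 in the frame of pocket2 between 0.0085 and 0.0155 m)) and angle between each of module0, module1, module2's own z axis and vertical below 0.12 rad and angle between the y axis of each of module0, module1, module2 and the y axis of fixture, either way round below 0.12 rad and ((horizontal distance between module1 and pocket0 below 0.007 m and z of module1 in the frame of pocket0 between 0.0085 and 0.0155 m) or (horizontal distance between module1 and pocket1 below 0.007 m and z of module1 in the frame of pocket1 between 0.0085 and 0.0155 m) or (horizontal distance between module1 and pocket2 below 0.007 m and z of module1 in the frame of pocket2 between 0.0085 and 0.0155 m)) and ((horizontal distance between module2 and pocket0 below 0.007 m and z of module2 in the frame of pocket0 between 0.0085 and 0.0155 m) or (horizontal distance between module2 and pocket1 below 0.007 m and z of module2 in the frame of pocket1 between 0.0085 and 0.0155 m) or (horizontal distance between module2 and pocket2 below 0.007 m and z of module2 in the frame of pocket2 between 0.0085 and 0.0155 m))), for 0.2 s.
2. the flipper is swung right over and every module lies face-down at the nests below it (value of joint flipper above 3 rad and (distance between module0 and nest0 below 0.05 m or distance between module0 and nest1 below 0.05 m or distance between module0 and nest2 below 0.05 m) and angle between each of module0, module1, module2's own z axis and vertical above 2.6 rad and (distance between module1 and nest0 below 0.05 m or distance between module1 and nest1 below 0.05 m or distance between module1 and nest2 below 0.05 m) and (distance between module2 and nest0 below 0.05 m or distance between module2 and nest1 below 0.05 m or distance between module2 and nest2 below 0.05 m)), for 0.2 s.
3. the flipper is swung back to its loading position, the modules left face-down in the nests (value of joint flipper below 0.12 rad and ((horizontal distance between module0 and nest0 below 0.007 m and z of module0 in the frame of nest0 between 0.0085 and 0.0155 m) or (horizontal distance between module0 and nest1 below 0.007 m and z of module0 in the frame of nest1 between 0.0085 and 0.0155 m) or (horizontal distance between module0 and nest2 below 0.007 m and z of module0 in the frame of nest2 between 0.0085 and 0.0155 m)) and angle between each of module0, module1, module2's own z axis and vertical above 3.02 rad and angle between the y axis of each of module0, module1, module2 and the y axis of fixture, either way round below 0.12 rad and ((horizontal distance between module1 and nest0 below 0.007 m and z of module1 in the frame of nest0 between 0.0085 and 0.0155 m) or (horizontal distance between module1 and nest1 below 0.007 m and z of module1 in the frame of nest1 between 0.0085 and 0.0155 m) or (horizontal distance between module1 and nest2 below 0.007 m and z of module1 in the frame of nest2 between 0.0085 and 0.0155 m)) and ((horizontal distance between module2 and nest0 below 0.007 m and z of module2 in the frame of nest0 between 0.0085 and 0.0155 m) or (horizontal distance between module2 and nest1 below 0.007 m and z of module2 in the frame of nest1 between 0.0085 and 0.0155 m) or (horizontal distance between module2 and nest2 below 0.007 m and z of module2 in the frame of nest2 between 0.0085 and 0.0155 m))), for 0.2 s.
4. the gauge foot is pushed down onto a face-down module on the anvil and held for half a second (((value of joint gauge between 0.0145 and 0.0185 m and contact force between gauge and module0 above 0.5 N and angle between module0's own z axis and vertical above 3.02 rad and z of module0 in the frame of anvil below 0.015 m and horizontal distance between module0 and anvil below 0.03 m) or (value of joint gauge between 0.0145 and 0.0185 m and contact force between gauge and module1 above 0.5 N and angle between module1's own z axis and vertical above 3.02 rad and z of module1 in the frame of anvil below 0.015 m and horizontal distance between module1 and anvil below 0.03 m) or (value of joint gauge between 0.0145 and 0.0185 m and contact force between gauge and module2 above 0.5 N and angle between module2's own z axis and vertical above 3.02 rad and z of module2 in the frame of anvil below 0.015 m and horizontal distance between module2 and anvil below 0.03 m))), for 0.5 s.
At the end, for the whole second after the job is handed in: Every module present lies flat (within about 0.14 rad) and face-down on the tray's floor, within its walls, at rest; the flipper is back in its loading position (below 0.15 rad) and the gauge foot is up (within 4 mm) (value of joint flipper below 0.15 rad and value of joint gauge below 0.004 m and z of module0 in the frame of tray between 0.0145 and 0.0215 m and angle between each of module0, module1, module2's own z axis and vertical above 3 rad and x of module0 in the frame of tray between -0.06 and 0.06 m and y of module0 in the frame of tray between -0.1 and 0.1 m and linear speed of each of module0, module1, module2 below 0.02 m/s and z of module1 in the frame of tray between 0.0145 and 0.0215 m and x of module1 in the frame of tray between -0.06 and 0.06 m and y of module1 in the frame of tray between -0.1 and 0.1 m and z of module2 in the frame of tray between 0.0145 and 0.0215 m and x of module2 in the frame of tray between -0.06 and 0.06 m and y of module2 in the frame of tray between -0.1 and 0.1 m); the robot touches nothing.
It fails at once if the screwdriver is shifted by more than 30 mm (distance of driver from where it was at the start of the episode above 0.03 m).
It fails at once if the carton is shifted by more than 30 mm (distance of carton from where it was at the start of the episode above 0.03 m).
It fails at once if the tape roll is shifted by more than 30 mm (distance of tape from where it was at the start of the episode above 0.03 m).
Of module0, module1, module2 only 2 to 3 are there at a start; the rules pass over those that are not, and their reading is None.
At some moment in a run one of module0, module1, module2 may be knocked a few centimetres aside while the robot is not near it.
Once in a run the grip may slacken for a moment while it holds something.
It also fails if it takes over 210 s, if anything falls off the work surface, if the arm or the gripper's body presses on something with over 40 N, if the wrist force passes 120 N, or if a joint passes its speed limit or range.

## Robot

A 6-joint arm with a two-finger parallel gripper is mounted at the origin on the work surface. World frame = base frame: x ahead of the robot, y to its left, z up, the work surface at z = 0. Lengths are in m, angles in rad, forces in N, time in s.
With the tool pointing down it reaches from about 0.325 to 0.875 m from the base axis. Payload 4.4 kg.
Tool frame: the origin (TCP) lies at the very end of the fingers, on their centre line; the grasp point (between the pads) lies 19 mm behind it; z points along the fingers, x is the direction in which the jaws open and shut, and the axes are right-handed (so a half turn about z gives the same grasp; the last joint's range is limited). The gripper opens to 85 mm and grips with 20 to 120 N. Pads are 22 mm wide; open, the fingers measure 114 mm over their backs; the gripper's body (76 mm by 85 mm) begins 54 mm behind the grasp point. The pads swing forward as they close: fully open they stand 13 mm farther back than shut.
Start: joints at [1.103, 0.207, 1.542, -0, 1.393, -0.15], TCP at [0.179, 0.546, 0.231] pointing down, gripper open.
Joint ranges: [-2.73, 2.73], [-0.86, 2.22], [0.23, 2.46], [-1.11, 4.25], [0.08, 2.63], [-2.82, 2.82]. Speed limits (rad/s): [2.79, 2.79, 3.14, 3.14, 3.14, 3.14].

## Interface

Orientations are given as [roll, pitch, yaw] about the fixed x, y, z axes, in that order (R = Rz(yaw) Ry(pitch) Rx(roll)).
In Python, from station import ctrl, read_camera gives the robot as it stands.
- The arm moves only by the shell command python3 -m jog 'ROWS' [FORCE]. ROWS is JSON, a list of rows, each a list of 5 numbers: the shift along the tool's x, y, z in units of 200 mm (1.0 is 200 mm), then the turn about the tool's z in units of 30 degrees (1.0 is 30 degrees), then the opening, from 0 (shut) to 1 (fully open). A call has 1 to 5 rows; each row is the pose to reach, as a shift and turn from the pose commanded when the call began, along the tool's axes at that moment; what a row does not reach only later rows make up. A row lasts 1/12 s, in which the tool goes at most 41.7 mm and 7.16 degrees, less where a joint would pass 70% of its speed; a pose out of reach is approached as far as the arm can. A call with a number of a shift or a turn outside -1 to 1 is refused whole. A call with a gripper value outside its range is refused whole. The fingers move at their own pace and stop on an object; FORCE is the grip in N (left out, the last holds). Time passes only in rows, so rows that repeat a pose let the fingers close. It gives the time, the measured TCP pose, the force and the opening at its end, in the units of the state.
- ctrl.state(): the state, without advancing time (a new reading comes with each control period).
- read_camera(name): name is "side" or "top" or "wrist"; returns a dict with "color" (400x640x3 uint8, red, green, blue), "depth" (400x640 float32, m along the optical axis (not along the pixel's ray), 0 where there is no reading), "mtx" (3x3 intrinsics, pixels), "dist" ([k1, k2, p1, p2, k3] as OpenCV has them; the pictures are not rectified), "R" (3x3) and "t" (3): a world point X has camera coordinates R X + t; the wrist camera has in their place "T_tool_cam" (4x4, takes a point from camera to tool coordinates, whose origin is the TCP and whose axes are the tool frame's). Camera axes: x right, y down, z forward; pixel columns grow to the right and rows downward; lengths in m; the calibration is good to about 2 mm. A picture is of the moment at which its call begins: read the wrist's pose just before it.
- ctrl.job_done(): hands the job in, once; it reports no verdict.
The state is a dict: "clock": time; "q": joint angles; "dq": joint speeds; "effort": joint torques, N m; "ee_pos": TCP position; "eef_rot": TCP orientation; "contact_force": force on the tool from outside, world axes, zero at the start; "moment": the same for the moment, N m; "width": opening from 0.0 (shut) to 1.0 (fully open).
Only numpy, scipy, OpenCV 4.12 (cv2) and the standard library are available. Lean on these libraries where they do the work, as an engineer would, in place of code of your own. Each camera call takes 0.05 s, during which the arm holds its last target.

## Working session

There is one attempt and no reset: what is moved stays moved. The work goes in short steps, Python scripts to look and compute and a shell command to move; the robot and the scene stay as the last step left them, time stands still between calls to the robot, and variables do not carry over. Pictures are saved under pics/ and viewed, and the job is handed in when it is done.

```bash
ls; mkdir -p pics
python3 - <<'E'
from station import ctrl, read_camera
import cv2
print(ctrl.state())
for n in ["side","top","wrist"]:
    c=read_camera(n); cv2.imwrite(f"pics/{n}0.png",c["color"][:,:,::-1])
    print(n,c["mtx"],c["dist"],c.get("R"),c.get("t"),c.get("T_tool_cam"))
E
```

```text
pics
{'clock': 0.0, 'q': array([ 1.10349815e+00,  2.07466698e-01,  1.54296559e+00, -9.05876750e-07,
        1.39350330e+00, -1.50498020e-01]), 'dq': array([ 5.65210897e-04, -1.11951489e-04, -5.15017725e-04,  2.25724485e-04,
       -3.17375018e-04, -7.38958235e-05]), 'effort': array([-2.45593003e-05, -3.83057821e+01, -2.91586679e+01, -2.65880408e-04,
        1.07033088e-02,  1.29995402e-05]), 'ee_pos': array([0.17879008, 0.54569299, 0.23009373]), 'eef_rot': array([-3.14124226e+00,  2.31658393e-03,  1.25399673e+00]), 'contact_force': array([-0.33376129, -0.48317806,  0.11952705]), 'moment': array([-0.0460222 , -0.05530387, -0.01798855]), 'width': 1.000655470046658}
side [[415.96661211   0.         323.65104517]
 [  0.         415.96661211 205.16360369]
 [  0.           0.           1.        ]] [-0.05212097  0.          0.          0.          0.        ] [[ 0.73234507 -0.68073833  0.01631039]
 [-0.52624381 -0.58101448 -0.62087811]
 [ 0.4321321   0.44611378 -0.78373742]] [-0.43236196  0.29475555  1.44098505] None
top [[381.81625678   0.         317.79965311]
 [  0.         381.81625678 198.77101673]
 [  0.           0.           1.        ]] [-0.02063886  0.          0.          0.          0.        ] [[-0.01960737 -0.99926461 -0.03295135]
 [-0.99136519  0.02370521 -0.12896944]
 [ 0.12965572  0.03013807 -0.99110095]] [-0.04838292  0.53919955  1.10151685] None
wrist [[288.90070921   0.         319.4100032 ]
 [  0.         288.90070921 197.24498128]
 [  0.           0.           1.        ]] [-0.02740998  0.          0.          0.          0.        ] None None [[ 9.99999900e-01  1.76716108e-04  4.11085508e-04  4.58555487e-04]
 [-2.82587030e-04  9.61732453e-01  2.73990164e-01 -6.90071658e-02]
 [-3.46935798e-04 -2.73990253e-01  9.61732406e-01 -1.42695270e-01]
 [ 0.00000000e+00  0.00000000e+00  0.00000000e+00  1.00000000e+00]]
```

View pics/side0.png

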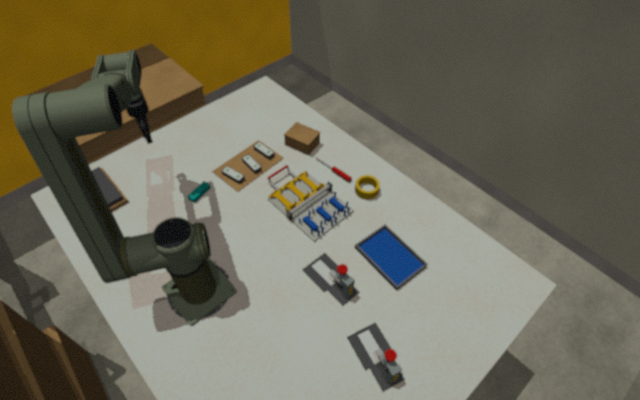

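View pics/top0.png

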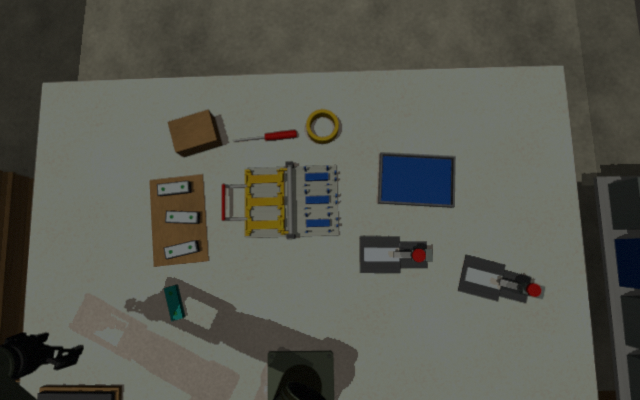

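View pics/wrist0.png

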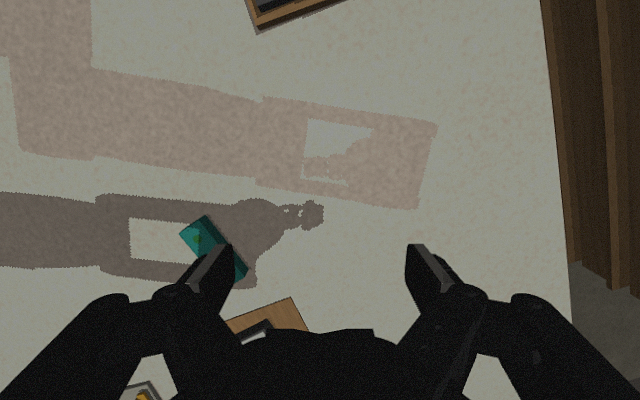

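The top view shows three modules on the sheet at about (173,188), (182,217) and (181,250). The flipper is at (265,203) with its handle at (226,202), and the tray is at (416,180). There are two gauges, at (390,255) and (495,280), and a turquoise decoy at (175,303). I'll write helpers next.

```bash
cat > h.py <<'E'
from station import ctrl, read_camera
import numpy as np, cv2
from scipy.spatial.transform import Rotation as Ro
def pose():
    s=ctrl.state(); T=np.eye(4); T[:3,:3]=Ro.from_euler('xyz',s['eef_rot']).as_matrix(); T[:3,3]=s['ee_pos']; return s,T
def grab(n,fn=None):
    s,T=pose(); c=read_camera(n)
    if n=='wrist': M=T@c['T_tool_cam']
    else:
        M=np.eye(4); M[:3,:3]=c['R'].T; M[:3,3]=-c['R'].T@c['t']
    c['M']=M
    if fn: cv2.imwrite(fn,c['color'][:,:,::-1]); np.savez('cam_'+n+'.npz',**{k:c[k] for k in('color','depth','mtx','dist','M')})
    return c
def load(n): return dict(np.load('cam_'+n+'.npz'))
def pix(c,uv,z):
    "pixels -> world on plane z"
    uv=np.array(uv,float).reshape(-1,1,2); p=cv2.undistortPoints(uv,c['mtx'],c['dist']).reshape(-1,2)
    d=np.c_[p,np.ones(len(p))]@c['M'][:3,:3].T; o=c['M'][:3,3]
    return o+d*((z-o[2])/d[:,2])[:,None]
def proj(c,X):
    W=np.linalg.inv(c['M']); r,_=cv2.Rodrigues(W[:3,:3])
    return cv2.projectPoints(np.array(X,float).reshape(-1,3),r,W[:3,3],c['mtx'],c['dist'])[0].reshape(-1,2)
def cloud(c):
    v,u=np.mgrid[0:400,0:640]; p=cv2.undistortPoints(np.c_[u.ravel(),v.ravel()].astype(float).reshape(-1,1,2),c['mtx'],c['dist']).reshape(-1,2)
    P=np.c_[p,np.ones(len(p))]*c['depth'].reshape(-1,1); return (P@c['M'][:3,:3].T+c['M'][:3,3]).reshape(400,640,3)
def crop(c,u0,u1,v0,v1,k,fn):
    im=c['color'][v0:v1,u0:u1,::-1]; cv2.imwrite(fn,cv2.resize(im,None,fx=k,fy=k,interpolation=cv2.INTER_CUBIC))
def togo(x,y,z,yaw):
    "jog numbers to tool-down target with tool-yaw"
    s,T=pose(); d=T[:3,:3].T@(np.array([x,y,z])-T[:3,3]); 
    dy=(yaw-s['eef_rot'][2]+np.pi/2)%np.pi-np.pi/2  # half-turn symmetric
    print('now',s['ee_pos'].round(4),'yaw',round(s['eef_rot'][2],4),'rows xyz',(d/.2).round(3),'turn',round(-dy/np.radians(30),3),'t',round(s['clock'],2))
E
python3 - <<'E'
from h import *
c=grab('top','pics/top1.png')
crop(c,140,350,140,275,3.8,'pics/t1.png'); crop(c,345,560,140,310,3.5,'pics/t2.png')
C=cloud(c)
for n,p in dict(m0=(173,188),m1=(182,217),m2=(181,250),handle=(226,202),tray=(416,180),anvil=(380,254),knob=(419,255),anvil2=(485,277),tape=(337,126),base=(300,400)).items():
    print(n,C[p[1]-1:p[1]+2,p[0]-1:p[0]+2].reshape(-1,3).mean(0).round(3)) if p[1]<399 else 0
E
```

```text
m0 [0.582 0.381 0.028]
m1 [0.493 0.351 0.028]
m2 [0.395 0.352 0.027]
handle [0.539 0.225 0.001]
tray [ 0.592 -0.36   0.006]
anvil [ 0.371 -0.241  0.005]
knob [ 0.369 -0.326  0.14 ]
anvil2 [ 0.298 -0.547  0.005]
tape [ 0.759 -0.123  0.037]
```

View pics/t1.png

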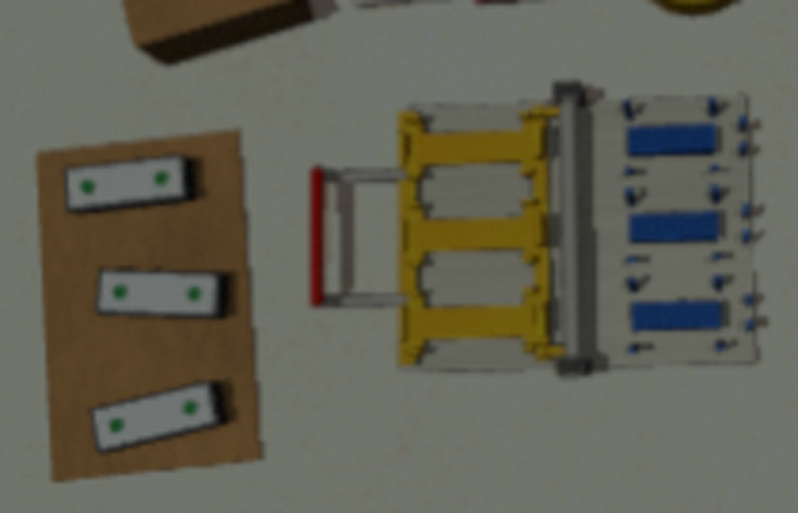

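View pics/t2.png

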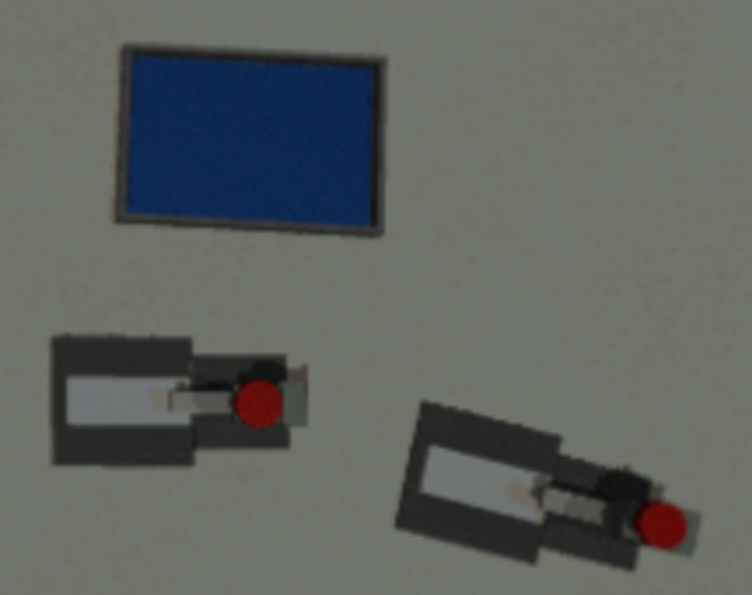

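The gauge to use is the one near (0.37,-0.24), which is 0.44 m from the base against 0.62 m for the other. The fixture's y axis points roughly along world +y. Next I'll turn the tool to yaw 0 and look from closer.

```bash
python3 -c "
from h import *
togo(.49,.25,.25,0)"
```

```text
now [0.1789 0.546  0.2305] yaw 1.254 rows xyz [-0.922  1.939 -0.096] turn 2.395 t 0.2
```

```bash
python3 -m jog '[[-0.1,0.2,-0.1,0.2,1],[-0.2,0.4,-0.1,0.4,1],[-0.3,0.6,-0.1,0.6,1],[-0.4,0.8,-0.1,0.8,1],[-0.45,0.95,-0.1,1,1]]'; python3 -c "
from h import *
togo(.49,.25,.25,0)"
```

```text
clock: 0.62
ee_pos: [0.3276, 0.4037, 0.2513]
eef_rot: [-3.142, 0.0, 0.726]
contact_force: [0.8, 1.2, 0.1]
width: 0.999
now [0.3276 0.4037 0.2513] yaw 0.7262 rows xyz [0.097 1.114 0.007] turn 1.387 t 0.62
```

```bash
python3 -m jog '[[0,0.2,0,0.24,1],[0,0.4,0,0.48,1],[0.05,0.6,0,0.7,1],[0.1,0.8,0,0.9,1],[0.1,1,0,1,1]]'; python3 -c "
from h import *
togo(.49,.25,.25,0)"
```

```text
clock: 1.03
ee_pos: [0.4775, 0.2686, 0.2513]
eef_rot: [-3.141, -0.001, 0.202]
contact_force: [-0.2, 1.1, -0.0]
width: 1.002
now [0.4775 0.2686 0.2513] yaw 0.2024 rows xyz [0.042 0.104 0.007] turn 0.386 t 1.03
```

```bash
python3 -m jog '[[0,0.1,0,0.2,1],[0.03,0.1,0,0.386,1],[0.03,0.1,0,0.386,1],[0.03,0.1,0,0.386,1]]'; python3 -c "
from h import *
togo(.49,.25,.25,0)
grab('wrist','pics/w1.png')"
```

```text
clock: 1.37
ee_pos: [0.4855, 0.2511, 0.251]
eef_rot: [-3.142, 0.001, 0.006]
contact_force: [-0.4, 0.8, -0.1]
width: 0.999
now [0.4855 0.2511 0.251 ] yaw 0.0064 rows xyz [0.023 0.006 0.005] turn 0.012 t 1.37
```

View pics/w1.png

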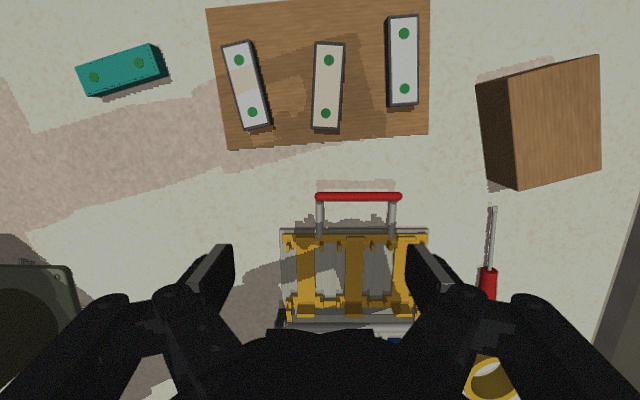

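The wrist view shows three modules with green dots at about (239,60)/(252,112), (329,60)/(326,113) and (404,33)/(402,88). The red handle runs from (318,196) to (400,196). I'll locate the dots with code, then move to look at the fixture.

```bash
cat >> h.py <<'E'
def mods(c,zt=0.027):
    hsv=cv2.cvtColor(c['color'],cv2.COLOR_RGB2HSV)
    m=cv2.inRange(hsv,(45,110,40),(75,255,255)); n,_,st,ce=cv2.connectedComponentsWithStats(m)
    P=[ce[i] for i in range(1,n) if st[i,4]>12]; 
    if not P: return
    X=pix(c,P,zt); print('dots',np.round(P,1).tolist())
    for i in range(len(X)):
        for j in range(i):
            L=np.linalg.norm(X[i]-X[j])
            if .03<L<.08:
                d=X[i]-X[j]; a=np.arctan2(d[1],d[0]); print('mod c',((X[i]+X[j])/2).round(4),'L',L.round(4),'toolyaw',round((a-np.pi/2+np.pi/2)%np.pi-np.pi/2,3), [round(v) for v in ((np.array(P[i])+P[j])/2)])
E
python3 - <<'E'
from h import *
c=load('wrist'); mods(c)
C=cloud(c)
for p in [(328,86),(404,60),(245,86),(360,196),(318,196),(400,196),(325,240)]: print(p,C[p[1],p[0]].round(4))
E
python3 -m jog '[[0,0.2,0,0.012,1],[0,0.4,0,0.012,1],[0,0.6,0,0.012,1],[0.1,0.8,0,0.012,1],[0.2,1,0,0.012,1]]'
python3 -m jog '[[0,0.15,0,0,1],[0,0.15,0,0,1],[0,0.15,0,0,1]]'
python3 -c "
from h import *
togo(.535,.02,.25,0)
grab('wrist','pics/w2.png')"
```

```text
dots [[403.4, 32.9], [238.2, 59.4], [328.4, 59.5], [138.3, 62.4], [93.3, 76.6], [404.2, 88.2], [252.1, 111.7], [325.0, 112.8]]
mod c [0.2416 0.3733 0.027 ] L 0.0599 toolyaw -1.313 [116, 70]
mod c [0.5839 0.3831 0.027 ] L 0.0603 toolyaw 0.095 [404, 61]
mod c [0.3965 0.3541 0.027 ] L 0.0606 toolyaw 0.22 [245, 86]
mod c [0.4939 0.3539 0.027 ] L 0.0602 toolyaw -0.053 [327, 86]
(328, 86) [0.4954 0.3547 0.0268]
(404, 60) [0.5836 0.3841 0.0285]
(245, 86) [0.3966 0.3541 0.0287]
(360, 196) [0.537  0.2236 0.0451]
(318, 196) [0.4843 0.2231 0.0446]
(400, 196) [0.5871 0.2242 0.0458]
(325, 240) [0.4944 0.1525 0.0209]
clock: 1.83
ee_pos: [0.5228, 0.0569, 0.2516]
eef_rot: [-3.141, -0.0, 0.003]
contact_force: [1.6, -0.0, -0.5]
width: 1.003
clock: 2.08
ee_pos: [0.5234, 0.0266, 0.2512]
eef_rot: [-3.141, 0.0, -0.002]
contact_force: [-0.2, 0.2, 0.1]
width: 1.006
now [0.5234 0.0266 0.2512] yaw -0.0018 rows xyz [0.058 0.033 0.006] turn -0.003 t 2.08
```

View pics/w2.png

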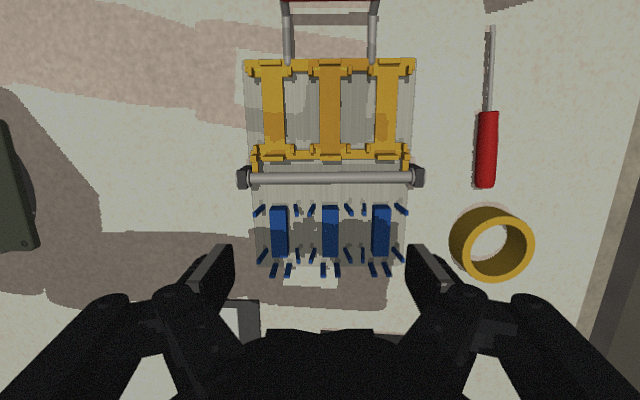

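Run:
```python
from h import *
c=load('wrist'); crop(c,230,430,40,290,2.4,'pics/w2c.png')
hsv=cv2.cvtColor(c['color'],cv2.COLOR_RGB2HSV)
m=cv2.inRange(hsv,(105,150,50),(125,255,255)); n,_,st,ce=cv2.connectedComponentsWithStats(m)
for i in range(1,n):
    if st[i,4]>200: 
        print(st[i],ce[i].round(1),pix(c,[ce[i]],.0325).round(4), cv2.minAreaRect(np.argwhere(_==i)[:,::-1].astype(np.float32)))
C=cloud(c)
for p in [(274,110),(330,110),(387,110),(279,230),(330,230),(380,230),(330,176)]: print(p,C[p[1],p[0]].round(4))
```

```text
[322 205  16  52 760] [329.7 230.1] [[ 0.5376 -0.0523  0.0325]] ((329.5, 230.5), (51.0, 15.0), 90.0)
[373 205  18  51 758] [381.2 229.6] [[ 0.6069 -0.0517  0.0325]] ((381.5, 230.0), (50.0, 17.0), 90.0)
[269 206  19  51 777] [278.2 230.8] [[ 0.4682 -0.0532  0.0325]] ((277.9611511230469, 231.08677673339844), (50.464962005615234, 16.19810676574707), 87.56334686279297)
(274, 110) [0.468  0.1029 0.0228]
(330, 110) [0.5371 0.1027 0.0218]
(387, 110) [0.6077 0.1028 0.0214]
(279, 230) [ 0.4695 -0.0517  0.0334]
(330, 230) [ 0.538  -0.0522  0.0324]
(380, 230) [ 0.6054 -0.0524  0.0322]
(330, 176) [0.5369 0.0247 0.0467]
```

View pics/w2c.png

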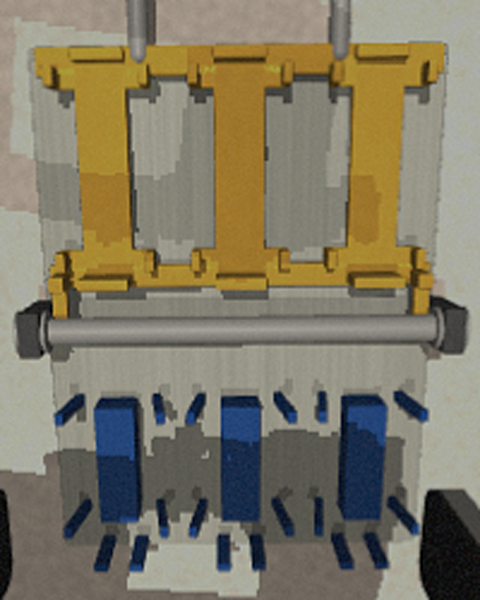

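```bash
python3 -m jog '[[0.07,-0.1,0.2,0,1],[0.07,-0.12,0.4,0,1],[0.07,-0.12,0.45,0,1],[0.07,-0.12,0.45,0,1],[0.07,-0.12,0.45,0,1]]'
python3 -c "
from h import *
togo(.5375,.05,.16,0)
c=grab('wrist','pics/w3.png')
crop(c,120,520,0,300,2,'pics/w3c.png')"
```

```text
clock: 2.55
ee_pos: [0.5367, 0.0529, 0.1606]
eef_rot: [-3.141, 0.002, 0.002]
contact_force: [-0.2, -0.1, 0.6]
width: 1.0
now [0.5367 0.0529 0.1606] yaw 0.0019 rows xyz [0.004 0.015 0.003] turn 0.004 t 2.55
```

View pics/w3c.png

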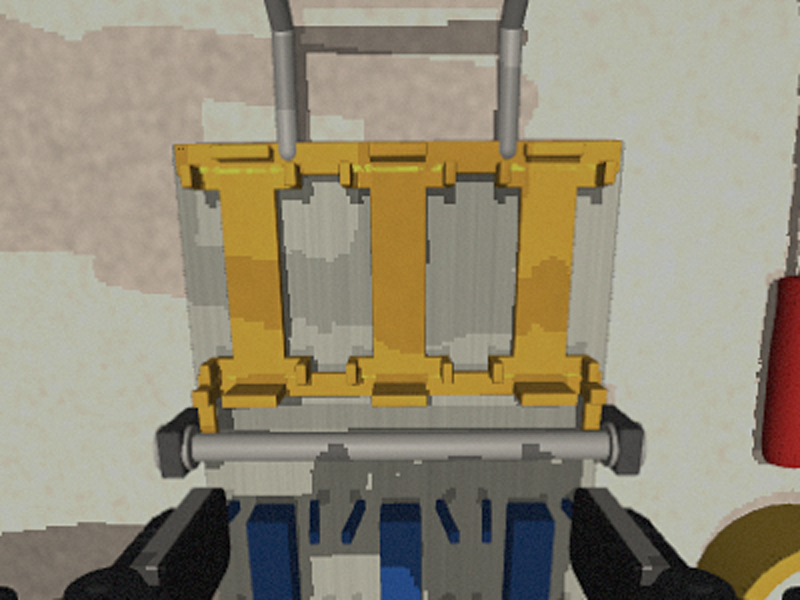

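```bash
cat > ov.py <<'E'
from h import *
import sys
def draw(c,cx,hy,yaw,fn,box,k):
    im=cv2.resize(c['color'][:,:,::-1],None,fx=k,fy=k,interpolation=cv2.INTER_CUBIC)
    R=np.array([[np.cos(yaw),-np.sin(yaw)],[np.sin(yaw),np.cos(yaw)]])
    def line(P,col):
        P=np.array(P,float); W=P.copy(); W[:,:2]=P[:,:2]@R.T+[cx,hy]
        q=(proj(c,W)*k+(k-1)/2).round().astype(int); cv2.polylines(im,[q.reshape(-1,1,2)],False,col,1)
    for i in(-1,0,1):
        X=.07*i
        line([(X-.0205,.0275,.022),(X+.0205,.0275,.022),(X+.0205,.1325,.022),(X-.0205,.1325,.022),(X-.0205,.0275,.022)],(255,0,255))
        line([(X-.0205,.0275,.046),(X+.0205,.0275,.046)],(0,255,0))
        line([(X-.0205,.1325,.029),(X+.0205,.1325,.029)],(0,255,0))
        line([(X-.018,-.13,.0325),(X+.018,-.13,.0325),(X+.018,-.03,.0325),(X-.018,-.03,.0325),(X-.018,-.13,.0325)],(0,0,255))
    line([(-.05,.2,.04),(.05,.2,.04)],(255,255,0)); line([(-.1,0,.04),(.1,0,.04)],(255,255,0))
    line([(-.108,-.142,.01),(.108,-.142,.01),(.108,.142,.01),(-.108,.142,.01),(-.108,-.142,.01)],(255,255,0))
    u0,u1,v0,v1=[int(b*k) for b in box]; cv2.imwrite(fn,im[v0:v1,u0:u1])
E
python3 - <<'E'
from ov import *
draw(load('wrist'),.5375,.0265,.006,'pics/ov1.png',(180,460,0,240),2.8)
E
```

```text
(no output)
```

View pics/ov1.png

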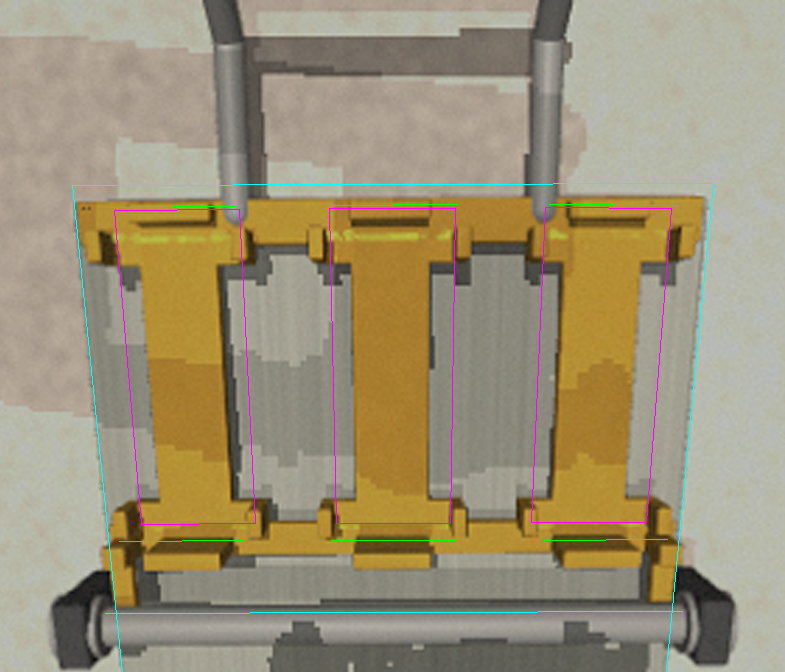

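```bash
python3 - <<'E'
from ov import *
c=load('wrist');draw(c,.5372,.022,.003,'pics/ov2.png',(180,460,0,300),2)
C=cloud(c)
for p in [(319,38),(262,223-0),(319,223),(319,150),(319,200)]: print(p,C[min(p[1],399),p[0]].round(4))
E
python3 -m jog '[[0,0.2,-0.2,0,1],[0,0.4,-0.2,0,1],[0,0.5,-0.2,0,1],[0,0.5,-0.2,0,1],[0,0.5,-0.2,0,1]]'
python3 -c "
from ov import *
c=grab('wrist','pics/w4.png');togo(.5375,.05,.16,0)
draw(c,.5372,.022,.003,'pics/ov3.png',(180,460,0,300),2)"
```

```text
(319, 38) [5.363e-01 1.938e-01 2.000e-04]
(262, 223) [0.4825 0.0239 0.0461]
(319, 223) [0.5368 0.0245 0.0472]
(319, 150) [0.5365 0.0903 0.023 ]
(319, 200) [0.5367 0.0467 0.0456]
clock: 3.02
ee_pos: [0.5392, -0.0505, 0.2045]
eef_rot: [3.141, -0.006, -0.004]
contact_force: [0.2, 0.8, 0.2]
width: 0.999
now [ 0.5386 -0.0492  0.2035] yaw -0.0025 rows xyz [-0.008 -0.496  0.218] turn -0.005 t 3.07
```

View pics/ov2.png

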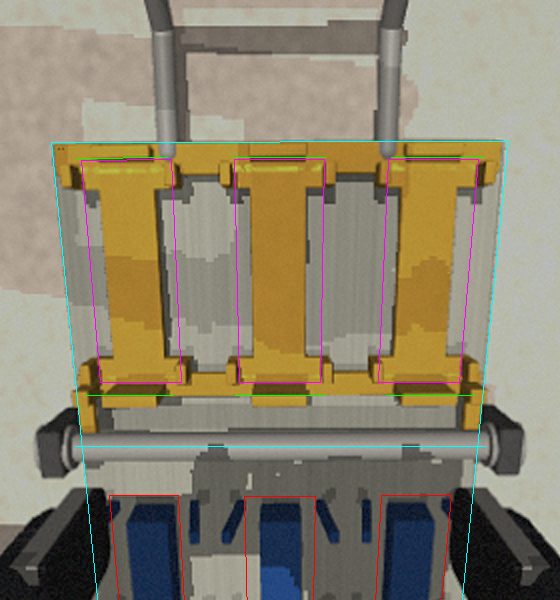

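View pics/ov3.png

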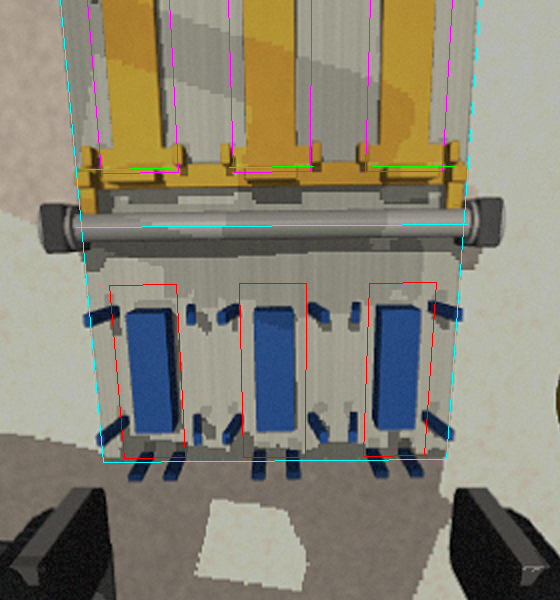

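The model at x 0.537, hinge y 0.022 and yaw about 0.006 fits the pockets, hinge and nests well. Next I'll take a close look at each module, in the same view geometry I used for the pockets.

```bash
python3 -m jog '[[-0.05,-0.2,0,0,1],[-0.1,-0.4,0,0,1],[-0.15,-0.6,0,0,1],[-0.2,-0.8,0.1,0,1],[-0.22,-0.98,0.2,0,1]]'
python3 -m jog '[[0,-0.2,0,0,1],[0,-0.4,0,0,1],[0,-0.6,0,0,1],[0,-0.78,0,0.1,1],[0,-0.78,0,0.1,1]]'
python3 -m jog '[[0,0,0,0,1],[0,0,0,0,1]]'
python3 -c "
from h import *
c=grab('wrist','pics/w5.png');togo(.4939,.3539,.16,-.053)
mods(c)"
```

```text
clock: 3.48
ee_pos: [0.4944, 0.1472, 0.1652]
eef_rot: [-3.14, -0.005, 0.001]
contact_force: [0.9, 0.1, -0.2]
width: 0.998
clock: 3.9
ee_pos: [0.493, 0.3076, 0.1641]
eef_rot: [-3.137, -0.001, -0.047]
contact_force: [-0.5, -0.6, -0.2]
width: 1.003
clock: 4.07
ee_pos: [0.4936, 0.3006, 0.1633]
eef_rot: [3.141, 0.0, -0.051]
contact_force: [-0.7, 0.1, 0.4]
width: 1.001
now [0.4939 0.2997 0.1632] yaw -0.0528 rows xyz [-0.014 -0.271  0.016] turn 0.0 t 4.12
dots [[410.8, 61.0], [316.4, 100.3], [202.7, 107.0], [80.5, 117.5], [414.5, 129.4], [29.0, 137.5], [316.6, 165.0], [225.3, 168.6]]
mod c [0.5842 0.383  0.027 ] L 0.0603 toolyaw 0.088 [413, 95]
mod c [0.2422 0.3735 0.027 ] L 0.0596 toolyaw -1.312 [55, 128]
mod c [0.4941 0.3536 0.027 ] L 0.06 toolyaw -0.051 [316, 133]
mod c [0.3965 0.354  0.027 ] L 0.0601 toolyaw 0.221 [214, 138]
```

View pics/w5.png

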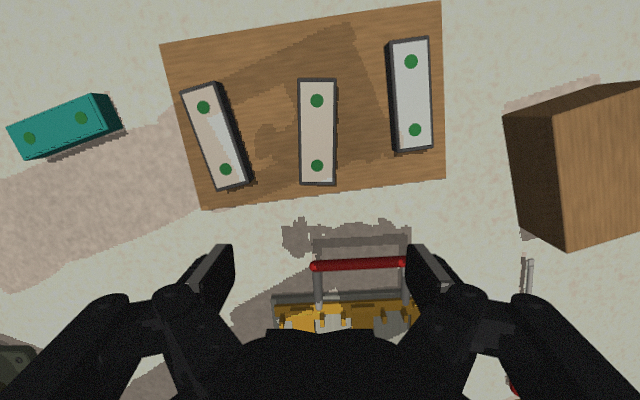

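```bash
python3 -m jog '[[-0.014,-0.15,0.1,0,0.85],[-0.014,-0.27,0.25,0,0.85],[-0.014,-0.27,0.4,0,0.85],[-0.014,-0.27,0.5,0,0.85],[-0.014,-0.27,0.6,0,0.85]]'
python3 -m jog '[[0,0,0.08,0,0.85],[0,0,0.15,0,0.85],[0,0,0.175,0,0.85],[0,0,0.175,0,0.85]]' 40
python3 -c "
from h import *
togo(.4941,.3536,.007,-.051)"
```

```text
clock: 4.53
ee_pos: [0.494, 0.3524, 0.0415]
eef_rot: [3.14, 0.002, -0.055]
contact_force: [-0.2, -0.3, -0.1]
width: 0.848
clock: 4.87
ee_pos: [0.4938, 0.3523, 0.0067]
eef_rot: [3.14, 0.003, -0.055]
contact_force: [-0.4, 0.4, 0.3]
width: 0.85
now [0.4938 0.3523 0.0067] yaw -0.0552 rows xyz [ 0.001 -0.006 -0.001] turn -0.008 t 4.87
```

```bash
python3 -m jog '[[0,-0.006,0,0,0.5],[0,-0.006,0,0,0.3],[0,-0.006,0,0,0.2],[0,-0.006,0,0,0.2],[0,-0.006,0,0,0.2]]' 50
python3 -m jog '[[0,0,-0.1,0,0.2],[0,0,-0.25,0,0.2],[0,0,-0.4,0,0.2],[0,0,-0.4,0,0.2]]'
python3 -c "
from h import *
togo(.5365,.102,.08,.006)
grab('wrist','pics/w6.png')"
```

```text
clock: 5.28
ee_pos: [0.4961, 0.3557, 0.0099]
eef_rot: [-3.14, -0.003, -0.054]
contact_force: [-0.3, -0.2, 4.4]
width: 0.409
clock: 5.62
ee_pos: [0.4989, 0.3574, 0.095]
eef_rot: [-3.135, -0.011, -0.054]
contact_force: [1.7, 1.1, 0.2]
width: 0.409
now [0.4989 0.3574 0.095 ] yaw -0.0537 rows xyz [0.256 1.266 0.07 ] turn -0.114 t 5.62
```

View pics/w6.png

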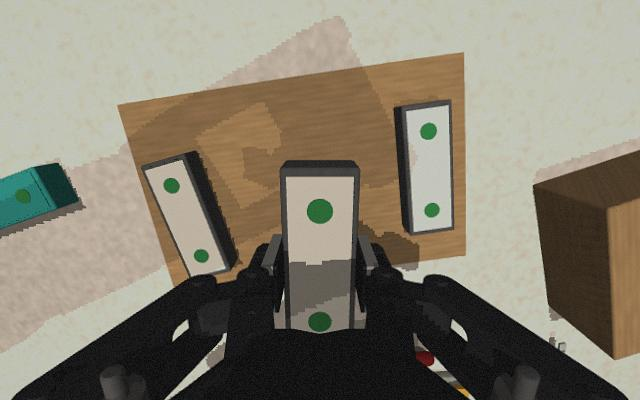

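The module is held, with dots visible at (320,211) and (320,322). The arm is a few mm off its target, so I'll check whether it settles.

```bash
python3 -m jog '[[0,0,0,0,0.2],[0,0,0,0,0.2],[0,0,0,0,0.2]]'
python3 -c "
from h import *
togo(.5365,.102,.08,.006)
c=grab('wrist','pics/w6.png'); s=ctrl.state(); print(s['eef_rot'],s['contact_force'],s['dq'].round(3))
z=s['ee_pos'][2]
for dz in (.015,.018,.021): mods(c,z+dz)"
```

```text
clock: 5.92
ee_pos: [0.4929, 0.3541, 0.0859]
eef_rot: [3.139, 0.004, -0.054]
contact_force: [-0.1, -0.8, -2.4]
width: 0.407
now [0.4929 0.3541 0.0859] yaw -0.0539 rows xyz [0.285 1.247 0.031] turn -0.114 t 5.92
[ 3.13946116  0.00359214 -0.05397487] [-0.22309079 -0.22223088 -1.4935976 ] [ 0.001 -0.002 -0.007  0.    -0.001  0.001]
dots [[444.3, 125.6], [174.1, 182.0], [21.7, 192.6], [319.2, 210.7], [446.6, 208.6], [205.0, 255.2], [319.3, 321.6]]
mod c [0.3922 0.3978 0.101 ] L 0.0749 toolyaw -1.557 [98, 187]
mod c [0.523 0.399 0.101] L 0.0663 toolyaw -1.002 [382, 168]
mod c [0.4624 0.3898 0.101 ] L 0.0676 toolyaw 1.314 [247, 196]
mod c [0.5526 0.398  0.101 ] L 0.038 toolyaw 0.092 [445, 167]
mod c [0.5247 0.3801 0.101 ] L 0.0594 toolyaw 1.535 [383, 210]
mod c [0.4337 0.3797 0.101 ] L 0.0382 toolyaw 0.215 [190, 219]
mod c [0.4664 0.3711 0.101 ] L 0.0607 toolyaw -1.232 [262, 233]
mod c [0.4934 0.3504 0.101 ] L 0.0617 toolyaw -0.053 [319, 266]
mod c [0.4648 0.3403 0.101 ] L 0.068 toolyaw 0.916 [262, 288]
dots [[444.3, 125.6], [174.1, 182.0], [21.7, 192.6], [319.2, 210.7], [446.6, 208.6], [2
[... 584 characters left out ...]
16 [262, 288]
dots [[444.3, 125.6], [174.1, 182.0], [21.7, 192.6], [319.2, 210.7], [446.6, 208.6], [205.0, 255.2], [319.3, 321.6]]
mod c [0.3972 0.3991 0.107 ] L 0.0714 toolyaw -1.557 [98, 187]
mod c [0.5218 0.4002 0.107 ] L 0.0632 toolyaw -1.002 [382, 168]
mod c [0.464  0.3914 0.107 ] L 0.0644 toolyaw 1.314 [247, 196]
mod c [0.5501 0.3992 0.107 ] L 0.0362 toolyaw 0.092 [445, 167]
mod c [0.5235 0.3822 0.107 ] L 0.0566 toolyaw 1.535 [383, 210]
mod c [0.4368 0.3818 0.107 ] L 0.0364 toolyaw 0.215 [190, 219]
mod c [0.4679 0.3736 0.107 ] L 0.0578 toolyaw -1.232 [262, 233]
mod c [0.4936 0.3539 0.107 ] L 0.0588 toolyaw -0.053 [319, 266]
mod c [0.4664 0.3443 0.107 ] L 0.0648 toolyaw 0.916 [262, 288]
```

```bash
python3 -m jog '[[0.05,0.15,0,-0.114,0.2],[0.1,0.35,0,-0.114,0.2],[0.16,0.55,0,-0.114,0.2],[0.21,0.75,0,-0.114,0.2],[0.25,0.93,0,-0.114,0.2]]'
python3 -m jog '[[0.03,0.15,0,0,0.2],[0.05,0.27,0,0,0.2],[0.05,0.32,0,0,0.2],[0.05,0.32,0,0,0.2],[0.05,0.32,0,0,0.2]]'
python3 -m jog '[[0,0,0,0,0.2],[0,0,0,0,0.2]]'
python3 -c "
from ov import *
togo(.5365,.102,.08,.006)
c=grab('wrist','pics/w7.png'); draw(c,.537,.022,.006,'pics/ov4.png',(180,460,130,340),2.8)"
```

```text
clock: 6.38
ee_pos: [0.534, 0.1643, 0.0869]
eef_rot: [3.141, 0.002, 0.006]
contact_force: [0.5, 0.5, -1.2]
width: 0.411
clock: 6.8
ee_pos: [0.5442, 0.1029, 0.0873]
eef_rot: [-3.141, 0.002, 0.005]
contact_force: [-0.5, 0.2, -1.7]
width: 0.405
clock: 6.97
ee_pos: [0.5444, 0.1041, 0.0878]
eef_rot: [-3.141, 0.001, 0.008]
contact_force: [-0.1, 1.2, -1.9]
width: 0.409
now [0.5444 0.1041 0.0878] yaw 0.0077 rows xyz [-0.04   0.01   0.039] turn 0.003 t 6.97
```

View pics/ov4.png

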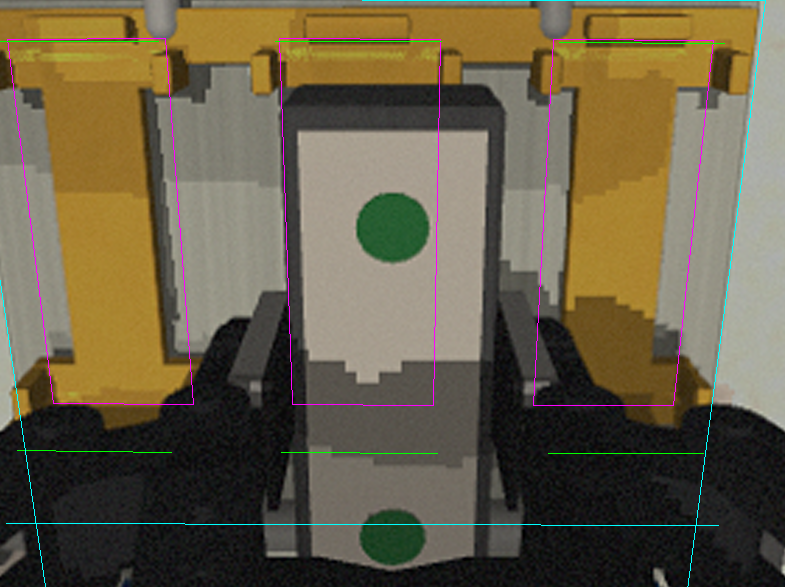

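```bash
python3 -m jog '[[-0.042,0,0,0,0.2],[-0.042,0,0,0,0.2],[-0.042,0,0,0,0.2]]'
python3 -c "
from ov import *
togo(.536,.104,.031,.009)
c=grab('wrist','pics/w7.png'); draw(c,.5367,.022,.009,'pics/ov5.png',(180,460,130,340),2.8)"
```

```text
clock: 7.27
ee_pos: [0.5356, 0.1032, 0.0879]
eef_rot: [-3.142, 0.001, 0.007]
contact_force: [0.1, -0.3, -1.5]
width: 0.409
now [0.5356 0.1032 0.0879] yaw 0.0069 rows xyz [ 0.002 -0.004  0.285] turn -0.004 t 7.27
```

View pics/ov5.png

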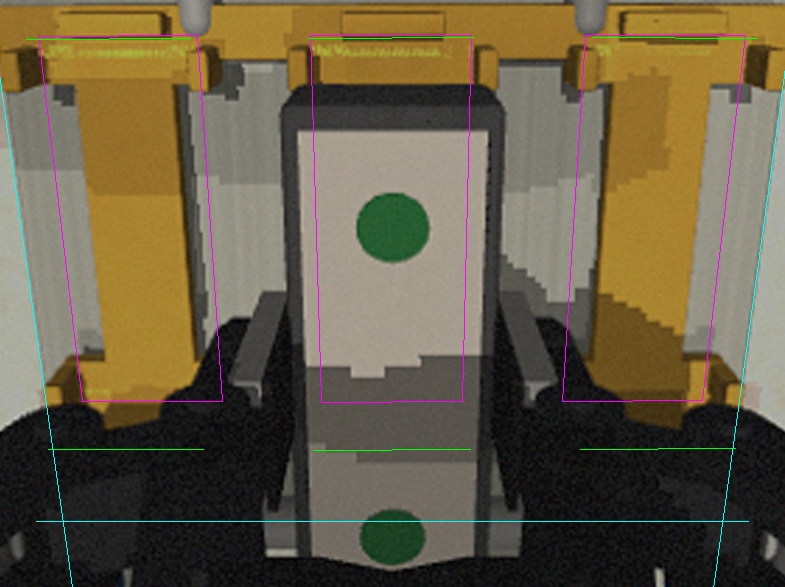

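Module 1 lines up with the pocket walls, both centred at u 393 in the crop. Lowering it.

```bash
python3 -m jog '[[0.002,-0.003,0.08,0,0.2],[0.002,-0.003,0.16,0,0.2],[0.002,-0.003,0.22,0,0.2],[0.002,-0.003,0.26,0,0.2],[0.002,-0.003,0.28,0,0.2]]'
python3 -m jog '[[0,0,0,0,0.2],[0,0,0.005,0,0.2]]'
python3 -m jog '[[0,0,0,0,0.55],[0,0,0,0,0.6],[0,0,0,0,0.6],[0,0,0,0,0.6]]'
python3 -m jog '[[0,0,-0.15,0,0.6],[0,0,-0.35,0,0.6],[0,0,-0.6,0,0.6],[0,0.1,-0.6,0,0.6],[0,0.2,-0.6,0,0.6]]'
python3 -m jog '[[0,0.06,0,0,1],[0,0.06,0,0,1],[0,0.06,0,0,1]]'
python3 -c "
from ov import *
togo(.5365,.052,.16,.009)
c=grab('wrist','pics/w8.png'); draw(c,.5367,.022,.009,'pics/ov6.png',(180,460,30,240),2.8)
mods(c,.046)"
```

```text
clock: 7.73
ee_pos: [0.5359, 0.1031, 0.0306]
eef_rot: [3.142, 0.003, 0.006]
contact_force: [0.2, -0.1, -1.2]
width: 0.409
clock: 7.9
ee_pos: [0.5374, 0.1032, 0.0314]
eef_rot: [-3.142, -0.001, 0.006]
contact_force: [0.1, 0.2, -0.5]
width: 0.409
clock: 8.23
ee_pos: [0.5376, 0.1032, 0.0319]
eef_rot: [-3.142, -0.002, 0.006]
contact_force: [-0.2, -0.3, 0.0]
width: 0.6
clock: 8.65
ee_pos: [0.5412, 0.0634, 0.1571]
eef_rot: [3.141, -0.012, 0.008]
contact_force: [0.7, -0.0, 0.3]
width: 0.602
clock: 8.9
ee_pos: [0.5365, 0.051, 0.1504]
eef_rot: [-3.141, 0.002, 0.004]
contact_force: [-0.0, -0.5, 0.4]
width: 0.993
now [0.5365 0.051  0.1504] yaw 0.004 rows xyz [-0.    -0.005 -0.048] turn -0.009 t 8.9
dots [[320.9, 102.5], [320.9, 174.5]]
mod c [0.538 0.101 0.046] L 0.0598 toolyaw 0.005 [321, 138]
```

View pics/ov6.png

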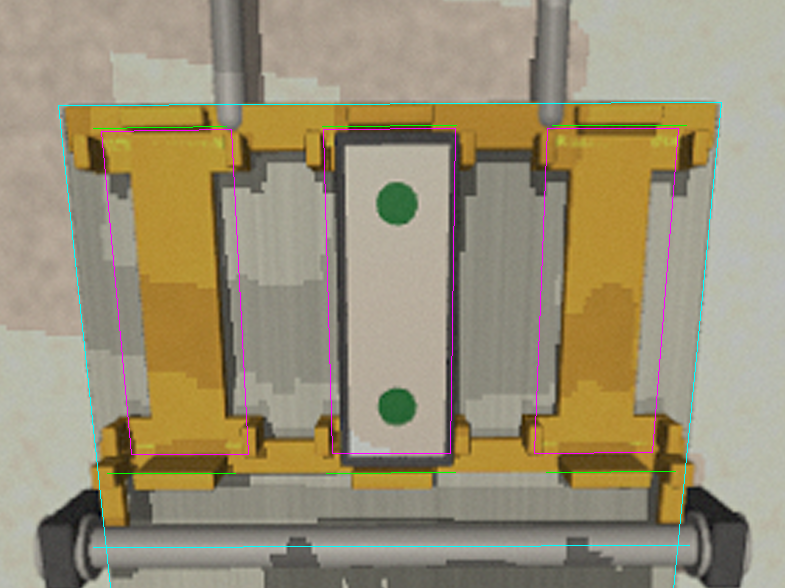

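Module 1 is seated: its dot midpoint is (0.538,0.101), the height matches, and it sits between the walls. On to the right-hand module.

```bash
python3 -m jog '[[0.05,-0.2,0,-0.16,0.9],[0.1,-0.4,0,-0.16,0.9],[0.15,-0.6,0,-0.16,0.9],[0.2,-0.8,0,-0.16,0.9],[0.24,-0.98,0,-0.16,0.9]]'
python3 -m jog '[[0,-0.2,0,0,0.9],[0,-0.35,0,0,0.9],[-0.03,-0.42,0,0,0.9],[-0.03,-0.42,0,0,0.9],[-0.03,-0.42,0,0,0.9]]'
python3 -m jog '[[0,0,0,0,0.9],[0,0,0,0,0.9]]'
python3 -c "
from h import *
c=grab('wrist','pics/w9.png');togo(.5842,.383,.01,.088)
mods(c)"
```

```text
clock: 9.37
ee_pos: [0.5834, 0.2508, 0.1499]
eef_rot: [-3.141, 0.002, 0.091]
contact_force: [0.2, -0.9, 0.5]
width: 0.9
clock: 9.78
ee_pos: [0.5692, 0.331, 0.15]
eef_rot: [3.14, 0.002, 0.092]
contact_force: [-0.1, -0.3, -0.5]
width: 0.898
clock: 9.95
ee_pos: [0.5708, 0.3289, 0.1509]
eef_rot: [3.141, 0.001, 0.088]
contact_force: [0.0, -0.9, -0.8]
width: 0.9
now [0.5709 0.3289 0.151 ] yaw 0.0875 rows xyz [ 0.09  -0.264  0.705] turn -0.001 t 10.0
dots [[338.8, 100.0], [1.6, 109.2], [124.1, 115.8], [337.9, 167.6], [142.7, 180.3]]
mod c [0.5838 0.3828 0.027 ] L 0.06 toolyaw 0.091 [338, 134]
mod c [0.3962 0.354  0.027 ] L 0.06 toolyaw 0.212 [133, 148]
```

```bash
python3 -m jog '[[0.04,-0.12,0.1,0,0.85],[0.09,-0.263,0.25,0,0.85],[0.09,-0.263,0.4,0,0.85],[0.09,-0.263,0.5,0,0.85],[0.09,-0.263,0.6,0,0.85]]'
python3 -m jog '[[0,0,0.06,0,0.85],[0,0,0.1,0,0.85],[0,0,0.105,0,0.85],[0,0,0.105,0,0.85]]'
python3 -c "
from h import *
togo(.584,.3828,.01,.09)"
```

```text
clock: 10.42
ee_pos: [0.5836, 0.3832, 0.0291]
eef_rot: [3.141, 0.002, 0.088]
contact_force: [-0.3, -0.4, 0.3]
width: 0.854
clock: 10.75
ee_pos: [0.5844, 0.3841, 0.0106]
eef_rot: [-3.141, -0.001, 0.089]
contact_force: [-0.2, -0.6, 0.5]
width: 0.846
now [0.5844 0.3841 0.0106] yaw 0.0886 rows xyz [-0.003  0.006  0.003] turn -0.003 t 10.75
```

```bash
python3 -m jog '[[0,0.005,0,0,0.5],[0,0.005,0,0,0.3],[0,0.005,0,0,0.2],[0,0.005,0,0,0.2],[0,0.005,0,0,0.2]]' 50
python3 -m jog '[[0,0,-0.08,0,0.2],[0,0,-0.2,0,0.2],[0,0,-0.32,0,0.2],[0,0,-0.38,0,0.2],[0,0,-0.4,0,0.2]]'
python3 -m jog '[[0,0,0,0,0.2],[0,0,0,0,0.2],[0,0,0,0,0.2]]'
python3 -c "
from h import *
togo(.606,.1026,.09,.009)
c=grab('wrist','pics/w10.png'); mods(c,ctrl.state()['ee_pos'][2]+.0175)"
```

```text
clock: 11.17
ee_pos: [0.5852, 0.3842, 0.0121]
eef_rot: [-3.14, -0.003, 0.09]
contact_force: [-0.3, 0.2, 4.6]
width: 0.405
clock: 11.58
ee_pos: [0.5858, 0.3847, 0.0942]
eef_rot: [-3.139, -0.006, 0.09]
contact_force: [-0.2, -0.1, -1.2]
width: 0.405
clock: 11.83
ee_pos: [0.5825, 0.3828, 0.0879]
eef_rot: [3.14, 0.004, 0.09]
contact_force: [-0.9, -0.2, -0.8]
width: 0.403
now [0.5825 0.3828 0.0879] yaw 0.0895 rows xyz [-0.008  1.406 -0.008] turn 0.154 t 11.83
dots [[61.8, 189.4], [319.3, 206.8], [89.0, 261.7], [319.2, 316.9]]
mod c [0.4659 0.3917 0.1053] L 0.0372 toolyaw 0.215 [75, 226]
mod c [0.5832 0.3828 0.1053] L 0.0595 toolyaw 0.089 [319, 262]
```

```bash
python3 -m jog '[[0,0.15,0,0.154,0.2],[0,0.35,0,0.154,0.2],[-0.003,0.55,0,0.154,0.2],[-0.005,0.75,0,0.154,0.2],[-0.006,0.93,0,0.154,0.2]]'
python3 -c "
from h import *
togo(.606,.1026,.09,.009)"
```

```text
clock: 12.3
ee_pos: [0.5982, 0.1959, 0.0885]
eef_rot: [3.141, 0.003, 0.009]
contact_force: [1.4, -0.3, -1.1]
width: 0.409
now [0.5982 0.1959 0.0885] yaw 0.009 rows xyz [ 0.035  0.467 -0.007] turn 0.0 t 12.3
```

```bash
python3 -m jog '[[0.03,0.2,0,0,0.2],[0.035,0.35,0,0,0.2],[0.035,0.44,0,0,0.2],[0.035,0.467,0,0,0.2],[0.035,0.467,0,0,0.2]]'
python3 -m jog '[[0,0,0,0,0.2],[0,0,0,0,0.2]]'
python3 -c "
from ov import *
togo(.606,.1026,.03,.009)
c=grab('wrist','pics/w11.png'); draw(c,.5367,.022,.009,'pics/ov7.png',(180,460,130,340),2.8)
mods(c,ctrl.state()['ee_pos'][2]+.0175)"
```

```text
clock: 12.72
ee_pos: [0.6065, 0.1033, 0.0889]
eef_rot: [-3.142, 0.002, 0.006]
contact_force: [0.4, 0.4, -0.9]
width: 0.407
clock: 12.88
ee_pos: [0.6068, 0.1063, 0.0896]
eef_rot: [-3.141, 0.001, 0.01]
contact_force: [0.0, 0.7, -0.4]
width: 0.409
now [0.6068 0.1063 0.0896] yaw 0.0103 rows xyz [-0.004  0.019  0.298] turn 0.002 t 12.88
dots [[215.0, 185.0], [319.3, 206.8], [222.9, 266.2], [319.2, 316.9]]
mod c [0.5838 0.1409 0.1073] L 0.0477 toolyaw 1.365 [267, 196]
mod c [0.5606 0.1255 0.1073] L 0.0405 toolyaw 0.005 [219, 226]
mod c [0.5839 0.1206 0.1073] L 0.0558 toolyaw -0.986 [271, 237]
mod c [0.6074 0.1064 0.1073] L 0.0593 toolyaw 0.01 [319, 262]
mod c [0.5842 0.091  0.1073] L 0.055 toolyaw 1.026 [271, 292]
```

View pics/ov7.png

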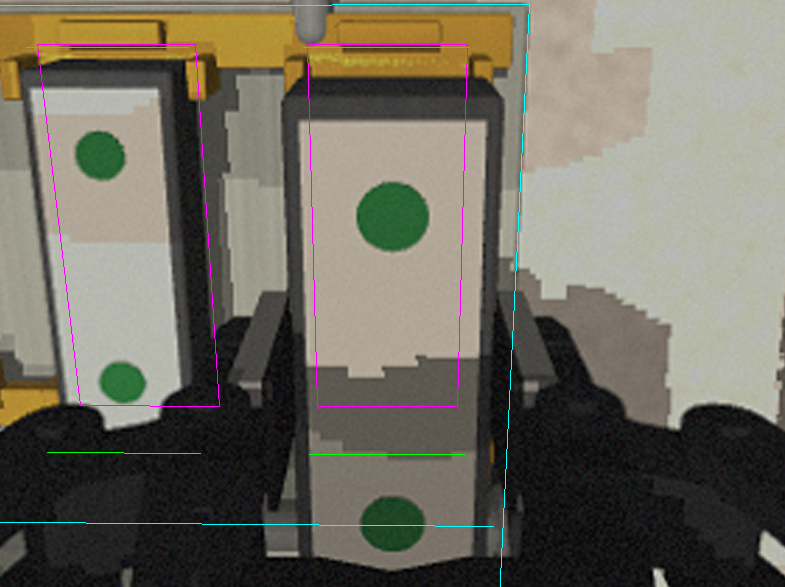

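```bash
python3 -m jog '[[-0.006,0.018,0,0,0.2],[-0.006,0.018,0.08,0,0.2],[-0.006,0.018,0.16,0,0.2],[-0.006,0.018,0.2,0,0.2],[-0.006,0.018,0.24,0,0.2]]'
python3 -m jog '[[0,0,0,0,0.2],[0,0,0,0,0.2]]'
python3 -c "
from h import *
togo(.606,.1026,.03,.009)"
```

```text
clock: 13.35
ee_pos: [0.6052, 0.1019, 0.0411]
eef_rot: [3.142, 0.001, 0.01]
contact_force: [-0.9, 0.5, -0.5]
width: 0.41
clock: 13.52
ee_pos: [0.6058, 0.1015, 0.0418]
eef_rot: [3.142, 0.001, 0.009]
contact_force: [-0.5, -0.7, -1.6]
width: 0.411
now [0.6058 0.1015 0.0418] yaw 0.0093 rows xyz [ 0.001 -0.005  0.059] turn 0.001 t 13.52
```

```bash
python3 -m jog '[[0,-0.004,0.03,0,0.2],[0,-0.004,0.05,0,0.2],[0,-0.004,0.06,0,0.2],[0,-0.004,0.06,0,0.2]]'
python3 -m jog '[[0,0,0,0,0.55],[0,0,0,0,0.6],[0,0,0,0,0.6],[0,0,0,0,0.6]]'
python3 -m jog '[[0,0,-0.15,0,0.6],[0,0,-0.35,0,0.6],[-0.05,0,-0.6,0,0.6],[-0.1,0.1,-0.6,0,0.6],[-0.15,0.25,-0.6,0,0.6]]'
python3 -m jog '[[-0.1,0,0,0,1],[-0.1,0,0,0,1],[-0.1,0,0,0,1]]'
python3 -c "
from ov import *
togo(.5365,.052,.16,.009)
c=grab('wrist','pics/w12.png'); draw(c,.5367,.022,.009,'pics/ov8.png',(180,460,30,240),2.8)
mods(c,.046)"
```

```text
clock: 13.85
ee_pos: [0.6065, 0.1021, 0.031]
eef_rot: [-3.141, -0.001, 0.009]
contact_force: [-1.3, 0.6, 1.5]
width: 0.405
clock: 14.18
ee_pos: [0.6061, 0.102, 0.0301]
eef_rot: [3.142, -0.0, 0.009]
contact_force: [-0.5, 0.8, 0.3]
width: 0.599
clock: 14.6
ee_pos: [0.5799, 0.0532, 0.1559]
eef_rot: [-3.141, -0.011, 0.013]
contact_force: [0.9, -0.5, 0.2]
width: 0.601
clock: 14.85
ee_pos: [0.5559, 0.0515, 0.1501]
eef_rot: [-3.141, 0.0, 0.008]
contact_force: [0.0, -0.2, -0.3]
width: 0.986
now [0.5559 0.0515 0.1501] yaw 0.0082 rows xyz [-0.097 -0.003 -0.05 ] turn -0.002 t 14.85
dots [[297.3, 102.7], [382.0, 103.4], [298.5, 175.1], [378.0, 175.5]]
mod c [0.5724 0.1311 0.046 ] L 0.0691 toolyaw -1.569 [340, 103]
mod c [0.538 0.101 0.046] L 0.0601 toolyaw 0.005 [298, 139]
mod c [0.6072 0.1012 0.046 ] L 0.06 toolyaw 0.008 [380, 139]
mod c [0.5728 0.071  0.046 ] L 0.0693 toolyaw -1.567 [338, 175]
```

View pics/ov8.png

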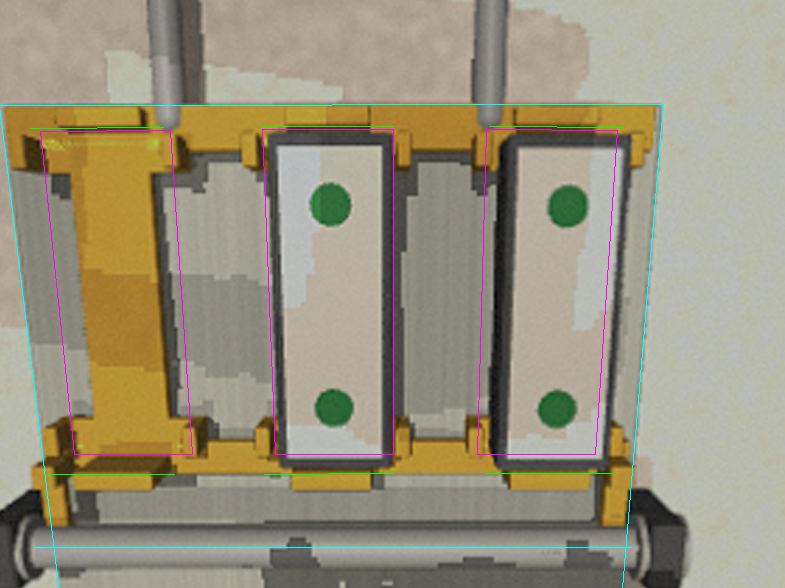

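Two are seated. Now the third module.

```bash
python3 -m jog '[[-0.1,-0.17,0,-0.2,0.9],[-0.2,-0.34,0,-0.395,0.9],[-0.3,-0.52,0,-0.395,0.9],[-0.4,-0.7,0,-0.395,0.9],[-0.5,-0.87,0,-0.395,0.9]]'
python3 -c "
from h import *
togo(.407,.306,.15,.215)"
```

```text
clock: 15.32
ee_pos: [0.4547, 0.2272, 0.1502]
eef_rot: [-3.141, -0.001, 0.216]
contact_force: [0.0, 0.5, -0.2]
width: 0.899
now [0.4547 0.2272 0.1502] yaw 0.2161 rows xyz [-0.149 -0.436  0.001] turn 0.002 t 15.32
```

```bash
python3 -m jog '[[-0.08,-0.2,0,0,0.9],[-0.145,-0.36,0,0,0.9],[-0.145,-0.41,0,0,0.9],[-0.145,-0.41,0,0,0.9],[-0.145,-0.41,0,0,0.9]]'
python3 -m jog '[[0,0,0,0,0.9],[0,0,0,0,0.9]]'
python3 -c "
from h import *
c=grab('wrist','pics/w13.png');togo(.3963,.354,.01,.215)
mods(c)"
```

```text
clock: 15.73
ee_pos: [0.4097, 0.2993, 0.1501]
eef_rot: [3.141, -0.001, 0.218]
contact_force: [0.9, 0.1, -0.1]
width: 0.9
clock: 15.9
ee_pos: [0.4102, 0.2976, 0.15]
eef_rot: [3.141, -0.0, 0.214]
contact_force: [0.4, -0.3, -0.2]
width: 0.897
now [0.4101 0.2975 0.1501] yaw 0.2134 rows xyz [-0.008 -0.291  0.7  ] turn -0.003 t 15.95
dots [[179.6, 65.3], [112.3, 69.7], [317.4, 93.2], [317.4, 161.8], [461.5, 375.7]]
mod c [0.2415 0.3735 0.027 ] L 0.0596 toolyaw -1.312 [146, 68]
mod c [0.3968 0.3541 0.027 ] L 0.06 toolyaw 0.213 [317, 128]
```

```bash
python3 -m jog '[[-0.006,-0.12,0.1,0,0.85],[-0.006,-0.29,0.25,0,0.85],[-0.006,-0.29,0.4,0,0.85],[-0.006,-0.29,0.5,0,0.85],[-0.006,-0.29,0.6,0,0.85]]'
python3 -m jog '[[0,0,0.06,0,0.85],[0,0,0.1,0,0.85],[0,0,0.1,0,0.85],[0,0,0.1,0,0.85]]'
python3 -c "
from h import *
togo(.3968,.3541,.01,.213)"
```

```text
clock: 16.37
ee_pos: [0.3955, 0.3542, 0.0284]
eef_rot: [3.141, 0.001, 0.215]
contact_force: [0.3, 0.1, -0.2]
width: 0.85
clock: 16.7
ee_pos: [0.3962, 0.3548, 0.0105]
eef_rot: [-3.141, -0.001, 0.215]
contact_force: [-0.1, -0.2, -0.4]
width: 0.85
now [0.3962 0.3548 0.0105] yaw 0.2147 rows xyz [0.002 0.004 0.002] turn 0.003 t 16.7
```

```bash
python3 -m jog '[[0,0.004,0,0,0.5],[0,0.004,0,0,0.3],[0,0.004,0,0,0.2],[0,0.004,0,0,0.2],[0,0.004,0,0,0.2]]' 50
python3 -m jog '[[0,0,-0.08,0,0.2],[0,0,-0.2,0,0.2],[0,0,-0.32,0,0.2],[0,0,-0.38,0,0.2],[0,0,-0.4,0,0.2]]'
python3 -m jog '[[0,0,0,0,0.2],[0,0,0,0,0.2],[0,0,0,0,0.2]]'
python3 -c "
from h import *
togo(.466,.1014,.09,.009)
c=grab('wrist','pics/w14.png'); mods(c,ctrl.state()['ee_pos'][2]+.0175)"
```

```text
clock: 17.12
ee_pos: [0.3968, 0.3549, 0.0116]
eef_rot: [-3.141, -0.003, 0.216]
contact_force: [0.2, -0.6, 6.4]
width: 0.405
clock: 17.53
ee_pos: [0.397, 0.3552, 0.0924]
eef_rot: [-3.14, -0.004, 0.216]
contact_force: [1.2, 0.3, -2.6]
width: 0.408
clock: 17.78
ee_pos: [0.3943, 0.3534, 0.0883]
eef_rot: [3.14, 0.003, 0.216]
contact_force: [-0.2, -0.8, -2.2]
width: 0.403
now [0.3943 0.3534 0.0883] yaw 0.2157 rows xyz [ 0.081  1.307 -0.007] turn 0.395 t 17.78
dots [[155.0, 138.8], [74.5, 143.1], [319.3, 206.2], [319.3, 316.8]]
mod c [0.2954 0.3925 0.1058] L 0.0365 toolyaw -1.311 [115, 141]
mod c [0.3508 0.3899 0.1058] L 0.077 toolyaw 1.381 [237, 172]
mod c [0.3951 0.3536 0.1058] L 0.0596 toolyaw 0.216 [319, 261]
```

```bash
python3 -m jog '[[0.01,0.15,0,0.2,0.2],[0.02,0.35,0,0.395,0.2],[0.04,0.55,0,0.395,0.2],[0.05,0.75,0,0.395,0.2],[0.06,0.93,0,0.395,0.2]]'
python3 -c "
from h import *
togo(.466,.1014,.09,.009)"
```

```text
clock: 18.25
ee_pos: [0.4465, 0.173, 0.089]
eef_rot: [3.141, 0.002, 0.009]
contact_force: [0.9, -0.1, -2.8]
width: 0.406
now [0.4465 0.173  0.089 ] yaw 0.0092 rows xyz [ 0.094  0.359 -0.005] turn 0.0 t 18.25
```

```bash
python3 -m jog '[[0.05,0.15,0,0,0.2],[0.09,0.28,0,0,0.2],[0.09,0.34,0,0,0.2],[0.09,0.34,0,0,0.2],[0.09,0.34,0,0,0.2]]'
python3 -m jog '[[0,0,0,0,0.2],[0,0,0,0,0.2]]'
python3 -c "
from ov import *
togo(.466,.1014,.03,.009)
c=grab('wrist','pics/w15.png'); draw(c,.5367,.022,.009,'pics/ov9.png',(180,460,130,340),2.8)
mods(c,ctrl.state()['ee_pos'][2]+.0175)"
```

```text
clock: 18.67
ee_pos: [0.465, 0.1067, 0.0891]
eef_rot: [-3.141, 0.002, 0.007]
contact_force: [0.8, 0.1, -2.3]
width: 0.409
clock: 18.83
ee_pos: [0.4651, 0.1082, 0.0896]
eef_rot: [-3.141, 0.001, 0.01]
contact_force: [0.0, 0.1, -2.0]
width: 0.405
now [0.4651 0.1082 0.0896] yaw 0.0101 rows xyz [0.004 0.034 0.298] turn 0.002 t 18.83
dots [[428.3, 189.8], [529.5, 190.6], [319.3, 206.2], [419.2, 270.4], [512.9, 270.3], [319.2, 316.8]]
mod c [0.5375 0.1465 0.1072] L 0.0464 toolyaw -1.567 [479, 190]
mod c [0.4899 0.1423 0.1072] L 0.0495 toolyaw -1.404 [374, 198]
mod c [0.5144 0.1262 0.1072] L 0.0405 toolyaw 0.006 [424, 230]
mod c [0.5376 0.1262 0.1072] L 0.0616 toolyaw -0.848 [474, 230]
mod c [0.49   0.122  0.1072] L 0.0587 toolyaw 0.989 [369, 238]
mod c [0.5377 0.1263 0.1072] L 0.0618 toolyaw 0.86 [471, 230]
mod c [0.5609 0.1263 0.1072] L 0.0405 toolyaw 0.01 [521, 230]
mod c [0.5378 0.106  0.1072] L 0.0466 toolyaw -1.566 [466, 270]
mod c [0.4658 0.1084 0.1072] L 0.0596 toolyaw 0.01 [319, 262]
mod c [0.4903 0.0923 0.1072] L 0.0556 toolyaw -1.058 [369, 294]
```

View pics/ov9.png

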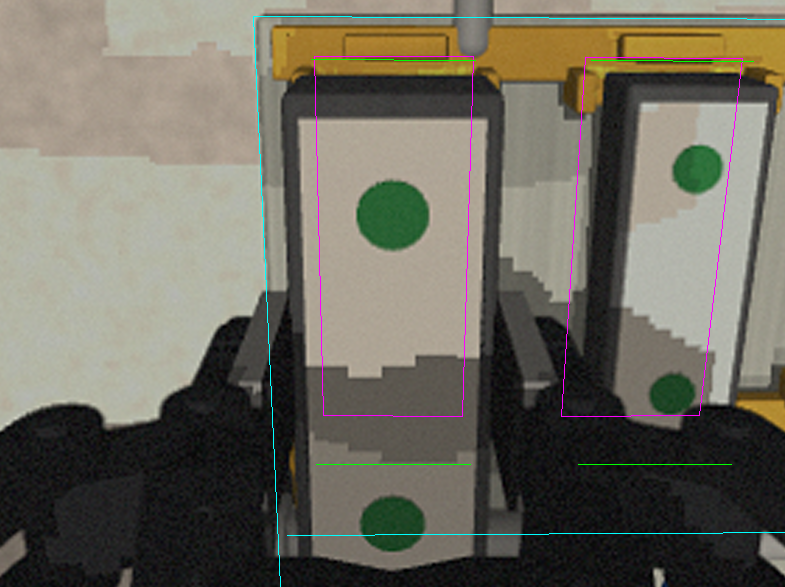

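```bash
python3 -m jog '[[0.004,0.034,0,0,0.2],[0.004,0.034,0.08,0,0.2],[0.004,0.034,0.16,0,0.2],[0.004,0.034,0.2,0,0.2],[0.004,0.034,0.24,0,0.2]]'
python3 -m jog '[[0,0,0,0,0.2],[0,0,0,0,0.2]]'
python3 -c "
from h import *
togo(.466,.1014,.03,.009)"
```

```text
clock: 19.3
ee_pos: [0.4661, 0.1006, 0.0413]
eef_rot: [3.141, 0.001, 0.01]
contact_force: [-0.2, 0.4, -2.2]
width: 0.407
clock: 19.47
ee_pos: [0.4664, 0.1006, 0.0419]
eef_rot: [3.142, 0.001, 0.009]
contact_force: [0.4, 1.1, -1.9]
width: 0.409
now [0.4664 0.1006 0.0419] yaw 0.0092 rows xyz [-0.002 -0.004  0.06 ] turn 0.0 t 19.47
```

```bash
python3 -m jog '[[0,-0.003,0.03,0,0.2],[0,-0.003,0.05,0,0.2],[0,-0.003,0.06,0,0.2],[0,-0.003,0.06,0,0.2]]'
python3 -m jog '[[0,0,0,0,0.55],[0,0,0,0,0.6],[0,0,0,0,0.6],[0,0,0,0,0.6]]'
python3 -m jog '[[0,0,-0.15,0,0.6],[0,0,-0.35,0,0.6],[0.1,0,-0.6,0,0.6],[0.2,0.1,-0.6,0,0.6],[0.3,0.25,-0.6,0,0.6]]'
python3 -m jog '[[0.05,0,0,0,1],[0.05,0,0,0,1],[0.05,0,0,0,1]]'
python3 -c "
from ov import *
togo(.5365,.052,.16,.009)
c=grab('wrist','pics/w16.png'); draw(c,.5367,.022,.009,'pics/ov10.png',(180,460,0,240),2.8)
mods(c,.046)"
```

```text
clock: 19.8
ee_pos: [0.4671, 0.1011, 0.0306]
eef_rot: [-3.142, -0.001, 0.009]
contact_force: [-1.2, 1.4, 1.4]
width: 0.405
clock: 20.13
ee_pos: [0.4669, 0.1011, 0.0303]
eef_rot: [-3.142, -0.001, 0.009]
contact_force: [-0.2, 0.2, -0.2]
width: 0.603
clock: 20.55
ee_pos: [0.5319, 0.0528, 0.1559]
eef_rot: [-3.141, -0.012, 0.013]
contact_force: [0.8, -0.2, 0.1]
width: 0.599
clock: 20.8
ee_pos: [0.5363, 0.0518, 0.1494]
eef_rot: [-3.141, 0.002, 0.008]
contact_force: [0.5, 0.3, 0.5]
width: 0.986
now [0.5363 0.0518 0.1494] yaw 0.0082 rows xyz [ 0.001 -0.001 -0.053] turn -0.002 t 20.8
dots [[234.9, 103.4], [321.5, 103.3], [406.5, 104.2], [240.1, 175.7], [321.2, 175.7], [400.9, 176.4]]
mod c [0.5025 0.1308 0.046 ] L 0.0706 toolyaw -1.564 [278, 103]
mod c [0.5724 0.1311 0.046 ] L 0.0693 toolyaw -1.57 [364, 104]
mod c [0.4675 0.1005 0.046 ] L 0.06 toolyaw 0.007 [238, 140]
mod c [0.538  0.1011 0.046 ] L 0.0599 toolyaw 0.006 [321, 140]
mod c [0.5029 0.0708 0.046 ] L 0.0705 toolyaw -1.563 [281, 176]
mod c [0.6073 0.1011 0.046 ] L 0.06 toolyaw 0.006 [404, 140]
mod c [0.5728 0.0711 0.046 ] L 0.0693 toolyaw -1.57 [361, 176]
```

View pics/ov10.png

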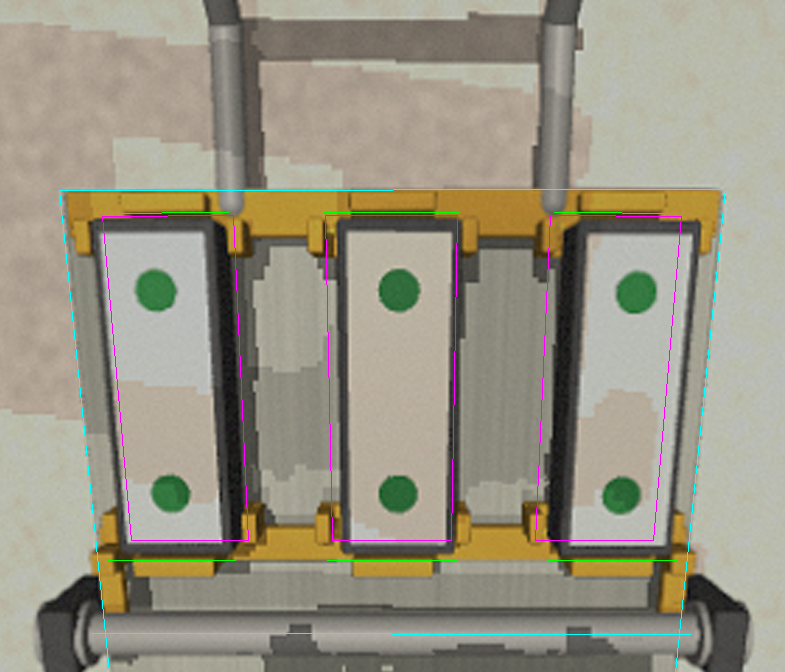

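All three modules are home, with midpoints (0.4675,0.1005), (0.538,0.101) and (0.607,0.101) at the expected height. Next I'll turn by 90° and go to the handle.

```bash
python3 -m jog '[[0,-0.2,-0.1,-0.2,0.8],[0,-0.4,-0.1,-0.4,0.8],[0,-0.6,-0.1,-0.6,0.8],[0,-0.75,-0.1,-0.8,0.8],[0,-0.84,-0.1,-1,0.8]]'
python3 -m jog '[[0,0,0,-0.2,0.8],[0,0,0,-0.4,0.8],[0,0,0,-0.6,0.8],[0,0,0,-0.8,0.8],[0,0,0,-1,0.8]]'
python3 -m jog '[[0,0,0,-0.2,0.8],[0,0,0,-0.4,0.8],[0,0,0,-0.6,0.8],[0,0,0,-0.8,0.8],[0,0,0,-1,0.8]]'
python3 -m jog '[[0,0,0,0,0.8],[0,0,0,0,0.8]]'
python3 -c "
from ov import *
togo(.535,.222,.1,1.58)
c=grab('wrist','pics/w17.png'); draw(c,.5367,.022,.009,'pics/ov11.png',(0,640,0,400),1.2)"
```

```text
clock: 21.27
ee_pos: [0.5329, 0.2238, 0.1694]
eef_rot: [-3.14, 0.001, 0.542]
contact_force: [-0.0, 0.2, -0.4]
width: 0.797
clock: 21.68
ee_pos: [0.5332, 0.2206, 0.1689]
eef_rot: [-3.139, 0.002, 1.063]
contact_force: [-0.4, 0.6, -0.4]
width: 0.795
clock: 22.1
ee_pos: [0.5332, 0.2204, 0.169]
eef_rot: [-3.139, 0.0, 1.587]
contact_force: [0.6, -0.3, 0.2]
width: 0.8
clock: 22.27
ee_pos: [0.5339, 0.2203, 0.1693]
eef_rot: [-3.14, 0.0, 1.578]
contact_force: [0.2, 0.5, -0.4]
width: 0.8
now [0.5339 0.2203 0.1693] yaw 1.5784 rows xyz [0.009 0.006 0.347] turn -0.003 t 22.27
```

View pics/ov11.png

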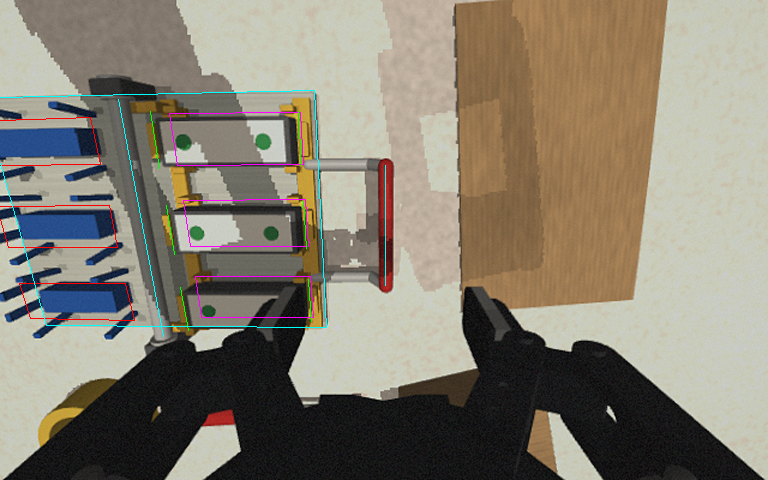

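The handle line lands on the red bar at (386,160–290). Descending with a narrow opening.

```bash
python3 -m jog '[[0.008,0.006,0.15,0,0.5],[0.008,0.006,0.3,0,0.5],[0.008,0.006,0.45,0,0.5],[0.008,0.006,0.6,0,0.5],[0.008,0.006,0.68,0,0.5]]'
python3 -m jog '[[0,0,0.04,0,0.5],[0,0,0.06,0,0.5],[0,0,0.06,0,0.5]]'
python3 -m jog '[[0,0,0,0,0.3],[0,0,0,0,0.1],[0,0,0,0,0],[0,0,0,0,0],[0,0,0,0,0]]' 60
python3 -m jog '[[0,0,0,0,0],[0,0,0,0,0]]'
python3 -c "
from h import *
togo(.535,.222,.021,1.58)"
```

```text
clock: 22.73
ee_pos: [0.5334, 0.2208, 0.0301]
eef_rot: [-3.135, 0.001, 1.578]
contact_force: [-0.7, 0.3, -0.3]
width: 0.498
clock: 22.98
ee_pos: [0.5364, 0.2214, 0.0218]
eef_rot: [-3.141, 0.0, 1.579]
contact_force: [0.5, -0.1, 0.8]
width: 0.502
clock: 23.4
ee_pos: [0.5383, 0.2219, 0.024]
eef_rot: [3.138, -0.001, 1.579]
contact_force: [0.1, 0.1, 6.4]
width: 0.119
clock: 23.57
ee_pos: [0.5382, 0.2219, 0.024]
eef_rot: [3.138, -0.001, 1.579]
contact_force: [-0.8, 0.6, 5.3]
width: 0.117
now [0.5382 0.2219 0.024 ] yaw 1.5795 rows xyz [ 0.    -0.016  0.015] turn -0.001 t 23.57
```

Run:
```python
import numpy as np
N=45
th=np.linspace(0,3.14,N+1)
for k in range(9):
    t0=th[5*k]; print([[round(np.cos(t)-np.cos(t0),3),0,round(-(np.sin(t)-np.sin(t0)),3),0,0] for t in th[5*k+1:5*k+6]])
```

```text
[[np.float64(-0.002), 0, np.float64(-0.07), 0, 0], [np.float64(-0.01), 0, np.float64(-0.139), 0, 0], [np.float64(-0.022), 0, np.float64(-0.208), 0, 0], [np.float64(-0.039), 0, np.float64(-0.276), 0, 0], [np.float64(-0.06), 0, np.float64(-0.342), 0, 0]]
[[np.float64(-0.026), 0, np.float64(-0.065), 0, 0], [np.float64(-0.057), 0, np.float64(-0.127), 0, 0], [np.float64(-0.092), 0, np.float64(-0.188), 0, 0], [np.float64(-0.131), 0, np.float64(-0.246), 0, 0], [np.float64(-0.173), 0, np.float64(-0.301), 0, 0]]
[[np.float64(-0.047), 0, np.float64(-0.052), 0, 0], [np.float64(-0.097), 0, np.float64(-0.1), 0, 0], [np.float64(-0.15), 0, np.float64(-0.145), 0, 0], [np.float64(-0.207), 0, np.float64(-0.186), 0, 0], [np.float64(-0.266), 0, np.float64(-0.223), 0, 0]]
[[np.float64(-0.062), 0, np.float64(-0.033), 0, 0], [np.float64(-0.125), 0, np.float64(-0.061), 0, 0], [np.float64(-0.191), 0, np.float64(-0.085), 0, 0], [np.float64(-0.258), 0, np.float64(-0.104), 0, 0], [np.float64(-0.326), 0, np.float64(-0.119), 0, 0]]
[[np.float64(-0.069), 0, np.float64(-0.01), 0, 0], [np.float64(-0.139), 0, np.floa
[... 471 characters left out ...]
 [np.float64(-0.116), 0, np.float64(0.078), 0, 0], [np.float64(-0.169), 0, np.float64(0.123), 0, 0], [np.float64(-0.219), 0, np.float64(0.171), 0, 0], [np.float64(-0.266), 0, np.float64(0.223), 0, 0]]
[[np.float64(-0.043), 0, np.float64(0.055), 0, 0], [np.float64(-0.082), 0, np.float64(0.113), 0, 0], [np.float64(-0.117), 0, np.float64(0.173), 0, 0], [np.float64(-0.148), 0, np.float64(0.236), 0, 0], [np.float64(-0.174), 0, np.float64(0.3), 0, 0]]
[[np.float64(-0.022), 0, np.float64(0.066), 0, 0], [np.float64(-0.039), 0, np.float64(0.134), 0, 0], [np.float64(-0.051), 0, np.float64(0.203), 0, 0], [np.float64(-0.058), 0, np.float64(0.272), 0, 0], [np.float64(-0.061), 0, np.float64(0.342), 0, 0]]
```

```bash
python3 -m jog '[[-0.002,0,-0.07,0,0],[-0.01,0,-0.139,0,0],[-0.022,0,-0.208,0,0],[-0.039,0,-0.276,0,0],[-0.06,0,-0.342,0,0]]' 60
python3 -m jog '[[-0.026,0,-0.065,0,0],[-0.057,0,-0.127,0,0],[-0.092,0,-0.188,0,0],[-0.131,0,-0.246,0,0],[-0.173,0,-0.301,0,0]]'
python3 -c "
from h import *
grab('side','pics/s1.png')"
```

```text
clock: 23.98
ee_pos: [0.5383, 0.211, 0.0912]
eef_rot: [3.138, -0.004, 1.579]
contact_force: [3.8, 5.2, -5.8]
width: 0.111
clock: 24.4
ee_pos: [0.5386, 0.1782, 0.1524]
eef_rot: [3.137, -0.008, 1.58]
contact_force: [3.7, 9.6, 0.9]
width: 0.117
```

View pics/s1.png

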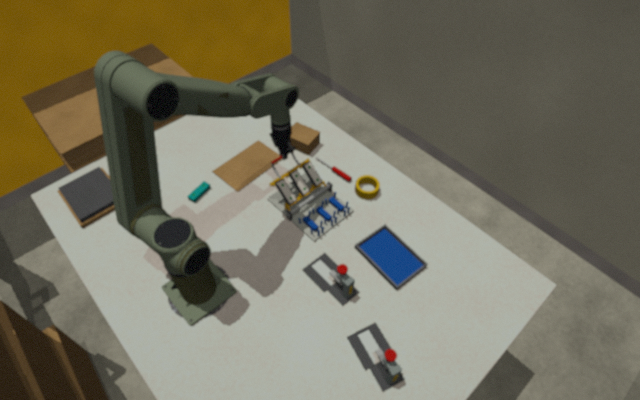

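The flipper is rising with the handle gripped and the modules on it. Continuing.

```bash
python3 -m jog '[[-0.047,0,-0.052,0,0],[-0.097,0,-0.1,0,0],[-0.15,0,-0.145,0,0],[-0.207,0,-0.186,0,0],[-0.266,0,-0.223,0,0]]'
python3 -m jog '[[-0.062,0,-0.033,0,0],[-0.125,0,-0.061,0,0],[-0.191,0,-0.085,0,0],[-0.258,0,-0.104,0,0],[-0.326,0,-0.119,0,0]]'
python3 -c "
from h import *
c=grab('side','pics/s2.png'); crop(c,200,400,120,270,4,'pics/s2c.png')"
```

```text
clock: 24.87
ee_pos: [0.5392, 0.127, 0.1995]
eef_rot: [3.135, -0.012, 1.581]
contact_force: [-1.3, 14.0, 11.3]
width: 0.114
clock: 25.28
ee_pos: [0.54, 0.0592, 0.2248]
eef_rot: [3.134, -0.006, 1.581]
contact_force: [-4.0, 6.3, 17.5]
width: 0.11
```

View pics/s2c.png

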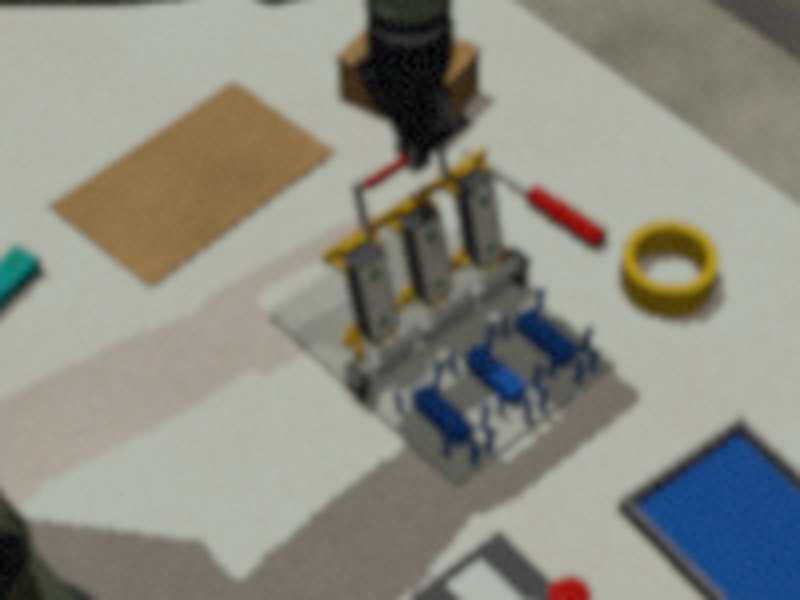

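```bash
python3 -m jog '[[-0.069,0,-0.03,0,0],[-0.139,0,-0.035,0,0],[-0.208,0,-0.035,0,0],[-0.278,0,-0.03,0,0],[-0.347,0,-0.02,0,0]]'
python3 -m jog '[[-0.068,0,0.014,0,0],[-0.135,0,0.034,0,0],[-0.201,0,0.057,0,0],[-0.265,0,0.086,0,0],[-0.326,0,0.118,0,0]]'
python3 -c "
from h import *
c=grab('side','pics/s3.png'); crop(c,200,400,120,270,4,'pics/s3c.png')"
```

```text
clock: 25.75
ee_pos: [0.5407, -0.0132, 0.226]
eef_rot: [3.135, -0.001, 1.58]
contact_force: [2.6, 1.2, 4.7]
width: 0.108
clock: 26.17
ee_pos: [0.5411, -0.0797, 0.2003]
eef_rot: [3.137, 0.001, 1.58]
contact_force: [5.3, 0.3, 2.7]
width: 0.111
```

View pics/s3c.png

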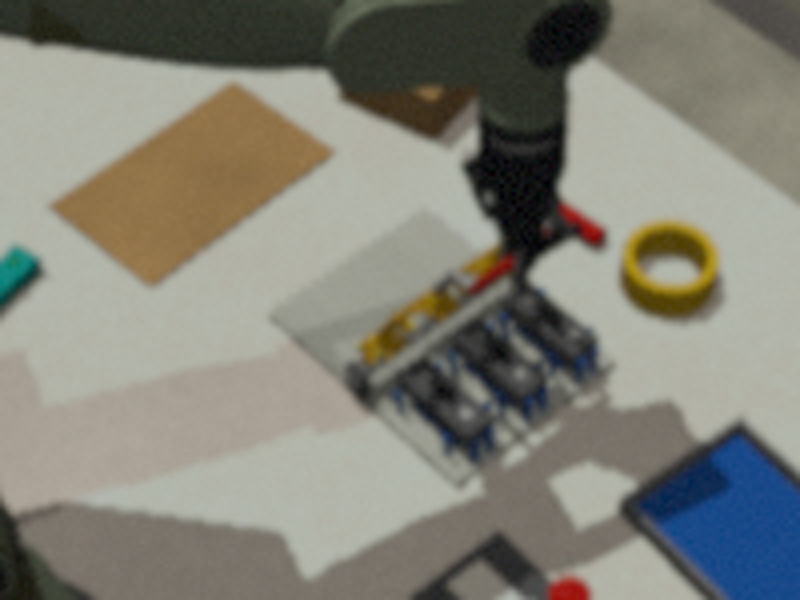

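The modules have toppled face-down onto the nests, with the flipper at about 120°. I'll keep following the arc down.

```bash
python3 -m jog '[[-0.059,0,0.037,0,0],[-0.116,0,0.078,0,0],[-0.169,0,0.123,0,0],[-0.219,0,0.171,0,0],[-0.266,0,0.223,0,0]]'
python3 -m jog '[[-0.043,0,0.055,0,0],[-0.082,0,0.113,0,0],[-0.117,0,0.173,0,0],[-0.148,0,0.236,0,0],[-0.174,0,0.3,0,0]]'
python3 -m jog '[[-0.022,0,0.066,0,0],[-0.039,0,0.134,0,0],[-0.051,0,0.203,0,0],[-0.058,0,0.272,0,0],[-0.061,0,0.342,0,0]]'
python3 -m jog '[[0,0,0.01,0,0],[0,0,0.02,0,0],[0,0,0.02,0,0],[0,0,0.02,0,0]]'
python3 -c "
from h import *
c=grab('side','pics/s4.png'); crop(c,200,400,120,270,4,'pics/s4c.png'); grab('top','pics/t4.png');togo(.54,-.178,.021,1.58)"
```

```text
clock: 26.63
ee_pos: [0.5404, -0.1332, 0.1543]
eef_rot: [3.14, 0.001, 1.58]
contact_force: [5.5, -1.1, 2.2]
width: 0.115
clock: 27.05
ee_pos: [0.5401, -0.1668, 0.0932]
eef_rot: [-3.142, -0.001, 1.579]
contact_force: [6.4, 0.3, 0.0]
width: 0.112
clock: 27.47
ee_pos: [0.5416, -0.1781, 0.0304]
eef_rot: [3.141, -0.003, 1.579]
contact_force: [-28.4, 21.3, 115.6]
width: 0.112
clock: 27.8
ee_pos: [0.5426, -0.1781, 0.0293]
eef_rot: [3.138, -0.001, 1.58]
contact_force: [-8.4, 10.0, 44.2]
width: 0.11
now [ 0.5425 -0.1781  0.0293] yaw 1.58 rows xyz [ 0.    -0.013  0.041] turn -0.0 t 27.9
```

View pics/s4c.png

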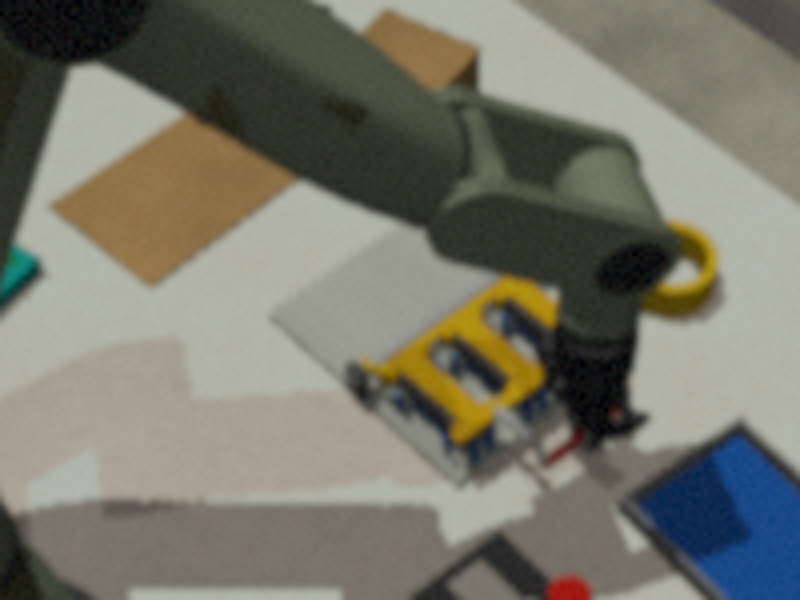

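View pics/t4.png

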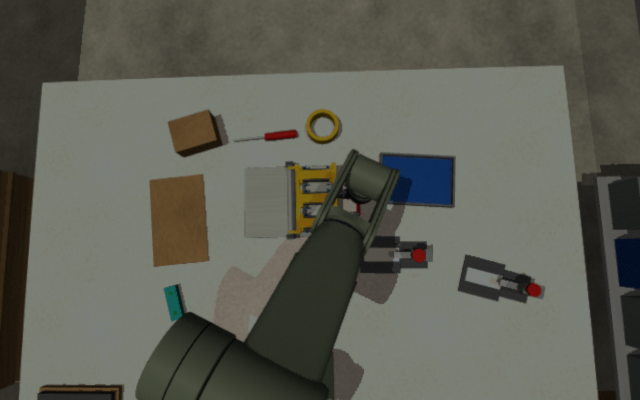

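Force on closing peaked at 115.6 N, close to the 120 N limit. I'll relieve it straight away.

```bash
python3 -m jog '[[0,0,-0.015,0,0],[0,0,-0.03,0,0],[0,0,-0.03,0,0]]'
python3 -m jog '[[0,0,0,0,0],[0,0,0,0,0]]'
```

```text
clock: 28.15
ee_pos: [0.5425, -0.1781, 0.0301]
eef_rot: [3.136, -0.0, 1.579]
contact_force: [5.5, 4.3, 11.2]
width: 0.114
clock: 28.32
ee_pos: [0.5425, -0.178, 0.0301]
eef_rot: [3.137, -0.0, 1.58]
contact_force: [4.3, 3.7, 11.2]
width: 0.109
```

```bash
python3 -c "
from h import *
c=grab('wrist','pics/w18.png')
"
```

```text
(no output)
```

View pics/w18.png

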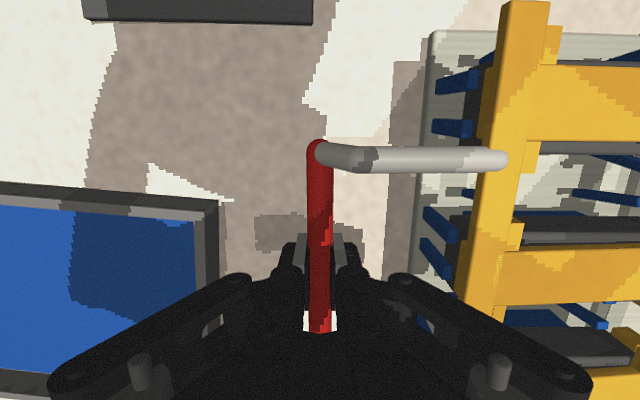

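Run:
```python
from h import *
c=load('wrist');C=cloud(c)
for p in [(318,165),(319,200),(319,240),(320,280),(320,300),(490,159),(420,160),(530,30),(515,60),(490,230),(600,95),(600,270),(480,228),(460,225),(580,345)]: print(p,C[p[1],p[0]].round(4))
```

```text
(318, 165) [ 0.4936 -0.1788  0.053 ]
(319, 200) [ 0.5088 -0.1782  0.0532]
(319, 240) [ 0.5277 -0.178   0.0529]
(320, 280) [ 0.548  -0.1774  0.0532]
(320, 300) [ 0.5591 -0.1773  0.053 ]
(490, 159) [ 0.4876 -0.1179  0.0716]
(420, 160) [ 0.488  -0.1433  0.0729]
(530, 30) [ 0.4456 -0.1101  0.0693]
(515, 60) [ 0.4547 -0.1134  0.0692]
(490, 230) [ 0.5158 -0.1113  0.0688]
(600, 95) [ 0.4649 -0.0792  0.0674]
(600, 270) [ 0.5342 -0.0596  0.0676]
(480, 228) [ 0.5155 -0.1146  0.0674]
(460, 225) [ 0.523  -0.1111  0.0453]
(580, 345) [ 0.5901 -0.0369  0.05  ]
```

Run:
```python
from h import *
c=load('wrist');C=cloud(c); crop(c,400,640,0,400,2,'pics/w18c.png')
for p in [(560,218),(600,218),(560,230),(590,146),(610,148),(560,330),(600,335),(560,340),(600,350)]: print(p,C[p[1],p[0]].round(4),c['color'][p[1],p[0]])
```

```text
(560, 218) [ 0.5211 -0.0579  0.0398] [41 43 41]
(600, 218) [ 0.5214 -0.0359  0.0389] [47 44 45]
(560, 230) [ 0.5212 -0.0706  0.0554] [46 46 45]
(590, 146) [ 0.4838 -0.0685  0.0572] [101  98  95]
(610, 148) [ 0.4844 -0.0599  0.0574] [98 95 93]
(560, 330) [ 0.5905 -0.0385  0.038 ] [41 38 42]
(600, 335) [ 0.591  -0.0176  0.042 ] [43 41 39]
(560, 340) [ 0.5904 -0.0448  0.0458] [44 41 45]
(600, 350) [ 0.5897 -0.0295  0.0542] [48 46 48]
```

View pics/w18c.png

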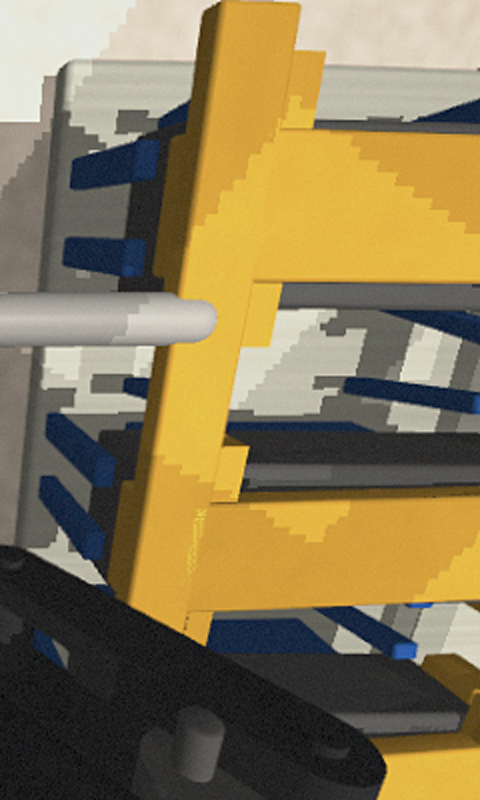

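The bar top reads z 0.053, so the flipper is at about 3.10 rad, and the modules sit at nest level with tops at about 0.057. Now swinging back.

Run:
```python
import numpy as np
th=np.linspace(3.105,0.08,46)
for k in range(9):
    t0=th[5*k]; print([[float(round(np.cos(t)-np.cos(t0),3)),0,float(round(-(np.sin(t)-np.sin(t0)),3)),0,0] for t in th[5*k+1:5*k+6]])
```

```text
[[0.005, 0, -0.067, 0, 0], [0.014, 0, -0.134, 0, 0], [0.028, 0, -0.199, 0, 0], [0.046, 0, -0.264, 0, 0], [0.068, 0, -0.328, 0, 0]]
[[0.027, 0, -0.062, 0, 0], [0.057, 0, -0.122, 0, 0], [0.092, 0, -0.179, 0, 0], [0.13, 0, -0.234, 0, 0], [0.172, 0, -0.287, 0, 0]]
[[0.045, 0, -0.05, 0, 0], [0.094, 0, -0.096, 0, 0], [0.146, 0, -0.139, 0, 0], [0.2, 0, -0.178, 0, 0], [0.257, 0, -0.214, 0, 0]]
[[0.059, 0, -0.032, 0, 0], [0.12, 0, -0.059, 0, 0], [0.183, 0, -0.083, 0, 0], [0.248, 0, -0.102, 0, 0], [0.313, 0, -0.117, 0, 0]]
[[0.066, 0, -0.01, 0, 0], [0.133, 0, -0.016, 0, 0], [0.201, 0, -0.018, 0, 0], [0.268, 0, -0.015, 0, 0], [0.334, 0, -0.007, 0, 0]]
[[0.066, 0, 0.012, 0, 0], [0.131, 0, 0.028, 0, 0], [0.195, 0, 0.049, 0, 0], [0.258, 0, 0.074, 0, 0], [0.318, 0, 0.103, 0, 0]]
[[0.058, 0, 0.033, 0, 0], [0.115, 0, 0.07, 0, 0], [0.168, 0, 0.111, 0, 0], [0.219, 0, 0.155, 0, 0], [0.266, 0, 0.203, 0, 0]]
[[0.044, 0, 0.051, 0, 0], [0.085, 0, 0.104, 0, 0], [0.122, 0, 0.16, 0, 0], [0.155, 0, 0.219, 0, 0], [0.184, 0, 0.279, 0, 0]]
[[0.025, 0, 0.062, 0, 0], [0.046, 0, 0.126, 0, 0], [0.062, 0, 0.191, 0, 0], [0.075, 0, 0.258, 0, 0], [0.082, 0, 0.324, 0, 0]]
```

```bash
python3 -m jog '[[0.005,0,-0.067,0,0],[0.014,0,-0.134,0,0],[0.028,0,-0.199,0,0],[0.046,0,-0.264,0,0],[0.068,0,-0.328,0,0]]'
python3 -m jog '[[0.027,0,-0.062,0,0],[0.057,0,-0.122,0,0],[0.092,0,-0.179,0,0],[0.13,0,-0.234,0,0],[0.172,0,-0.287,0,0]]'
python3 -c "
from h import *
c=grab('side','pics/s5.png'); crop(c,200,400,120,270,4,'pics/s5c.png')"
```

```text
clock: 28.78
ee_pos: [0.5421, -0.1659, 0.0937]
eef_rot: [3.137, 0.002, 1.58]
contact_force: [9.5, -2.1, -4.0]
width: 0.115
clock: 29.2
ee_pos: [0.5419, -0.1338, 0.1521]
eef_rot: [3.137, 0.007, 1.58]
contact_force: [7.8, -5.0, 0.5]
width: 0.112
```

View pics/s5c.png

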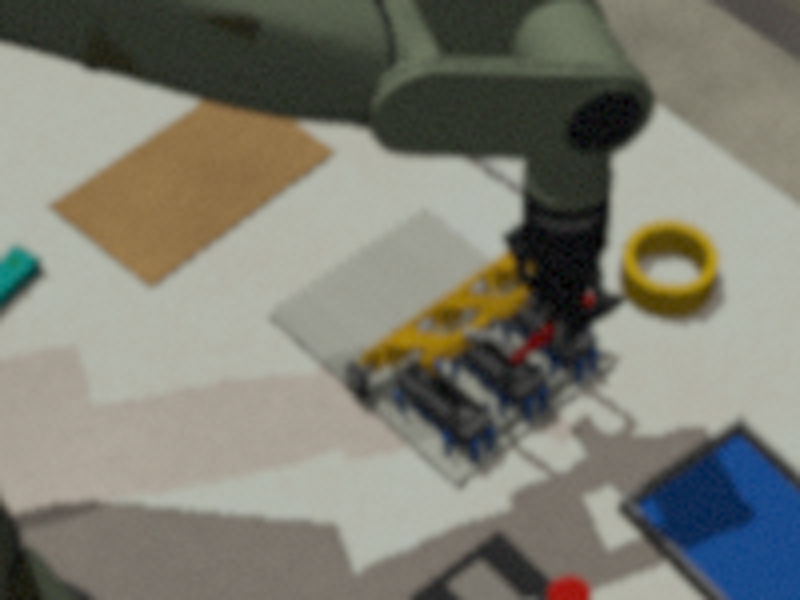

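The modules are staying in the nests. Continuing.

```bash
python3 -m jog '[[0.045,0,-0.05,0,0],[0.094,0,-0.096,0,0],[0.146,0,-0.139,0,0],[0.2,0,-0.178,0,0],[0.257,0,-0.214,0,0]]'
python3 -m jog '[[0.059,0,-0.032,0,0],[0.12,0,-0.059,0,0],[0.183,0,-0.083,0,0],[0.248,0,-0.102,0,0],[0.313,0,-0.117,0,0]]'
python3 -m jog '[[0.066,0,-0.01,0,0],[0.133,0,-0.016,0,0],[0.201,0,-0.018,0,0],[0.268,0,-0.015,0,0],[0.334,0,-0.007,0,0]]'
python3 -m jog '[[0.066,0,0.012,0,0],[0.131,0,0.028,0,0],[0.195,0,0.049,0,0],[0.258,0,0.074,0,0],[0.318,0,0.103,0,0]]'
python3 -m jog '[[0.058,0,0.033,0,0],[0.115,0,0.07,0,0],[0.168,0,0.111,0,0],[0.219,0,0.155,0,0],[0.266,0,0.203,0,0]]'
```

```text
clock: 29.67
ee_pos: [0.5416, -0.0851, 0.1973]
eef_rot: [3.136, 0.013, 1.579]
contact_force: [2.3, -11.7, 11.2]
width: 0.113
clock: 30.08
ee_pos: [0.541, -0.021, 0.2225]
eef_rot: [3.136, 0.01, 1.579]
contact_force: [1.3, -0.9, 8.7]
width: 0.113
clock: 30.5
ee_pos: [0.5404, 0.0497, 0.223]
eef_rot: [3.135, 0.002, 1.58]
contact_force: [0.6, 1.4, 16.5]
width: 0.112
clock: 30.92
ee_pos: [0.5395, 0.1149, 0.2002]
eef_rot: [3.137, -0.001, 1.58]
contact_force: [4.3, 3.2, 8.8]
width: 0.115
clock: 31.33
ee_pos: [0.5391, 0.1679, 0.158]
eef_rot: [3.137, -0.001, 1.58]
contact_force: [6.5, 3.0, 4.2]
width: 0.112
```

```bash
python3 -m jog '[[0.044,0,0.051,0,0],[0.085,0,0.104,0,0],[0.122,0,0.16,0,0],[0.155,0,0.219,0,0],[0.184,0,0.279,0,0]]'
python3 -m jog '[[0.025,0,0.062,0,0],[0.046,0,0.126,0,0],[0.062,0,0.18,0,0],[0.07,0,0.24,0,0],[0.08,0,0.28,0,0]]'
python3 -m jog '[[0,0,0,0,0],[0,0,0,0,0]]'
python3 -c "
from h import *
togo(.538,.222,.021,1.58)"
```

```text
clock: 31.75
ee_pos: [0.5387, 0.2043, 0.1015]
eef_rot: [3.138, -0.0, 1.58]
contact_force: [7.6, 2.1, -0.6]
width: 0.112
clock: 32.17
ee_pos: [0.5385, 0.2201, 0.0447]
eef_rot: [3.138, -0.0, 1.58]
contact_force: [8.4, 1.4, -0.8]
width: 0.115
clock: 32.33
ee_pos: [0.5386, 0.2201, 0.0448]
eef_rot: [3.138, -0.001, 1.58]
contact_force: [7.5, 4.0, -1.7]
width: 0.111
now [0.5386 0.2201 0.0448] yaw 1.5799 rows xyz [ 0.01  -0.003  0.119] turn -0.0 t 32.33
```

```bash
python3 -m jog '[[0,0,0.03,0,0],[0,0,0.06,0,0],[0,0,0.08,0,0],[0,0,0.09,0,0]]'
python3 -m jog '[[0,0,0.01,0,0],[0,0,0.012,0,0],[0,0,0.012,0,0]]'
python3 -m jog '[[0,0,0,0,0.2],[0,0,0,0,0.45],[0,0,0,0,0.45]]'
python3 -m jog '[[0,0,-0.15,0,0.45],[0,0,-0.35,0,0.45],[0,0,-0.55,0,0.45],[0,0,-0.75,0,0.45],[0,0,-0.75,0,0.45]]'
```

```text
clock: 32.67
ee_pos: [0.5386, 0.2215, 0.0276]
eef_rot: [3.137, -0.003, 1.58]
contact_force: [6.3, 9.4, 2.4]
width: 0.116
clock: 32.92
ee_pos: [0.5386, 0.2218, 0.0251]
eef_rot: [3.137, -0.004, 1.579]
contact_force: [8.1, 9.3, -2.5]
width: 0.115
clock: 33.17
ee_pos: [0.534, 0.2187, 0.0235]
eef_rot: [-3.135, 0.002, 1.58]
contact_force: [-0.3, -0.2, -0.0]
width: 0.445
clock: 33.58
ee_pos: [0.5416, 0.2206, 0.1845]
eef_rot: [3.127, -0.003, 1.58]
contact_force: [1.3, 0.2, 1.2]
width: 0.451
```

```bash
python3 -m jog '[[-0.2,0,0,0.2,0.6],[-0.4,0,0,0.4,0.6],[-0.6,0,0,0.6,0.6],[-0.8,0,0,0.8,0.6],[-1,0,0,1,0.6]]'
python3 -c "
from h import *
togo(.537,-.107,.16,.009)"
```

```text
clock: 34.0
ee_pos: [0.5366, 0.0181, 0.1743]
eef_rot: [-3.139, 0.002, 1.051]
contact_force: [0.6, 0.6, 0.2]
width: 0.599
now [0.5366 0.0181 0.1743] yaw 1.0515 rows xyz [-0.542  0.312  0.071] turn 1.991 t 34.0
```

```bash
python3 -m jog '[[-0.15,0.08,0.03,0.2,0.6],[-0.3,0.18,0.07,0.4,0.6],[-0.45,0.26,0.07,0.6,0.6],[-0.52,0.31,0.07,0.8,0.6],[-0.53,0.31,0.07,1,0.6]]'
python3 -m jog '[[0,0,0,0.2,0.6],[0,0,0,0.4,0.6],[0,0,0,0.6,0.6],[0,0,0,0.8,0.6],[0,0,0,1,0.6]]'
python3 -m jog '[[0,0,0,0,0.6],[0,0,0,0,0.6]]'
python3 -c "
from ov import *
togo(.537,-.107,.16,.009)
c=grab('wrist','pics/w19.png'); draw(c,.5367,.022,.009,'pics/ov12.png',(180,460,0,240),2.8)"
```

```text
clock: 34.42
ee_pos: [0.5388, -0.1068, 0.1601]
eef_rot: [-3.141, 0.003, 0.523]
contact_force: [0.3, -0.5, -0.2]
width: 0.601
clock: 34.83
ee_pos: [0.5385, -0.1029, 0.16]
eef_rot: [-3.141, 0.004, 0.003]
contact_force: [0.2, -0.3, -0.3]
width: 0.599
clock: 35.0
ee_pos: [0.539, -0.1028, 0.1605]
eef_rot: [-3.141, 0.003, 0.011]
contact_force: [-0.8, 0.4, 0.6]
width: 0.604
now [ 0.539  -0.1028  0.1605] yaw 0.0113 rows xyz [-0.01   0.021  0.002] turn 0.004 t 35.0
```

View pics/ov12.png

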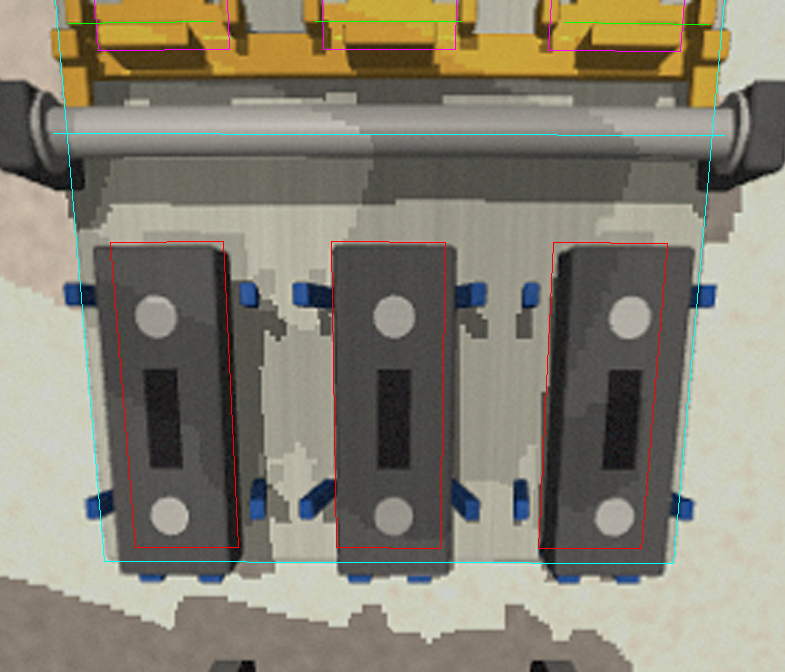

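All three are face-down in the nests. Checking their positions against the nests.

```bash
cat >> h.py <<'E'
def fmods(c,zt,box=None):
    g=cv2.GaussianBlur(c['color'],(3,3),0).astype(int); C=cloud(c); 
    return C
E
python3 - <<'E'
from h import *
c=load('wrist')
for a,b in [((156,317),(170,516)),((394,317),(394,516)),((630,317),(614,516))]:
    P=np.array([a,b])/2.8+[180,0]; X=pix(c,P,.0565); d=X[0]-X[1]; print(X.mean(0).round(4),'L',np.linalg.norm(d).round(4),'yaw',(np.arctan2(d[1],d[0])-np.pi/2).round(3))
C=cloud(c)
for u,v in [(300,500),(394,350),(394,490),(160,350),(168,490),(625,350),(617,490)]:
    q=(int(u/2.8+180),int(v/2.8)); print(q,C[q[1],q[0]].round(4))
for x in(-.07,0,.07): print('nest',.5367+.08*.009+x,.022-.08+x*.009)
E
```

```text
[ 0.4698 -0.0621  0.0565] L 0.0602 yaw 0.008
[ 0.54   -0.0614  0.0565] L 0.06 yaw 0.013
[ 0.6092 -0.0604  0.0565] L 0.0601 yaw 0.006
(287, 178) [ 0.5098 -0.0881  0.0469]
(320, 125) [ 0.5392 -0.0408  0.0568]
(320, 175) [ 0.5397 -0.0831  0.0562]
(237, 125) [ 0.4701 -0.0415  0.0568]
(240, 175) [ 0.4701 -0.0837  0.0572]
(403, 125) [ 0.608  -0.0399  0.057 ]
(400, 175) [ 0.6093 -0.0822  0.0563]
nest 0.46742 -0.05863
nest 0.53742 -0.058
nest 0.6074200000000001 -0.057370000000000004
```

The modules are flat (tops at 0.0565) and about 4 mm from my nest estimates, which is within 7 mm. Now a look at the gauge.

```bash
python3 -m jog '[[-0.15,0.15,-0.15,0,0.6],[-0.3,0.3,-0.3,0,0.6],[-0.45,0.45,-0.4,0,0.6],[-0.6,0.6,-0.45,0,0.6],[-0.75,0.78,-0.45,0,0.6]]'
python3 -m jog '[[-0.08,0.06,0,0,0.6],[-0.08,0.06,0,0,0.6],[-0.08,0.06,0,0,0.6]]'
python3 -c "
from h import *
togo(.37,-.29,.25,.0)
c=grab('wrist','pics/w20.png')"
```

```text
clock: 35.47
ee_pos: [0.4118, -0.2381, 0.2506]
eef_rot: [3.139, -0.003, 0.013]
contact_force: [0.5, -0.8, 0.5]
width: 0.597
clock: 35.72
ee_pos: [0.3954, -0.2495, 0.2479]
eef_rot: [-3.141, -0.0, 0.008]
contact_force: [-0.2, -0.5, -0.1]
width: 0.599
now [ 0.3954 -0.2495  0.2479] yaw 0.0075 rows xyz [-0.128  0.202 -0.011] turn 0.014 t 35.72
```

View pics/w20.png

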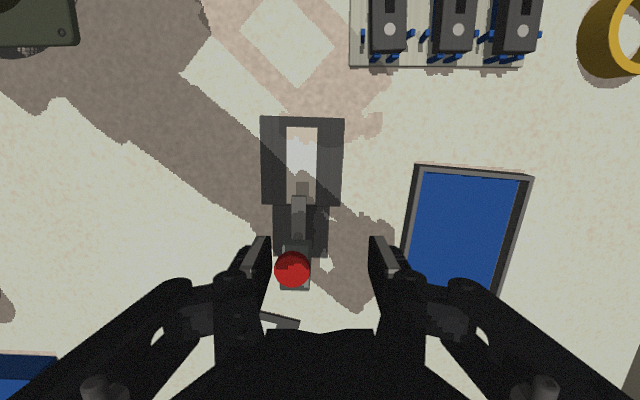

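Run:
```python
from h import *
c=load('wrist'); crop(c,230,370,95,300,3.8,'pics/g1.png')
X=pix(c,[(261,116.5),(345,118.5)],.006); d=X[1]-X[0]; yaw=np.arctan2(d[1],d[0]); print(X.round(4),np.linalg.norm(d),yaw)
m=X.mean(0)[:2]; print('anvil',m-.065*np.array([-np.sin(yaw),np.cos(yaw)]))
W=pix(c,[(287,126),(317.5,127)],.006); print(W)
k=pix(c,[(292,268.5)],.141); print('knob',k)
# tray corners top z=.024
T=pix(c,[(415,163),(535,176)],.024);print('tray',T,np.linalg.norm(T[1]-T[0]))
C=cloud(c)
for p in [(292,265),(298,215),(303,150),(470,230),(422,260)]: print(p,C[p[1],p[0]].round(4))
```

```text
[[ 0.3203 -0.1817  0.006 ]
 [ 0.4284 -0.1834  0.006 ]] 0.10809312595658 -0.016091705977366498
anvil [ 0.37330115 -0.24754897]
[[ 0.35352576 -0.19341045  0.006     ]
 [ 0.39305689 -0.19439675  0.006     ]]
knob [[ 0.3700551  -0.32258308  0.141     ]]
tray [[ 0.51826355 -0.2373904   0.024     ]
 [ 0.67891976 -0.25271732  0.024     ]] 0.1613856614519611
(292, 265) [ 0.3701 -0.3188  0.1409]
(298, 215) [ 0.37   -0.2981  0.0548]
(303, 150) [ 0.3741 -0.2241  0.0072]
(470, 230) [ 0.6132 -0.336   0.007 ]
(422, 260) [ 0.5493 -0.3848  0.0057]
```

View pics/g1.png

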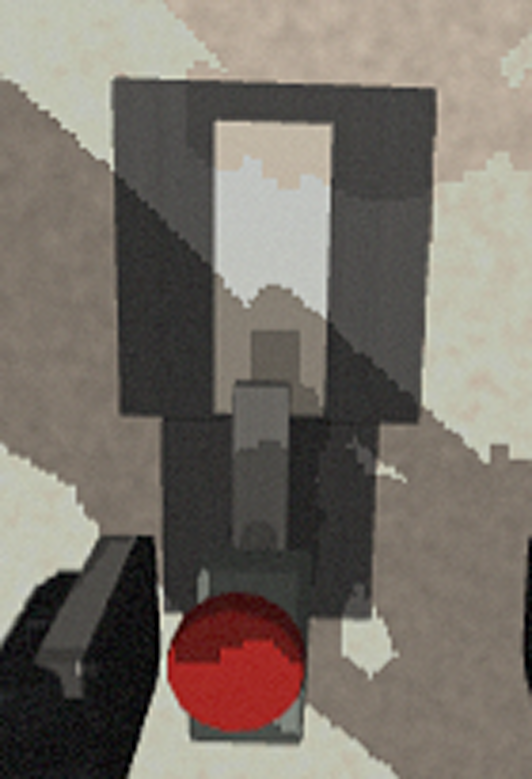

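```bash
python3 -m jog '[[0.08,-0.19,0,0,0.6],[0.16,-0.38,0.1,0,0.6],[0.24,-0.57,0.2,0,0.6],[0.32,-0.76,0.3,0,0.6],[0.38,-0.94,0.4,0,0.6]]'
python3 -m jog '[[0,0,0.1,0,0.6],[0,0,0.2,0,0.6],[0,0,0.2,0,0.6],[0,0,0.2,0,0.6]]'
python3 -c "
from h import *
togo(.4698,-.0621,.038,.008)
c=grab('wrist','pics/w21.png')"
```

```text
clock: 36.18
ee_pos: [0.4677, -0.0688, 0.1735]
eef_rot: [-3.141, -0.001, 0.012]
contact_force: [0.7, -0.1, 0.2]
width: 0.596
clock: 36.52
ee_pos: [0.4657, -0.0701, 0.1329]
eef_rot: [-3.14, 0.004, 0.012]
contact_force: [-0.5, -0.1, -0.1]
width: 0.599
now [ 0.4657 -0.0701  0.1329] yaw 0.0118 rows xyz [ 0.023 -0.039  0.475] turn 0.007 t 36.52
```

View pics/w21.png

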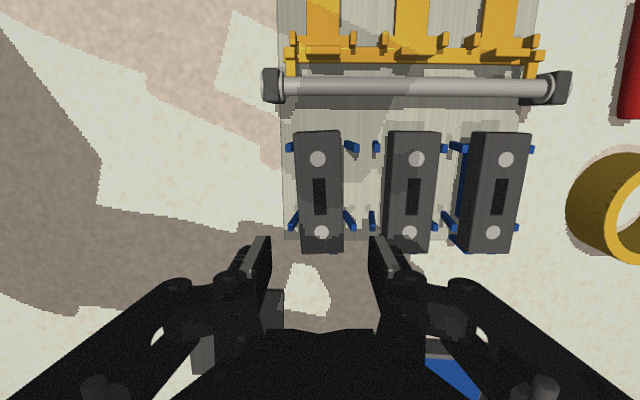

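```bash
python3 -c "
from h import *
c=load('wrist'); X=pix(c,[(318,159),(321,232)],.0565); print(X.round(4), X.mean(0))"
python3 -m jog '[[0.01,-0.02,0.1,0,0.6],[0.02,-0.039,0.2,0,0.6],[0.021,-0.039,0.3,0,0.6],[0.021,-0.039,0.4,0,0.6],[0.021,-0.039,0.46,0,0.6]]'
python3 -m jog '[[0,0,0.01,0,0.6],[0,0,0.015,0,0.6],[0,0,0.015,0,0.6]]'
python3 -c "
from h import *
togo(.4698,-.0621,.038,.008)"
```

```text
[[ 0.4645 -0.0323  0.0565]
 [ 0.4676 -0.092   0.0565]] [ 0.46607261 -0.06218664  0.0565    ]
clock: 36.98
ee_pos: [0.4714, -0.0645, 0.0423]
eef_rot: [3.141, -0.001, 0.008]
contact_force: [-1.2, 1.1, 0.0]
width: 0.603
clock: 37.23
ee_pos: [0.4721, -0.0647, 0.0407]
eef_rot: [3.141, -0.003, 0.008]
contact_force: [0.1, 0.9, 0.9]
width: 0.603
now [ 0.4721 -0.0647  0.0407] yaw 0.0085 rows xyz [-0.012 -0.013  0.013] turn 0.001 t 37.23
```

```bash
python3 -m jog '[[-0.012,-0.01,0.01,0,0.5],[-0.012,-0.01,0.01,0,0.3],[-0.012,-0.01,0.01,0,0.2],[-0.012,-0.01,0.01,0,0.2],[-0.012,-0.01,0.01,0,0.2]]' 50
python3 -m jog '[[0,0,-0.08,0,0.2],[0,0,-0.2,0,0.2],[0,0,-0.3,0,0.2],[0,0,-0.3,0,0.2],[0,0,-0.3,0,0.2]]'
python3 -m jog '[[0,0,0,0,0.2],[0,0,0,0,0.2]]'
python3 -c "
from h import *
togo(.3735,-.15,.04,-.02)
c=grab('wrist','pics/w22.png'); C=cloud(c)
for p in [(319,230),(319,250),(300,240),(338,240)]: print(p,C[p[1],p[0]].round(4))"
```

```text
clock: 37.65
ee_pos: [0.4692, -0.0622, 0.0385]
eef_rot: [3.141, -0.002, 0.009]
contact_force: [-0.7, 0.1, 6.1]
width: 0.406
clock: 38.07
ee_pos: [0.4691, -0.0623, 0.098]
eef_rot: [3.141, -0.003, 0.009]
contact_force: [-0.3, 0.2, -1.9]
width: 0.405
clock: 38.23
ee_pos: [0.4667, -0.0615, 0.0955]
eef_rot: [-3.14, 0.003, 0.009]
contact_force: [0.5, 0.1, -1.4]
width: 0.411
now [ 0.4667 -0.0615  0.0955] yaw 0.0089 rows xyz [-0.469  0.439  0.279] turn 0.055 t 38.23
(319, 230) [ 0.4671 -0.0427  0.1144]
(319, 250) [ 0.4672 -0.0526  0.1147]
(300, 240) [ 0.4583 -0.0481  0.1135]
(338, 240) [ 0.4761 -0.048   0.1134]
```

View pics/w22.png

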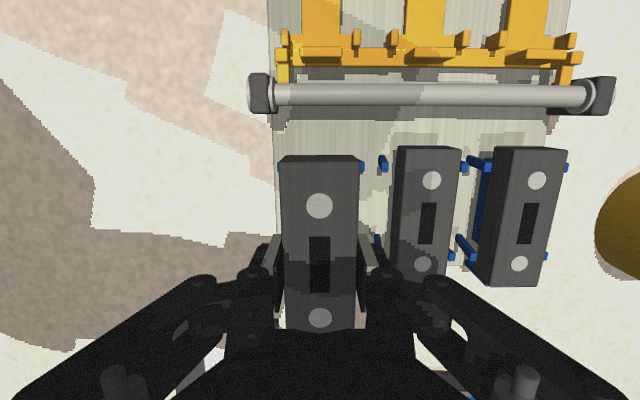

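The module is held face-down, with its top 19 mm above the TCP. Moving to a low start on the gauge's +y side.

```bash
python3 -m jog '[[-0.1,0.1,0,0.055,0.2],[-0.2,0.2,0,0.055,0.2],[-0.3,0.3,0,0.055,0.2],[-0.4,0.39,0,0.055,0.2],[-0.45,0.42,0,0.055,0.2]]'
python3 -m jog '[[-0.01,0,0.1,0,0.2],[-0.01,0,0.2,0,0.2],[-0.01,0,0.28,0,0.2],[-0.01,0,0.3,0,0.2],[-0.01,0,0.3,0,0.2]]'
python3 -m jog '[[0,0,0,0,0.2],[0,0,0,0,0.2]]'
python3 -c "
from h import *
togo(.3735,-.242,.016,-.02)
c=grab('wrist','pics/w23.png')"
```

```text
clock: 38.7
ee_pos: [0.3763, -0.1478, 0.0959]
eef_rot: [-3.141, 0.003, -0.021]
contact_force: [0.0, -0.2, -1.8]
width: 0.409
clock: 39.12
ee_pos: [0.3751, -0.1456, 0.0354]
eef_rot: [-3.139, 0.005, -0.02]
contact_force: [0.1, 0.3, -2.7]
width: 0.407
clock: 39.28
ee_pos: [0.3778, -0.1472, 0.038]
eef_rot: [3.141, -0.001, -0.02]
contact_force: [1.0, -0.1, -1.5]
width: 0.409
now [ 0.3778 -0.1472  0.038 ] yaw -0.0197 rows xyz [-0.012  0.474  0.11 ] turn 0.001 t 39.28
```

View pics/w23.png

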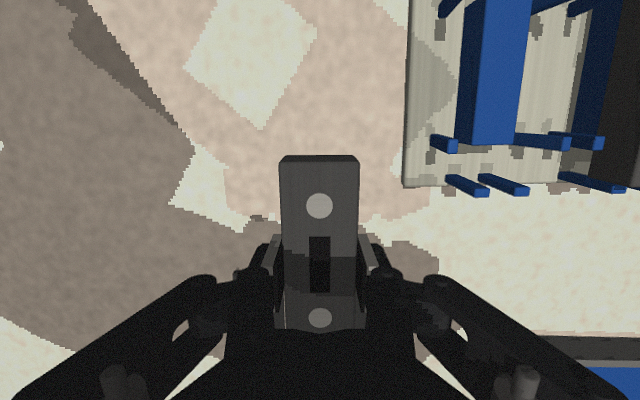

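```bash
python3 -m jog '[[-0.015,0,0.05,0,0.2],[-0.02,0,0.1,0,0.2],[-0.02,0,0.105,0,0.2],[-0.02,0,0.105,0,0.2],[-0.02,0,0.105,0,0.2]]'
python3 -c "
from h import *
togo(.3735,-.242,.016,-.02)"
python3 -m jog '[[0,0.05,0,0,0.2],[0,0.1,0,0,0.2],[0,0.16,0,0,0.2],[0,0.22,0,0,0.2],[0,0.27,0,0,0.2]]'
python3 -c "
from h import *
togo(.3735,-.242,.016,-.02)"
```

```text
clock: 39.75
ee_pos: [0.3738, -0.1471, 0.017]
eef_rot: [3.141, -0.001, -0.02]
contact_force: [0.3, -0.7, -2.2]
width: 0.408
now [ 0.3738 -0.1471  0.017 ] yaw -0.0198 rows xyz [0.008 0.474 0.006] turn 0.0 t 39.75
clock: 40.17
ee_pos: [0.3723, -0.2029, 0.0167]
eef_rot: [3.14, -0.001, -0.021]
contact_force: [0.3, 0.6, -3.4]
width: 0.41
now [ 0.3723 -0.2029  0.0167] yaw -0.0209 rows xyz [0.01  0.195 0.004] turn -0.002 t 40.17
```

```bash
python3 -m jog '[[0.005,0.06,0,0,0.2],[0.007,0.12,0,0,0.2],[0.007,0.18,0,0,0.2],[0.007,0.19,0,0,0.2],[0.007,0.19,0,0,0.2]]'
python3 -m jog '[[0,0,0.01,0,0.2],[0,0,0.022,0,0.2],[0,0,0.022,0,0.2]]'
python3 -c "
from h import *
togo(.3735,-.242,.016,-.02)
c=grab('wrist','pics/w24.png')"
```

```text
clock: 40.58
ee_pos: [0.3727, -0.2399, 0.0164]
eef_rot: [3.141, -0.0, -0.022]
contact_force: [-0.8, 0.1, -1.2]
width: 0.408
clock: 40.83
ee_pos: [0.3725, -0.2382, 0.012]
eef_rot: [-3.141, 0.0, -0.019]
contact_force: [-1.5, 1.2, 3.2]
width: 0.405
now [ 0.3725 -0.2382  0.012 ] yaw -0.019 rows xyz [ 0.005  0.019 -0.02 ] turn 0.002 t 40.83
```

View pics/w24.png

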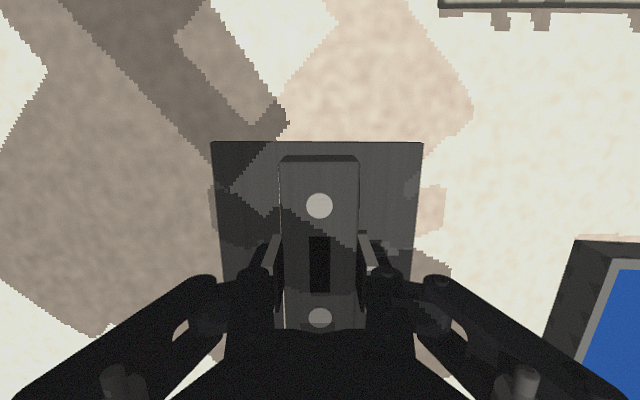

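```bash
python3 -c "
from h import *
c=load('wrist'); print(pix(c,[(212,142),(422,142.5)],.006).round(4), pix(c,[(280,162),(358,162),],.030).round(4), pix(c,[(319,206)],.03))"
```

```text
[[ 0.3195 -0.1804  0.006 ]
 [ 0.4266 -0.1827  0.006 ]] [[ 0.3571 -0.1877  0.03  ]
 [ 0.391  -0.1883  0.03  ]] [[ 0.37364139 -0.20800578  0.03      ]]
```

The module is on the anvil about 8 mm toward +y, which is within tolerance, with about 13 mm under the foot. Releasing and lifting.

```bash
python3 -m jog '[[0,0,0,0,0.5],[0,0,0,0,0.6],[0,0,0,0,0.6],[0,0,0,0,0.6]]'
python3 -m jog '[[0,0,-0.15,0,0.6],[0,-0.05,-0.35,0,0.6],[0,-0.1,-0.55,0,0.6],[0,-0.1,-0.75,0,0.3],[0,-0.1,-0.9,0,0]]'
python3 -m jog '[[0,0.1,0,0,0],[0,0.3,0,0,0],[0,0.46,0,0,0],[0,0.46,0,0,0],[0,0.46,0,0,0]]'
python3 -m jog '[[0,0,0,0,0],[0,0,0,0,0]]'
python3 -c "
from h import *
togo(.371,-.325,.145,-.02)
c=grab('wrist','pics/w25.png')"
```

```text
clock: 41.22
ee_pos: [0.3727, -0.2385, 0.0119]
eef_rot: [3.142, -0.0, -0.02]
contact_force: [0.4, 0.4, -0.4]
width: 0.599
clock: 41.63
ee_pos: [0.3737, -0.2188, 0.1952]
eef_rot: [3.139, -0.003, -0.019]
contact_force: [1.3, -0.6, -0.1]
width: 0.329
clock: 42.05
ee_pos: [0.3709, -0.3118, 0.1918]
eef_rot: [-3.141, 0.0, -0.022]
contact_force: [0.3, 0.6, -1.3]
width: -0.001
clock: 42.22
ee_pos: [0.3709, -0.3093, 0.1913]
eef_rot: [-3.14, 0.001, -0.019]
contact_force: [0.0, 0.3, -1.3]
width: -0.002
now [ 0.3709 -0.3093  0.1913] yaw -0.0191 rows xyz [0.002 0.079 0.231] turn 0.002 t 42.22
```

View pics/w25.png

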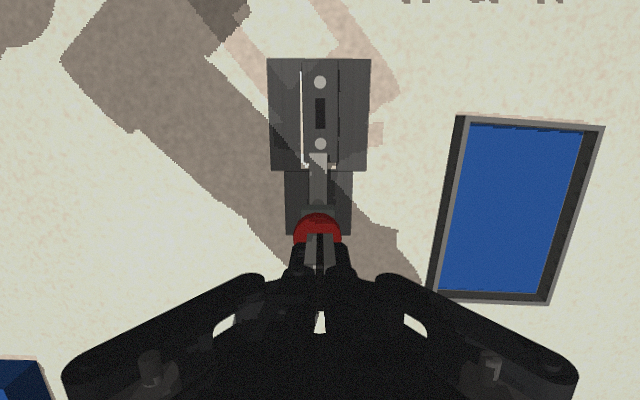

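The module lies on the anvil with the foot bar over its end at (318,160), and the knob is at (318,232). Now pressing.

```bash
python3 -m jog '[[0,0.04,0.05,0,0],[0,0.075,0.12,0,0],[0,0.075,0.19,0,0],[0,0.075,0.22,0,0],[0,0.075,0.22,0,0]]'
python3 -m jog '[[0,0,0.015,0,0],[0,0,0.03,0,0],[0,0,0.045,0,0],[0,0,0.06,0,0],[0,0,0.075,0,0]]'
python3 -m jog '[[0,0,0.015,0,0],[0,0,0.025,0,0],[0,0,0.025,0,0]]'
```

```text
clock: 42.68
ee_pos: [0.3697, -0.3241, 0.1455]
eef_rot: [-3.138, 0.003, -0.019]
contact_force: [-0.3, 0.5, -0.2]
width: 0.005
clock: 43.1
ee_pos: [0.3714, -0.3261, 0.1336]
eef_rot: [3.14, -0.001, -0.02]
contact_force: [0.2, 1.0, 2.8]
width: -0.002
clock: 43.35
ee_pos: [0.3713, -0.3261, 0.128]
eef_rot: [3.141, -0.001, -0.02]
contact_force: [1.1, 0.7, 4.8]
width: 0.001
```

```bash
python3 -m jog '[[0,0,0.015,0,0],[0,0,0.03,0,0],[0,0,0.03,0,0]]'
python3 -m jog '[[0,0,0.01,0,0],[0,0,0.01,0,0],[0,0,0.01,0,0]]'
```

```text
clock: 43.6
ee_pos: [0.3715, -0.3263, 0.1249]
eef_rot: [3.141, -0.001, -0.02]
contact_force: [-3.6, 5.8, 20.7]
width: 0.001
clock: 43.85
ee_pos: [0.3715, -0.3263, 0.1247]
eef_rot: [3.14, -0.001, -0.019]
contact_force: [-7.5, 8.6, 31.0]
width: -0.001
```

```bash
python3 -m jog '[[0,0,-0.012,0,0],[0,0,-0.012,0,0],[0,0,-0.012,0,0],[0,0,-0.012,0,0],[0,0,-0.012,0,0]]'
python3 -m jog '[[0,0,0,0,0],[0,0,0,0,0],[0,0,0,0,0],[0,0,0,0,0],[0,0,0,0,0]]'
python3 -m jog '[[0,0,0,0,0],[0,0,0,0,0],[0,0,0,0,0],[0,0,0,0,0],[0,0,0,0,0]]'
python3 -m jog '[[0,0,-0.05,0,0],[0,0,-0.1,0,0],[0,0,-0.15,0,0],[0,0,-0.25,0,0],[0,0,-0.35,0,0]]'
python3 -m jog '[[0,-0.1,0,0,0],[0,-0.25,0,0,0],[0,-0.25,0,0,0],[0,-0.25,0,0,0]]'
python3 -c "
from h import *
togo(.3727,-.2385,.012,-.02)
c=grab('wrist','pics/w26.png'); C=cloud(c); print(C[268,319],C[235,319])"
```

```text
clock: 44.27
ee_pos: [0.3714, -0.3263, 0.1249]
eef_rot: [3.14, -0.001, -0.02]
contact_force: [-2.4, 5.2, 18.0]
width: 0.008
clock: 44.68
ee_pos: [0.3714, -0.3262, 0.1249]
eef_rot: [3.14, -0.001, -0.02]
contact_force: [-2.8, 5.1, 17.2]
width: 0.005
clock: 45.1
ee_pos: [0.3714, -0.3263, 0.1249]
eef_rot: [3.14, -0.001, -0.02]
contact_force: [-3.3, 4.8, 18.2]
width: 0.001
clock: 45.52
ee_pos: [0.3698, -0.3246, 0.1917]
eef_rot: [-3.139, 0.003, -0.02]
contact_force: [0.9, -0.4, -0.0]
width: -0.002
clock: 45.85
ee_pos: [0.3713, -0.2744, 0.1918]
eef_rot: [-3.141, 0.001, -0.018]
contact_force: [-0.3, -0.4, -0.8]
width: -0.002
now [ 0.3713 -0.2744  0.1918] yaw -0.0181 rows xyz [ 0.005 -0.179  0.899] turn 0.004 t 45.85
[ 0.37204045 -0.26478149  0.22879161] [ 0.37197948 -0.26290805  0.19921119]
```

View pics/w26.png

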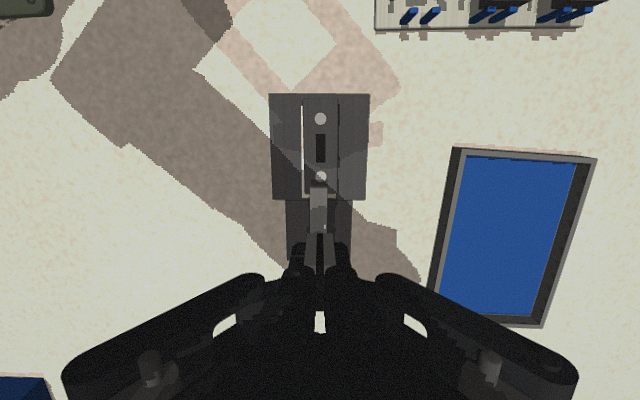

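Run:
```python
from h import *
c=load('top')
P=np.array([(122,45),(387,57),(383,236),(116,221)])/3.5+[345,140]-.36
X=pix(c,P,.024); print(X.round(4), X.mean(0)); e=X[0]-X[3]; print(np.linalg.norm(e), np.arctan2(e[1],e[0])); e=X[0]-X[1]; print(np.linalg.norm(e),np.arctan2(e[1],e[0])-np.pi/2)
e=X[1]-X[2]; print(np.linalg.norm(e), np.arctan2(e[1],e[0]));e=X[3]-X[2]; print(np.linalg.norm(e),np.arctan2(e[1],e[0])-np.pi/2)
```

```text
[[ 0.6765 -0.2499  0.024 ]
 [ 0.6598 -0.4772  0.024 ]
 [ 0.5049 -0.4635  0.024 ]
 [ 0.523  -0.2385  0.024 ]] [ 0.59103409 -0.35726919  0.024     ]
0.15389265195287657 -0.07385214056593073
0.22788696929140007 -0.0732485140345196
0.15552447635758887 -0.08794611565397066
0.2256998870213121 -0.08040433670290259
```

The tray centre is about (0.591,-0.357), yaw -0.08. Regrasping the module on the anvil.

```bash
python3 -m jog '[[0,-0.1,0,0,0.6],[0.003,-0.17,0.1,0,0.6],[0.003,-0.178,0.3,0,0.6],[0.003,-0.178,0.5,0,0.6],[0.003,-0.178,0.65,0,0.6]]'
python3 -m jog '[[0,0,0.1,0,0.6],[0,0,0.18,0,0.6],[0,0,0.23,0,0.6],[0,0,0.23,0,0.6]]'
python3 -c "
from h import *
togo(.3727,-.2385,.012,-.02)"
```

```text
clock: 46.32
ee_pos: [0.3722, -0.2399, 0.0599]
eef_rot: [-3.141, 0.001, -0.02]
contact_force: [-0.8, 0.3, -0.3]
width: 0.597
clock: 46.65
ee_pos: [0.3715, -0.2394, 0.014]
eef_rot: [-3.138, 0.004, -0.021]
contact_force: [-1.1, 0.1, 0.2]
width: 0.602
now [ 0.3715 -0.2394  0.014 ] yaw -0.0207 rows xyz [ 0.006 -0.004  0.01 ] turn -0.001 t 46.65
```

```bash
python3 -m jog '[[0,0,0,0,0.5],[0,0,0,0,0.3],[0,0,0,0,0.2],[0,0,0,0,0.2],[0,0,0,0,0.2]]' 50
python3 -m jog '[[0,0,-0.01,0,0.2],[0,-0.02,-0.022,0,0.2],[0,-0.08,-0.025,0,0.2],[0,-0.15,-0.025,0,0.2],[0,-0.22,-0.025,0,0.2]]'
python3 -m jog '[[0,-0.08,0,0,0.2],[0,-0.18,0,0,0.2],[0,-0.26,-0.05,0,0.2],[0,-0.26,-0.15,0,0.2],[0,-0.26,-0.3,0,0.2]]'
python3 -m jog '[[0,0,0,0,0.2],[0,0,0,0,0.2]]'
python3 -c "
from h import *
togo(.46,-.25,.1,-1.65)
c=grab('wrist','pics/w27.png')"
```

```text
clock: 47.07
ee_pos: [0.3739, -0.2408, 0.0172]
eef_rot: [3.14, -0.002, -0.02]
contact_force: [-0.5, 0.2, 1.7]
width: 0.404
clock: 47.48
ee_pos: [0.3736, -0.1947, 0.0212]
eef_rot: [-3.141, 0.0, -0.02]
contact_force: [0.5, -0.3, -1.8]
width: 0.404
clock: 47.9
ee_pos: [0.3715, -0.1401, 0.0791]
eef_rot: [-3.136, 0.008, -0.018]
contact_force: [0.5, -0.1, -1.6]
width: 0.403
clock: 48.07
ee_pos: [0.3763, -0.1441, 0.0826]
eef_rot: [3.14, -0.004, -0.019]
contact_force: [0.5, 0.2, -1.9]
width: 0.402
now [ 0.3763 -0.1441  0.0826] yaw -0.019 rows xyz [ 0.429  0.522 -0.084] turn -2.885 t 48.07
```

View pics/w27.png

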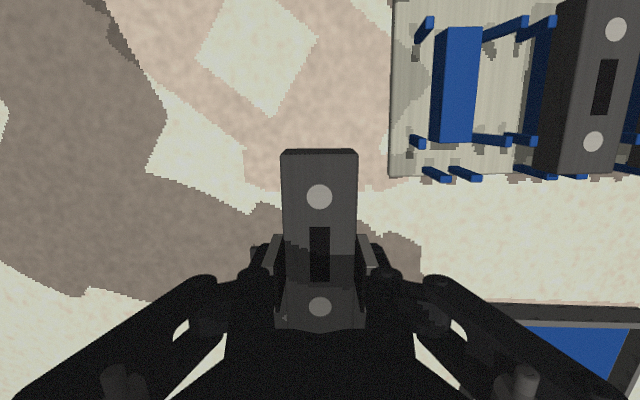

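```bash
python3 -m jog '[[0.12,0.04,-0.1,0.2,0.2],[0.25,0.1,-0.2,0.4,0.2],[0.38,0.16,-0.2,0.6,0.2],[0.5,0.22,-0.2,0.8,0.2],[0.62,0.28,-0.2,1,0.2]]'
python3 -m jog '[[0,0,0,0.2,0.2],[0,0,0,0.4,0.2],[0,0,0,0.6,0.2],[0,0,0,0.8,0.2],[0,0,0,1,0.2]]'
python3 -m jog '[[0,0,0,0.2,0.2],[0,0,0,0.4,0.2],[0,0,0,0.6,0.2],[0,0,0,0.8,0.2],[0,0,0,1,0.2]]'
python3 -m jog '[[0,0,0,0.11,0.2],[0,0,0,0.11,0.2]]'
python3 -c "
from h import *
togo(.586,-.419,.12,-1.65)"
```

```text
clock: 48.53
ee_pos: [0.4978, -0.2022, 0.1193]
eef_rot: [-3.141, 0.004, -0.549]
contact_force: [-1.0, 0.2, -2.7]
width: 0.405
clock: 48.95
ee_pos: [0.4962, -0.2015, 0.1183]
eef_rot: [3.139, 0.005, -1.073]
contact_force: [0.6, 0.0, -2.5]
width: 0.404
clock: 49.37
ee_pos: [0.4961, -0.2014, 0.1185]
eef_rot: [3.137, 0.003, -1.596]
contact_force: [-1.0, 0.1, -3.0]
width: 0.406
clock: 49.53
ee_pos: [0.4962, -0.2015, 0.1186]
eef_rot: [3.137, 0.002, -1.65]
contact_force: [-1.1, 0.2, -1.9]
width: 0.403
now [ 0.4962 -0.2015  0.1186] yaw -1.6495 rows xyz [ 1.049 -0.533 -0.012] turn 0.001 t 49.53
```

```bash
python3 -m jog '[[0.18,-0.1,0,0,0.2],[0.36,-0.2,0,0,0.2],[0.54,-0.3,0,0,0.2],[0.72,-0.4,0,0,0.2],[0.86,-0.48,0,0,0.2]]'
python3 -m jog '[[0.1,-0.03,0,0,0.2],[0.15,-0.04,0,0,0.2],[0.15,-0.04,0,0,0.2],[0.15,-0.04,0,0,0.2]]'
python3 -m jog '[[0,0,0,0,0.2],[0,0,0,0,0.2]]'
python3 -c "
from h import *
togo(.586,-.419,.12,-1.65)
c=grab('wrist','pics/w28.png');C=cloud(c); print(C[220:250,315:325].reshape(-1,3).mean(0)-pose()[0]['ee_pos'])
"
```

```text
clock: 49.95
ee_pos: [0.5801, -0.3838, 0.119]
eef_rot: [3.14, 0.001, -1.648]
contact_force: [1.0, -0.2, -2.4]
width: 0.407
clock: 50.28
ee_pos: [0.5848, -0.4108, 0.1193]
eef_rot: [3.139, 0.003, -1.648]
contact_force: [0.4, 0.5, -3.0]
width: 0.407
clock: 50.45
ee_pos: [0.5856, -0.41, 0.1209]
eef_rot: [3.14, 0.001, -1.647]
contact_force: [0.1, 1.0, -1.3]
width: 0.408
now [ 0.5856 -0.41    0.1209] yaw -1.6466 rows xyz [ 0.045 -0.005  0.004] turn 0.006 t 50.45
[ 0.01451209 -0.00058739  0.0132502 ]
```

View pics/w28.png

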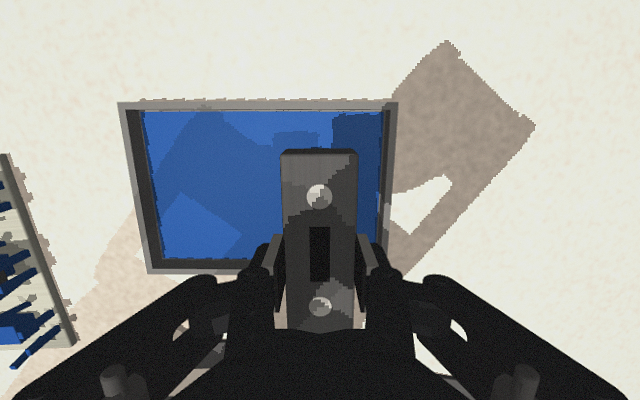

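Run:
```python
from h import *
c=load('wrist')
X=pix(c,[(118,102),(398.5,101.5),(150,273)],.024); print(X.round(4)); e=X[0]-X[1]; print(np.linalg.norm(e),np.arctan2(e[1],e[0])-np.pi/2); e=X[0]-X[2]; print(np.linalg.norm(e),np.arctan2(e[1],e[0])); print('c',(X[1]+X[2])/2)
```

```text
[[ 0.6787 -0.2547  0.024 ]
 [ 0.6613 -0.4779  0.024 ]
 [ 0.5251 -0.2442  0.024 ]]
0.22389774285980793 -0.07777487441285835
0.15395817926528316 -0.06825837367461421
c [ 0.59315363 -0.36101367  0.024     ]
```

```bash
python3 -m jog '[[0.03,-0.01,0.1,0,0.2],[0.06,-0.016,0.2,0,0.2],[0.06,-0.016,0.3,0,0.2],[0.06,-0.016,0.4,0,0.2],[0.06,-0.016,0.45,0,0.2]]'
python3 -m jog '[[0,0,0.02,0,0.2],[0,0,0.04,0,0.2],[0,0,0.05,0,0.2],[0,0,0.05,0,0.2]]'
python3 -c "
from h import *
togo(.588,-.422,.017,-1.647)"
```

```text
clock: 50.92
ee_pos: [0.5868, -0.4218, 0.0283]
eef_rot: [3.138, 0.003, -1.647]
contact_force: [-0.7, 0.8, -2.3]
width: 0.404
clock: 51.25
ee_pos: [0.5889, -0.4246, 0.0224]
eef_rot: [-3.14, -0.001, -1.648]
contact_force: [-0.5, 0.1, -1.8]
width: 0.407
now [ 0.5889 -0.4246  0.0224] yaw -1.648 rows xyz [-0.013  0.006  0.027] turn -0.002 t 51.25
```

```bash
python3 -m jog '[[-0.01,0,0.01,0,0.2],[-0.01,0,0.02,0,0.2],[-0.01,0,0.025,0,0.2],[-0.01,0,0.025,0,0.2]]'
python3 -m jog '[[0,0,0,0,0.45],[0,0,0,0,0.5],[0,0,0,0,0.5],[0,0,0,0,0.5]]'
python3 -m jog '[[0,0,-0.1,0,0.5],[0,0,-0.25,0,0.5],[0,0,-0.45,0,0.5],[-0.1,0,-0.6,0,0.5],[-0.25,0,-0.75,0,0.5]]'
python3 -m jog '[[-0.2,0,0,0,0.6],[-0.4,0,0,0,0.6],[-0.5,0.1,0,0,0.6],[-0.5,0.2,0,0,0.6],[-0.5,0.2,0,0,0.6]]'
python3 -c "
from h import *
togo(.54,-.0612,.17,.01)
c=grab('wrist','pics/w29.png');C=cloud(c)
"
```

```text
clock: 51.58
ee_pos: [0.5889, -0.4225, 0.0173]
eef_rot: [-3.141, -0.001, -1.648]
contact_force: [0.0, 0.7, 1.7]
width: 0.406
clock: 51.92
ee_pos: [0.5885, -0.4225, 0.0165]
eef_rot: [-3.141, -0.0, -1.648]
contact_force: [-0.9, 0.5, 0.2]
width: 0.498
clock: 52.33
ee_pos: [0.5921, -0.3758, 0.1683]
eef_rot: [-3.139, -0.003, -1.652]
contact_force: [-0.1, 0.4, -0.7]
width: 0.498
clock: 52.75
ee_pos: [0.5573, -0.2676, 0.1653]
eef_rot: [3.138, 0.001, -1.646]
contact_force: [-0.4, -0.3, -0.3]
width: 0.6
now [ 0.5573 -0.2676  0.1653] yaw -1.6462 rows xyz [-1.023  0.164 -0.022] turn 2.837 t 52.75
```

View pics/w29.png

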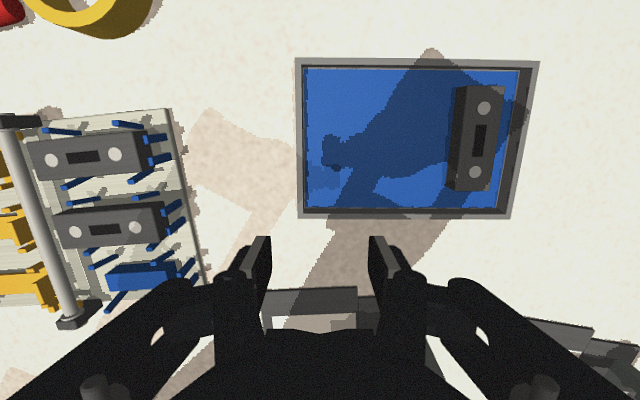

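The first module lies face-down in the tray at (475,140). Back for the middle nest module.

```bash
python3 -m jog '[[-0.16,0.03,0,-0.2,0.6],[-0.32,0.06,0,-0.4,0.6],[-0.48,0.1,0,-0.6,0.6],[-0.64,0.13,0,-0.8,0.6],[-0.8,0.147,0,-1,0.6]]'
python3 -m jog '[[0,0,0,-0.2,0.6],[0,0,0,-0.4,0.6],[0,0,0,-0.6,0.6],[0,0,0,-0.8,0.6],[0,0,0,-1,0.6]]'
python3 -m jog '[[0,0,0,-0.2,0.6],[0,0,0,-0.4,0.6],[0,0,0,-0.6,0.6],[0,0,0,-0.8,0.6],[0,0,0,-1,0.6]]'
python3 -m jog '[[0,0,0,-0.16,0.6],[0,0,0,-0.16,0.6],[0,0,0,-0.16,0.6]]'
python3 -c "
from h import *
togo(.54,-.0612,.039,.01)
c=grab('wrist','pics/w30.png')"
```

```text
clock: 53.22
ee_pos: [0.5437, -0.108, 0.1661]
eef_rot: [-3.141, -0.001, -1.121]
contact_force: [0.2, 0.6, 0.6]
width: 0.598
clock: 53.63
ee_pos: [0.5445, -0.1091, 0.1662]
eef_rot: [-3.141, -0.002, -0.597]
contact_force: [-0.6, 0.3, -0.2]
width: 0.605
clock: 54.05
ee_pos: [0.5444, -0.1093, 0.1661]
eef_rot: [3.141, -0.002, -0.073]
contact_force: [0.3, -0.4, 0.4]
width: 0.599
clock: 54.3
ee_pos: [0.544, -0.109, 0.166]
eef_rot: [3.141, -0.001, 0.003]
contact_force: [0.3, -1.6, -0.2]
width: 0.597
now [ 0.544 -0.109  0.166] yaw 0.0033 rows xyz [-0.02  -0.24   0.635] turn -0.013 t 54.3
```

View pics/w30.png

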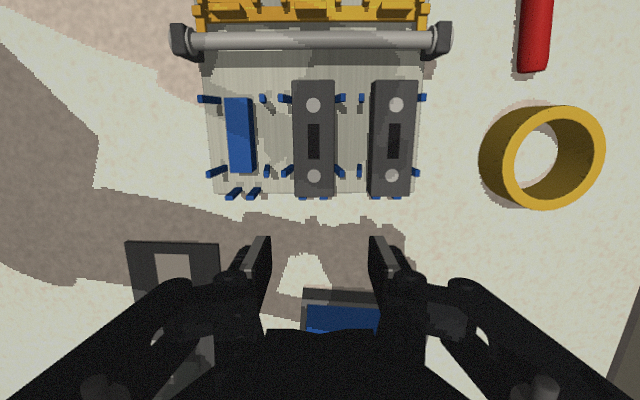

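```bash
python3 -c "
from h import *
c=load('wrist')
for P in ([(313,105),(313.5,176)],[(396.5,105),(391,176)]):
  X=pix(c,P,.0565); print(X.mean(0).round(4),np.linalg.norm(X[0]-X[1]))"
python3 -m jog '[[-0.02,-0.12,0.1,0,0.6],[-0.02,-0.24,0.2,0,0.6],[-0.02,-0.24,0.35,0,0.6],[-0.02,-0.24,0.48,0,0.6],[-0.02,-0.24,0.58,0,0.6]]'
python3 -m jog '[[0,0,0.04,0,0.6],[0,0,0.055,0,0.6],[0,0,0.055,0,0.6]]'
python3 -c "
from h import *
togo(.54,-.0614,.038,.01)"
```

```text
[ 0.5393 -0.0613  0.0565] 0.06036603823668244
[ 0.6087 -0.0609  0.0565] 0.06049156574004601
clock: 54.77
ee_pos: [0.5381, -0.0597, 0.0478]
eef_rot: [-3.141, 0.002, 0.005]
contact_force: [-0.2, -0.1, -0.8]
width: 0.596
clock: 55.02
ee_pos: [0.539, -0.0606, 0.0386]
eef_rot: [-3.141, 0.0, 0.005]
contact_force: [-0.3, -0.2, 0.1]
width: 0.598
now [ 0.539  -0.0606  0.0386] yaw 0.0053 rows xyz [0.005 0.004 0.003] turn -0.009 t 55.02
```

```bash
python3 -m jog '[[0.003,0.004,0,0,0.5],[0.003,0.004,0,0,0.3],[0.003,0.004,0,0,0.2],[0.003,0.004,0,0,0.2],[0.003,0.004,0,0,0.2]]' 50
python3 -m jog '[[0,0,-0.08,0,0.2],[0,0,-0.2,0,0.2],[0,0,-0.32,0,0.2],[0,0,-0.4,0,0.2],[0,0,-0.4,0,0.2]]'
python3 -m jog '[[0.05,0.15,0,0.2,0.2],[0.1,0.35,0,0.4,0.2],[0.16,0.55,0,0.6,0.2],[0.22,0.75,0,0.8,0.2],[0.27,0.95,0,1,0.2]]'
python3 -c "
from h import *
togo(.593,-.36,.12,-1.647)
print((pose()[0]['eef_rot'][2]+1.647)/np.radians(30))
grab('wrist','pics/w31.png')"
```

```text
clock: 55.43
ee_pos: [0.5413, -0.0619, 0.0407]
eef_rot: [3.14, -0.004, 0.006]
contact_force: [-0.1, -0.4, 6.1]
width: 0.409
clock: 55.85
ee_pos: [0.5423, -0.0619, 0.1228]
eef_rot: [3.139, -0.008, 0.006]
contact_force: [1.2, 0.5, -1.5]
width: 0.408
clock: 56.27
ee_pos: [0.5941, -0.2518, 0.1167]
eef_rot: [-3.141, 0.003, -0.522]
contact_force: [0.7, 1.0, -1.1]
width: 0.41
now [ 0.5941 -0.2518  0.1167] yaw -0.5221 rows xyz [ 0.265  0.472 -0.017] turn 2.148 t 56.27
2.1483703694244856
```

View pics/w31.png

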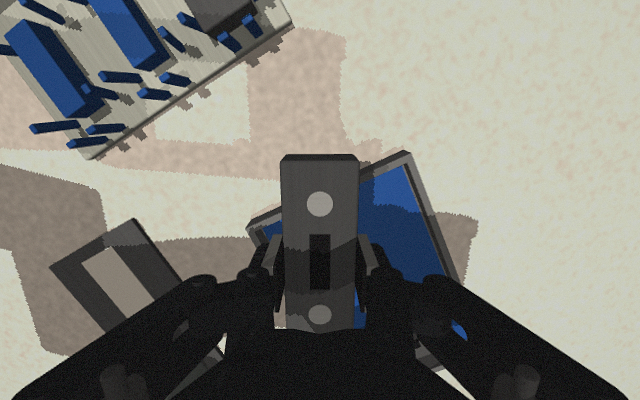

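```bash
python3 -m jog '[[0.08,0.14,0,0.2,0.2],[0.15,0.28,0,0.4,0.2],[0.21,0.4,0,0.6,0.2],[0.25,0.44,0,0.8,0.2],[0.25,0.44,0,1,0.2]]'
python3 -m jog '[[0,0,0,0.2,0.2],[0,0,0,0.4,0.2],[0,0,0,0.6,0.2],[0,0,0,0.8,0.2],[0,0,0,1,0.2]]'
python3 -m jog '[[0,0,0,0.15,0.2],[0,0,0,0.15,0.2],[0,0,0,0.15,0.2]]'
python3 -c "
from h import *
togo(.593,-.36,.12,-1.647)
c=grab('wrist','pics/w32.png');C=cloud(c); print(C[220:250,315:325].reshape(-1,3).mean(0)-pose()[0]['ee_pos'])"
```

```text
clock: 56.73
ee_pos: [0.5934, -0.355, 0.1166]
eef_rot: [3.14, 0.001, -1.049]
contact_force: [-0.1, 0.7, -1.1]
width: 0.407
clock: 57.15
ee_pos: [0.5935, -0.351, 0.1163]
eef_rot: [3.139, 0.002, -1.569]
contact_force: [-0.1, -0.2, -1.2]
width: 0.408
clock: 57.4
ee_pos: [0.5938, -0.3512, 0.117]
eef_rot: [3.139, 0.002, -1.641]
contact_force: [0.3, 0.1, -0.6]
width: 0.407
now [ 0.5938 -0.3512  0.117 ] yaw -1.6406 rows xyz [ 0.044  0.001 -0.015] turn 0.012 t 57.4
[ 0.01564605 -0.00065778  0.01575244]
```

View pics/w32.png

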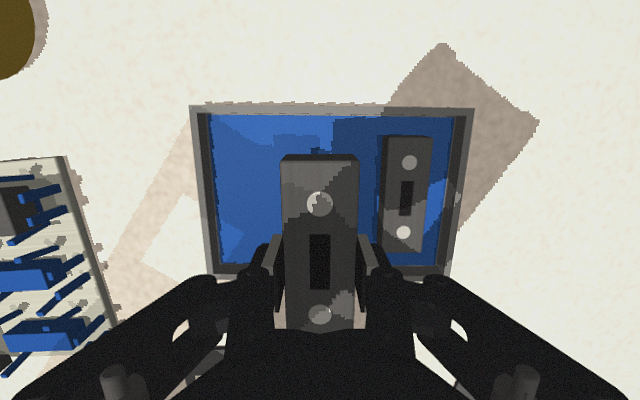

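```bash
python3 -m jog '[[0.02,0,0.1,0.012,0.2],[0.03,0,0.2,0.012,0.2],[0.03,0,0.3,0.012,0.2],[0.03,0,0.4,0.012,0.2],[0.03,0,0.46,0.012,0.2]]'
python3 -m jog '[[0,0,0.02,0,0.2],[0,0,0.03,0,0.2],[0,0,0.035,0,0.2],[0,0,0.035,0,0.2]]'
python3 -c "
from h import *
togo(.593,-.358,.014,-1.647)"
```

```text
clock: 57.87
ee_pos: [0.5925, -0.3568, 0.0235]
eef_rot: [3.138, 0.002, -1.648]
contact_force: [-0.5, -0.6, -1.8]
width: 0.405
clock: 58.2
ee_pos: [0.5951, -0.3587, 0.0211]
eef_rot: [-3.14, -0.001, -1.649]
contact_force: [0.6, 0.1, -1.0]
width: 0.41
now [ 0.5951 -0.3587  0.0211] yaw -1.649 rows xyz [-0.003  0.011  0.035] turn -0.004 t 58.2
```

```bash
python3 -m jog '[[0,0.005,0.01,0,0.2],[0,0.005,0.02,0,0.2],[0,0.005,0.03,0,0.2],[0,0.005,0.03,0,0.2]]'
python3 -m jog '[[0,0,0.005,0,0.2],[0,0,0.01,0,0.2],[0,0,0.01,0,0.2]]'
```

```text
clock: 58.53
ee_pos: [0.5936, -0.3583, 0.0143]
eef_rot: [-3.14, -0.001, -1.649]
contact_force: [0.4, -0.5, -0.2]
width: 0.405
clock: 58.78
ee_pos: [0.5936, -0.3583, 0.0143]
eef_rot: [-3.141, -0.001, -1.649]
contact_force: [-3.3, 3.4, 8.9]
width: 0.406
```

```bash
python3 -m jog '[[0,0,-0.005,0,0.45],[0,0,-0.005,0,0.5],[0,0,-0.005,0,0.5],[0,0,-0.005,0,0.5]]'
python3 -m jog '[[0,0,-0.1,0,0.5],[0,0,-0.25,0,0.5],[0,0,-0.45,0,0.5],[-0.1,0,-0.6,0,0.5],[-0.25,0,-0.75,0,0.5]]'
python3 -m jog '[[-0.2,0,0,-0.2,0.6],[-0.4,0,0,-0.4,0.6],[-0.6,0,0,-0.6,0.6],[-0.8,0,0,-0.8,0.6],[-0.96,0,0,-1,0.6]]'
python3 -m jog '[[0,0,0,-0.2,0.6],[0,0,0,-0.4,0.6],[0,0,0,-0.6,0.6],[0,0,0,-0.8,0.6],[0,0,0,-1,0.6]]'
python3 -m jog '[[0,0,0,-0.2,0.6],[0,0,0,-0.4,0.6],[0,0,0,-0.6,0.6],[0,0,0,-0.8,0.6],[0,0,0,-1,0.6]]'
python3 -m jog '[[0,0,0,-0.16,0.6],[0,0,0,-0.16,0.6],[0,0,0,-0.16,0.6]]'
python3 -c "
from h import *
togo(.6088,-.0608,.039,.008)
c=grab('wrist','pics/w33.png')"
```

```text
clock: 59.12
ee_pos: [0.593, -0.3579, 0.0124]
eef_rot: [3.141, 0.0, -1.649]
contact_force: [-0.1, 0.6, -0.3]
width: 0.502
clock: 59.53
ee_pos: [0.5971, -0.3112, 0.1643]
eef_rot: [-3.14, -0.002, -1.653]
contact_force: [0.3, 0.2, -0.2]
width: 0.496
clock: 59.95
ee_pos: [0.6118, -0.1143, 0.162]
eef_rot: [-3.141, 0.001, -1.12]
contact_force: [0.4, 0.1, 0.0]
width: 0.601
clock: 60.37
ee_pos: [0.612, -0.1169, 0.1618]
eef_rot: [3.141, 0.0, -0.597]
contact_force: [-0.1, 0.2, -0.4]
width: 0.603
clock: 60.78
ee_pos: [0.6119, -0.1172, 0.1618]
eef_rot: [-3.141, 0.001, -0.073]
contact_force: [0.2, 0.3, -0.2]
width: 0.598
clock: 61.03
ee_pos: [0.612, -0.1172, 0.1619]
eef_rot: [-3.141, 0.0, 0.003]
contact_force: [-1.2, 0.2, -0.3]
width: 0.598
now [ 0.612  -0.1172  0.1619] yaw 0.003 rows xyz [-0.015 -0.282  0.615] turn -0.01 t 61.03
```

View pics/w33.png

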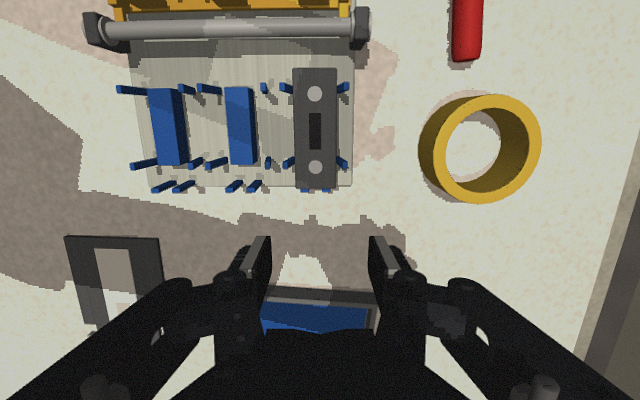

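```bash
python3 -m jog '[[-0.015,-0.14,0.1,0,0.6],[-0.015,-0.28,0.2,0,0.6],[-0.015,-0.28,0.35,0,0.6],[-0.015,-0.28,0.48,0,0.6],[-0.015,-0.28,0.57,0,0.6]]'
python3 -m jog '[[0,0,0.03,0,0.6],[0,0,0.045,0,0.6],[0,0,0.045,0,0.6]]'
python3 -m jog '[[0,0,0,0,0.5],[0,0,0,0,0.3],[0,0,0,0,0.2],[0,0,0,0,0.2],[0,0,0,0,0.2]]' 50
python3 -m jog '[[0,0,-0.08,0,0.2],[0,0,-0.2,0,0.2],[0,0,-0.32,0,0.2],[0,0,-0.4,0,0.2],[0,0,-0.4,0,0.2]]'
python3 -c "
from h import *
togo(.598,-.296,.12,0)
grab('wrist','pics/w34.png')"
```

```text
clock: 61.5
ee_pos: [0.6072, -0.0601, 0.0455]
eef_rot: [-3.141, 0.003, 0.005]
contact_force: [-0.2, -0.3, 0.1]
width: 0.602
clock: 61.75
ee_pos: [0.609, -0.0614, 0.0392]
eef_rot: [-3.142, 0.0, 0.004]
contact_force: [0.7, 0.3, 0.1]
width: 0.599
clock: 62.17
ee_pos: [0.6106, -0.0618, 0.0413]
eef_rot: [3.14, -0.004, 0.005]
contact_force: [-0.1, -1.1, 6.0]
width: 0.4
clock: 62.58
ee_pos: [0.6117, -0.0619, 0.1236]
eef_rot: [3.14, -0.008, 0.005]
contact_force: [1.4, 0.2, -1.1]
width: 0.407
now [ 0.6117 -0.0619  0.1236] yaw 0.0052 rows xyz [-0.075  1.17   0.02 ] turn 0.01 t 62.58
```

View pics/w34.png

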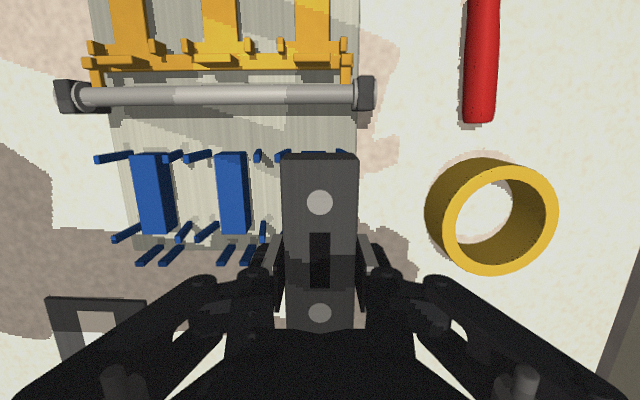

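```bash
python3 -m jog '[[0,0.15,0,0.2,0.2],[-0.02,0.35,0,0.4,0.2],[-0.03,0.55,0,0.6,0.2],[-0.05,0.75,0,0.8,0.2],[-0.06,0.95,0,1,0.2]]'
python3 -m jog '[[0.03,0.05,0,0.2,0.2],[0.05,0.1,0,0.4,0.2],[0.07,0.14,0,0.6,0.2],[0.07,0.14,0,0.8,0.2],[0.07,0.14,0,1,0.2]]'
python3 -m jog '[[0,0,0,0.2,0.2],[0,0,0,0.4,0.2],[0,0,0,0.6,0.2],[0,0,0,0.8,0.2],[0,0,0,1,0.2]]'
python3 -m jog '[[0,0,0,0.15,0.2],[0,0,0,0.15,0.2],[0,0,0,0.15,0.2]]'
python3 -c "
from h import *
togo(.598,-.298,.12,-1.647)
c=grab('wrist','pics/w35.png');C=cloud(c); print(C[220:250,315:325].reshape(-1,3).mean(0)-pose()[0]['ee_pos'])"
```

```text
clock: 63.05
ee_pos: [0.5958, -0.2519, 0.1165]
eef_rot: [-3.142, 0.005, -0.523]
contact_force: [0.4, -0.8, -1.4]
width: 0.407
clock: 63.47
ee_pos: [0.5943, -0.2827, 0.1161]
eef_rot: [3.139, 0.004, -1.049]
contact_force: [0.1, -0.1, -2.0]
width: 0.407
clock: 63.88
ee_pos: [0.5945, -0.2816, 0.1162]
eef_rot: [3.138, 0.003, -1.571]
contact_force: [0.1, 0.6, -1.2]
width: 0.404
clock: 64.13
ee_pos: [0.5949, -0.2819, 0.117]
eef_rot: [3.138, 0.002, -1.642]
contact_force: [0.0, 0.1, -2.2]
width: 0.402
now [ 0.5949 -0.2819  0.117 ] yaw -1.6421 rows xyz [ 0.079 -0.021 -0.015] turn 0.009 t 64.13
[ 0.0162392  -0.00077265  0.01726648]
```

View pics/w35.png

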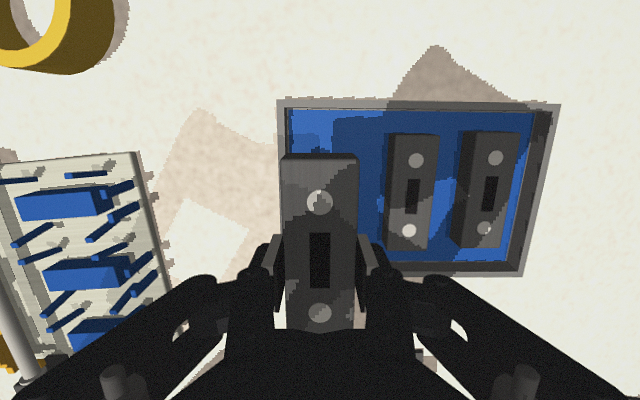

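```bash
python3 -m jog '[[0.04,-0.012,0.1,0.01,0.2],[0.07,-0.012,0.2,0.01,0.2],[0.07,-0.012,0.3,0.01,0.2],[0.07,-0.012,0.4,0.01,0.2],[0.07,-0.012,0.46,0.01,0.2]]'
python3 -m jog '[[0,0,0.02,0,0.2],[0,0,0.03,0,0.2],[0,0,0.035,0,0.2],[0,0,0.035,0,0.2]]'
python3 -c "
from h import *
togo(.598,-.2975,.014,-1.647)"
```

```text
clock: 64.6
ee_pos: [0.5956, -0.2957, 0.0239]
eef_rot: [3.137, 0.002, -1.648]
contact_force: [-0.6, 0.5, -2.1]
width: 0.404
clock: 64.93
ee_pos: [0.5984, -0.2972, 0.0214]
eef_rot: [-3.14, -0.001, -1.649]
contact_force: [0.4, 0.3, -1.3]
width: 0.41
now [ 0.5984 -0.2972  0.0214] yaw -1.649 rows xyz [0.002 0.002 0.037] turn -0.004 t 64.93
```

```bash
python3 -m jog '[[0,0,0.01,0,0.2],[0,0,0.02,0,0.2],[0,0,0.03,0,0.2],[0,0,0.03,0,0.2]]'
python3 -m jog '[[0,0,0.005,0,0.2],[0,0,0.01,0,0.2],[0,0,0.01,0,0.2]]'
```

```text
clock: 65.27
ee_pos: [0.5981, -0.2971, 0.0149]
eef_rot: [-3.14, -0.001, -1.649]
contact_force: [0.4, -0.2, 0.4]
width: 0.406
clock: 65.52
ee_pos: [0.5981, -0.2971, 0.0148]
eef_rot: [-3.141, -0.001, -1.649]
contact_force: [-3.4, 2.9, 9.6]
width: 0.41
```

Contact with the floor. Releasing, lifting and moving clear toward the base for final checks.

```bash
python3 -m jog '[[0,0,-0.005,0,0.45],[0,0,-0.005,0,0.5],[0,0,-0.005,0,0.5],[0,0,-0.005,0,0.5]]'
python3 -m jog '[[0,0,-0.1,0,0.5],[0,0,-0.25,0,0.5],[0,0,-0.45,0,0.5],[0,0,-0.65,0,0.5],[0,0,-0.85,0,0.5]]'
python3 -m jog '[[0,0.1,0,0,0.5],[0,0.3,0,0,0.5],[0,0.5,0,0,0.5],[0,0.5,0,0,0.5],[0,0.5,0,0,0.5]]'
python3 -c "
from h import *
grab('wrist','pics/w36.png');grab('top','pics/t9.png');c=grab('side','pics/s9.png')"
```

```text
clock: 65.85
ee_pos: [0.5973, -0.2966, 0.0128]
eef_rot: [3.141, 0.0, -1.649]
contact_force: [0.1, 0.5, 0.9]
width: 0.495
clock: 66.27
ee_pos: [0.5969, -0.2964, 0.184]
eef_rot: [3.14, 0.001, -1.649]
contact_force: [1.5, -0.9, -0.4]
width: 0.503
clock: 66.68
ee_pos: [0.495, -0.2877, 0.1818]
eef_rot: [3.139, 0.002, -1.651]
contact_force: [0.4, 0.8, 0.3]
width: 0.5
```

View pics/w36.png

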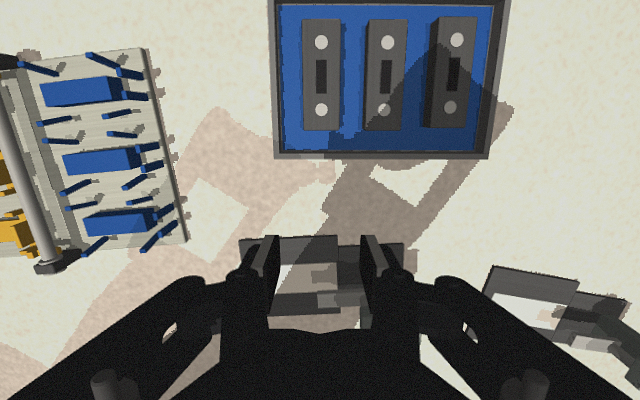

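View pics/t9.png

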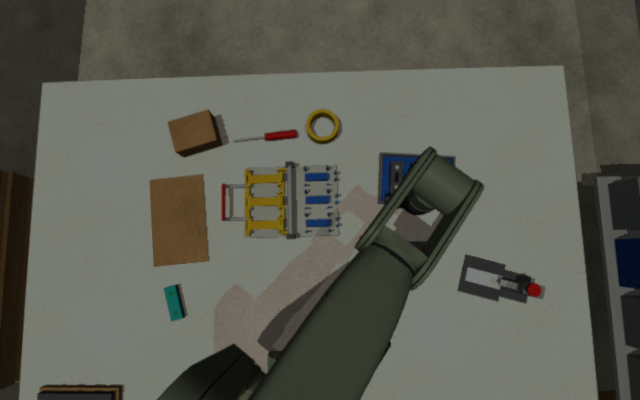

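View pics/s9.png

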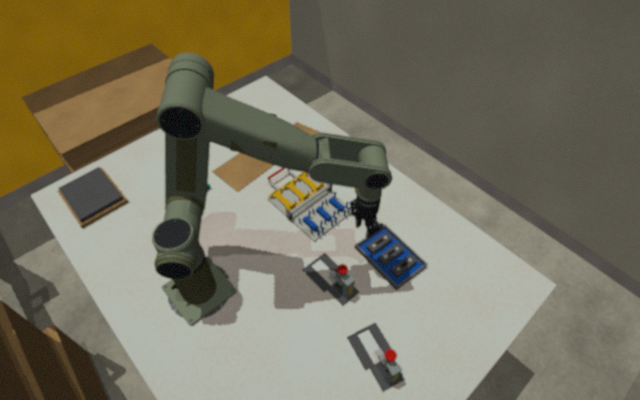

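Run:
```python
from h import *
c=load('wrist');C=cloud(c)
for p in [(321,60),(321,95),(386,62),(386,95),(455,55),(450,90),(290,90)]: print(p,C[p[1]-1:p[1]+2,p[0]-1:p[0]+2].reshape(-1,3).mean(0).round(4))
for P in ([(321,42),(321,109)],[(388,44),(384,109)],[(457,40),(450,107)]):
  X=pix(c,P,.030); m=X.mean(0)[:2]-[.593,-.36]; a=-.076; print('tray xy',(np.array([[np.cos(a),np.sin(a)],[-np.sin(a),np.cos(a)]])@m).round(4),'L',np.linalg.norm(X[0]-X[1]).round(4))
s=load('side');C=cloud(s)
q=proj(s,[[.371,-.3245,.141],[.5355,.222,.045]]); print(q)
u,v=q[0].astype(int); print(C[v-2:v+3,u-2:u+3,2].round(3))
u,v=q[1].astype(int); crop(s,u-40,u+40,v-30,v+30,8,'pics/hs.png'); print(C[v-2:v+3,u-2:u+3,2].round(3))
t=load('top'); q=proj(t,[[.5355,.222,.046]])[0].astype(int); print(q,cloud(t)[q[1]-2:q[1]+3,q[0]-3:q[0]+3,2].round(3))
```

```text
(321, 60) [ 0.6088 -0.2976  0.063 ]
(321, 95) [ 0.583  -0.2955  0.0301]
(386, 62) [ 0.6076 -0.3586  0.0307]
(386, 95) [ 0.5782 -0.3582  0.0297]
(455, 55) [ 0.6091 -0.4236  0.0302]
(450, 90) [ 0.5782 -0.4199  0.0301]
(290, 90) [ 0.5919 -0.2641  0.007 ]
tray xy [0.002  0.0635] L 0.0596
tray xy [0.0011 0.0017] L 0.058
tray xy [ 0.0039 -0.0627] L 0.0598
[[342.9525183  267.05015598]
 [278.03477744 170.70321721]]
[[0.141 0.138 0.141 0.139 0.142]
 [0.137 0.141 0.146 0.14  0.145]
 [0.134 0.14  0.141 0.138 0.142]
 [0.137 0.141 0.141 0.139 0.139]
 [0.14  0.136 0.139 0.135 0.138]]
[[-0.004  0.003 -0.001  0.002 -0.002]
 [ 0.004 -0.001 -0.004 -0.001  0.044]
 [-0.003 -0.004  0.044  0.05   0.045]
 [ 0.041  0.046  0.044  0.044  0.042]
 [ 0.046  0.047  0.037  0.036 -0.   ]]
[222 201] [[-0.001 -0.002  0.044  0.047  0.044  0.044]
 [-0.001  0.002  0.044  0.046  0.049  0.045]
 [ 0.003 -0.002  0.048  0.045  0.045  0.047]
 [-0.004 -0.006  0.047  0.046  0.044  0.042]
 [-0.001 -0.003  0.047  0.044  0.048  0.048]]
```

Everything checks out: the module tops are at z 0.030 in the tray, the knob is up at 0.141, and the handle bar top is at 0.046. Handing in.

```bash
python3 -m jog '[[0,0,0,0,0.5],[0,0,0,0,0.5],[0,0,0,0,0.5]]'
python3 - <<'E'
from h import *
c=grab('wrist'); print(cloud(c)[50:66,321,2].round(3)); print(ctrl.job_done())
E
```

```text
clock: 67.08
ee_pos: [0.4988, -0.2891, 0.1834]
eef_rot: [-3.141, -0.0, -1.649]
contact_force: [0.3, -0.2, -0.6]
width: 0.497
[0.031 0.03  0.031 0.031 0.031 0.03  0.03  0.03  0.031 0.029 0.029 0.03
 0.03  0.03  0.03  0.03 ]
the job is handed in; nothing more can be done
None
```

I completed the whole job and handed it in at about 67 s; no verdict is reported.

- **Flipper:** I loaded all three modules white face up, swung the flipper over and swung it back. All three stayed face-down in the nests.
- **Gauge:** I put one module on the gauge nearest the base, about 8 mm off centre but within tolerance. I held the foot on it for over a second at 16 mm travel, then let it spring up.
- **Tray:** All three modules are laid face-down in the tray.

**Last checks:**
- The module tops in the tray are at z ≈ 0.030 (expected 0.030), at tray y of about +64, +2 and -63 mm and x within 4 mm of centre.
- The gauge knob is up at 0.141 and the handle bar top is at 0.046, so the flipper is back in its loading position.
- The carton, screwdriver and tape roll look unmoved in the top view. The gripper is clear of everything.

**Readings that were off:**
- Closing the flipper over the nests gave a wrist force of 115.6 N, just under the 120 N limit. I only see the force at the end of each move, so I can't rule out a higher peak in between.
- The flipper then rested at about 3.10 rad rather than 3.14, which is still above the 3 rad needed.
- One depth reading on a module in the tray came out at 0.063. A second look at the same spot gave 0.030, so I took it as noise.

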